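# Cap the turned tubes and switch the leak tester to test

### The arm

A 6-joint arm with a two-finger parallel gripper is mounted at the origin on the work surface. World frame = base frame: x ahead of the robot, y to its left, z up, the work surface at z = 0. Lengths are in m, angles in rad, forces in N, time in s.
With the tool pointing down it reaches from about 0.375 to 0.9 m from the base axis. Payload 3.1 kg.
Tool frame: the origin (TCP) lies at the very end of the fingers, on their centre line; the grasp point (between the pads) lies 19 mm behind it (robot.hold_point_z is the z of the grasp point in the tool frame, in m); z points along the fingers, y is the direction in which the jaws open and shut (so a half turn about z gives the same grasp; the last joint's range is limited). The gripper opens to 87 mm and grips with 3 to 60 N. Pads are 19 mm wide; open, the fingers measure 117 mm over their backs; the gripper's body (75 mm by 190 mm) begins 51 mm behind the grasp point.
Start: joints at [0.995, 0.527, 1.433, -0, 1.181, -0.178], TCP at [0.242, 0.576, 0.223] pointing down, gripper open.
Joint ranges: [-3.08, 3.08], [-0.75, 2.2], [0.22, 2.44], [-1.43, 4.57], [0, 2.65], [-2.85, 2.85]. Speed limits (rad/s): [2.79, 2.79, 3.14, 3.14, 3.14, 3.14].

### API

Orientations are given as a unit quaternion [x, y, z, w].
In Python, from rig import robot, viewer, spotter gives the robot as it stands.
- The arm moves only by the shell command python3 -m crank 'ROWS' [FORCE]. ROWS is text: rows parted by semicolons, each of 7 numbers parted by spaces: the turn, a rotation vector about the tool's x, y, z in units of 5 degrees (1.0 is 5 degrees), then the shift along the tool's x, y, z in units of 40 mm (1.0 is 40 mm), then the gripper's target within -1 to 1 (shut at 1, half-way at 0, fully open at -1). A call has 1 to 5 rows; each row shifts and turns the pose as measured when the row begins, along the tool's axes as they then stand; what a row does not reach is not made up. A row lasts 1/8 s, in which the tool goes at most 62.5 mm and 10.7 degrees, less where a joint would pass 70% of its speed; a pose out of reach is approached as far as the arm can. A call is refused whole if a number of a shift passes 1 or a number of a turn 1, either way. A call with a gripper value outside its range is refused whole. The fingers move at their own pace and stop on an object; FORCE is the grip in N (left out, the last holds). Time passes only in rows, so rows that do not move let the fingers close. It gives the time, the measured TCP pose, the force and the opening at its end, in the units of the state.
- robot.get_obs(): the state, without advancing time (a new reading comes with each control period).
- viewer.camera(name): name is "scene" or "top" or "wrist"; returns a dict with "img" (400x640x3 uint8, red, green, blue), "camera_matrix" (3x3 intrinsics, pixels), "xyz" and "attitude" of the camera in the world. Camera axes: x right, y down, z forward; pixel columns grow to the right and rows downward; lengths in m; the calibration is good to about 2 mm. A picture is of the moment at which its call begins. There is no depth.
- robot.hand_in(): hands the job in, once; it reports no verdict.
Trained networks look in a picture, given as the dict that the camera call returned (one of the last four; its "shot" number tells which), for a name from the list of things; names that differ only in an ending like _2 or _b are one class to them, and where a whole thing is asked for, a point or a joint stands for the part that bears it (a point fixed in the world has none). Each returns a list of dicts, best first, with "score" (0 to 1); they miss things now and then, are a little off and sometimes report something else, mostly with a low value. They report only what shows in the picture. A call takes as long as a camera call. They do not tell look-alikes from the thing itself.
- spotter.boxes_of(name, picture): "at" ([x, y, z] in m, in the coordinates of the camera as it stood for that picture, good to about 4 mm: the middle of the surface that is visible of it).
The state is a dict: "time": time; "q": joint angles; "joint_velocities": joint speeds; "joint_torque": joint torques, N m; "position": TCP position; "tool_rot": TCP orientation; "ft_force": force on the tool from outside, world axes, zero at the start; "moment": the same for the moment, N m; "grip_width": finger opening in m.
Only numpy, scipy, OpenCV 4.12 (cv2) and the standard library are available. Lean on these libraries where they do the work, as an engineer would, in place of code of your own. Each camera call takes 0.05 s, during which the arm holds its last target.

### The job

First vent the leak tester: push its selector in, turn it anticlockwise from the last (third) position back to the first and let it spring out. Then find by trial which of the look-alike black caps fits each steel tube on the bench and push it fully home there; any cap left over stays down on the bench. Once every tube is capped, push and turn the selector clockwise to the second position, let it spring out there, then push and turn it on to the third and let it spring out; do not disturb the chuck key, the tin or the brush.

Things in the scene. Friction and masses are not known exactly. Their poses are not given: they have to be found in the camera images.
- tube_a_top (a point): Tube A: top centre of a short steel tube held upright in a heavy round steel foot, 80 mm wide, standing loose on the bench (0.9 kg in all). Top 50 mm above the bench, wall 5 mm, the upper 32 mm free all round. Outside diameter 32, 37, 42 or 47 mm, one tube of each size; which is which is not told. z is up. Three or all four of the tubes are present; None if absent
- tube_b_top (a point): Tube B: top centre of a short steel tube held upright in a heavy round steel foot, 80 mm wide, standing loose on the bench (0.9 kg in all). Top 50 mm above the bench, wall 5 mm, the upper 32 mm free all round. Outside diameter 32, 37, 42 or 47 mm, one tube of each size; which is which is not told. z is up. Three or all four of the tubes are present; None if absent
- tube_c_top (a point): Tube C: top centre of a short steel tube held upright in a heavy round steel foot, 80 mm wide, standing loose on the bench (0.9 kg in all). Top 50 mm above the bench, wall 5 mm, the upper 32 mm free all round. Outside diameter 32, 37, 42 or 47 mm, one tube of each size; which is which is not told. z is up. Three or all four of the tubes are present; None if absent
- tube_d_top (a point): Tube D: top centre of a short steel tube held upright in a heavy round steel foot, 80 mm wide, standing loose on the bench (0.9 kg in all). Top 50 mm above the bench, wall 5 mm, the upper 32 mm free all round. Outside diameter 32, 37, 42 or 47 mm, one tube of each size; which is which is not told. z is up. Three or all four of the tubes are present; None if absent
- cap_p_mid (a point): Cap P: centre, half-way up, of a loose black end cap, 90 g, 40 mm high: a 56 mm wide skirt (lower 16 mm) and on it a round grip, 34 mm wide, 24 mm high. z is its axis, up as it stands on the bench. All caps look alike from outside; each fits one tube size. When fully home this point is 8 mm above the tube's top; a wrong cap stops on the tube's end, this point 16 to 20 mm above it
- cap_q_mid (a point): Cap Q: centre, half-way up, of a loose black end cap, 90 g, 40 mm high: a 56 mm wide skirt (lower 16 mm) and on it a round grip, 34 mm wide, 24 mm high. z is its axis, up as it stands on the bench. All caps look alike from outside; each fits one tube size. When fully home this point is 8 mm above the tube's top; a wrong cap stops on the tube's end, this point 16 to 20 mm above it
- cap_r_mid (a point): Cap R: centre, half-way up, of a loose black end cap, 90 g, 40 mm high: a 56 mm wide skirt (lower 16 mm) and on it a round grip, 34 mm wide, 24 mm high. z is its axis, up as it stands on the bench. All caps look alike from outside; each fits one tube size. When fully home this point is 8 mm above the tube's top; a wrong cap stops on the tube's end, this point 16 to 20 mm above it
- cap_s_mid (a point): Cap S: centre, half-way up, of a loose black end cap, 90 g, 40 mm high: a 56 mm wide skirt (lower 16 mm) and on it a round grip, 34 mm wide, 24 mm high. z is its axis, up as it stands on the bench. All caps look alike from outside; each fits one tube size. When fully home this point is 8 mm above the tube's top; a wrong cap stops on the tube's end, this point 16 to 20 mm above it
- cap_p: Cap P: its body; origin at the centre of its underside, which has a 12 mm deep ring groove, 1.3 mm clear of the wall of its own tube inside and outside. There is one cap for each of the four tube sizes; which is which is not told. Too large or too small a cap does not go on: it stops on the tube's end. The right one goes on freely until the tube meets the groove's bottom
- cap_q: Cap Q: its body; origin at the centre of its underside, which has a 12 mm deep ring groove, 1.3 mm clear of the wall of its own tube inside and outside. There is one cap for each of the four tube sizes; which is which is not told. Too large or too small a cap does not go on: it stops on the tube's end. The right one goes on freely until the tube meets the groove's bottom
- cap_r: Cap R: its body; origin at the centre of its underside, which has a 12 mm deep ring groove, 1.3 mm clear of the wall of its own tube inside and outside. There is one cap for each of the four tube sizes; which is which is not told. Too large or too small a cap does not go on: it stops on the tube's end. The right one goes on freely until the tube meets the groove's bottom
- cap_s: Cap S: its body; origin at the centre of its underside, which has a 12 mm deep ring groove, 1.3 mm clear of the wall of its own tube inside and outside. There is one cap for each of the four tube sizes; which is which is not told. Too large or too small a cap does not go on: it stops on the tube's end. The right one goes on freely until the tube meets the groove's bottom
- console: low grey console of the leak tester, 100 x 90 x 30 mm high, fixed; origin at the centre of its underside, the selector's vertical axis passes through it. Three white tick marks in an arc on its top show the selector's positions
- selector_grip (a point): on the axis of the black push-to-turn selector, at the height to grip it. It is a 48 mm disc with an upright bar grip on it, 46 mm long, 15 mm wide, 26 mm high (the bar's top is 11 mm above this point, the disc's top 15 mm below). x lies along the bar and turns with it; the white line on the bar's -x end points at a tick mark. z is up
- selector (a joint): angle of the selector in rad, growing clockwise seen from above: 0 first position, 0.7 second, 1.4 third and last (stops lie just beyond both ends). It starts in the third. It is locked by a key in each position while out
- selector_push (a joint): how far the selector is pushed in, in m: 0 out, 0.007 fully in, spring force about 5 N at the start and 9 N at the end. It turns only when pushed in more than about 5 mm, and springs out again (to 0) when let go in one of the positions; between positions it stays in. Never force it round while it is out
- chuck_key: bystander: a steel T-shaped chuck key lying flat, 0.3 kg, about 120 x 100 mm, 16 mm high; origin on the bench under it
- grease_tin: bystander: a round tin, 60 mm wide, 45 mm high, 0.2 kg; origin at the centre of its underside
- swarf_brush: bystander: a brush about 150 mm long lying flat; origin on the bench under it
Things that resemble listed ones, but are neither listed nor needed, are in the scene too. What is shaped like the cap_p but purple is not meant.

How it is judged:
On the way, in this order (a step that is already met when the one before it is completed fails the run):
1. the selector is in its first position and has sprung out (value of joint selector below 0.2 rad and value of joint selector_push below 0.002 m), for 0.2 s.
2. every tube has its fitting cap fully home while the selector is still in its first position (((horizontal distance between cap_p_mid and tube_a_top below 0.004 m and z of cap_p_mid in the frame of tube_a_top between 0.004 and 0.0115 m and angle between the z axis of cap_p_mid and the z axis of tube_a_top, either way round below 0.08 rad) or (horizontal distance between cap_q_mid and tube_a_top below 0.004 m and z of cap_q_mid in the frame of tube_a_top between 0.004 and 0.0115 m and angle between the z axis of cap_q_mid and the z axis of tube_a_top, either way round below 0.08 rad) or (horizontal distance between cap_r_mid and tube_a_top below 0.004 m and z of cap_r_mid in the frame of tube_a_top between 0.004 and 0.0115 m and angle between the z axis of cap_r_mid and the z axis of tube_a_top, either way round below 0.08 rad) or (horizontal distance between cap_s_mid and tube_a_top below 0.004 m and z of cap_s_mid in the frame of tube_a_top between 0.004 and 0.0115 m and angle between the z axis of cap_s_mid and the z axis of tube_a_top, either way round below 0.08 rad)) and ((horizontal distance between cap_p_mid and tube_b_top below 0.004 m and z of cap_p_mid in the frame of tube_b_top between 0.004 and 0.0115 m and angle between the z axis of cap_p_mid and the z axis of tube_b_top, either way round below 0.08 rad) or (horizontal distance between cap_q_mid and tube_b_top below 0.004 m and z of cap_q_mid in the frame of tube_b_top between 0.004 and 0.0115 m and angle between the z axis of cap_q_mid and the z axis of tube_b_top, either way round below 0.08 rad) or (horizontal distance between cap_r_mid and tube_b_top below 0.004 m and z of cap_r_mid in the frame of tube_b_top between 0.004 and 0.0115 m and angle between the z axis of cap_r_mid and the z axis of tube_b_top, either way round below 0.08 rad) or (horizontal distance between cap_s_mid and tube_b_top below 0.004 m and z of cap_s_mid in the frame of tube_b_top between 0.004 and 0.0115 m and angle between the z axis of cap_s_mid and the z axis of tube_b_top, either way round below 0.08 rad)) and ((horizontal distance between cap_p_mid and tube_c_top below 0.004 m and z of cap_p_mid in the frame of tube_c_top between 0.004 and 0.0115 m and angle between the z axis of cap_p_mid and the z axis of tube_c_top, either way round below 0.08 rad) or (horizontal distance between cap_q_mid and tube_c_top below 0.004 m and z of cap_q_mid in the frame of tube_c_top between 0.004 and 0.0115 m and angle between the z axis of cap_q_mid and the z axis of tube_c_top, either way round below 0.08 rad) or (horizontal distance between cap_r_mid and tube_c_top below 0.004 m and z of cap_r_mid in the frame of tube_c_top between 0.004 and 0.0115 m and angle between the z axis of cap_r_mid and the z axis of tube_c_top, either way round below 0.08 rad) or (horizontal distance between cap_s_mid and tube_c_top below 0.004 m and z of cap_s_mid in the frame of tube_c_top between 0.004 and 0.0115 m and angle between the z axis of cap_s_mid and the z axis of tube_c_top, either way round below 0.08 rad)) and ((horizontal distance between cap_p_mid and tube_d_top below 0.004 m and z of cap_p_mid in the frame of tube_d_top between 0.004 and 0.0115 m and angle between the z axis of cap_p_mid and the z axis of tube_d_top, either way round below 0.08 rad) or (horizontal distance between cap_q_mid and tube_d_top below 0.004 m and z of cap_q_mid in the frame of tube_d_top between 0.004 and 0.0115 m and angle between the z axis of cap_q_mid and the z axis of tube_d_top, either way round below 0.08 rad) or (horizontal distance between cap_r_mid and tube_d_top below 0.004 m and z of cap_r_mid in the frame of tube_d_top between 0.004 and 0.0115 m and angle between the z axis of cap_r_mid and the z axis of tube_d_top, either way round below 0.08 rad) or (horizontal distance between cap_s_mid and tube_d_top below 0.004 m and z of cap_s_mid in the frame of tube_d_top between 0.004 and 0.0115 m and angle between the z axis of cap_s_mid and the z axis of tube_d_top, either way round below 0.08 rad)) and value of joint selector below 0.25 rad), for 0.2 s.
3. the selector is in its second position and has sprung out, the tubes capped (((horizontal distance between cap_p_mid and tube_a_top below 0.004 m and z of cap_p_mid in the frame of tube_a_top between 0.004 and 0.0115 m and angle between the z axis of cap_p_mid and the z axis of tube_a_top, either way round below 0.08 rad) or (horizontal distance between cap_q_mid and tube_a_top below 0.004 m and z of cap_q_mid in the frame of tube_a_top between 0.004 and 0.0115 m and angle between the z axis of cap_q_mid and the z axis of tube_a_top, either way round below 0.08 rad) or (horizontal distance between cap_r_mid and tube_a_top below 0.004 m and z of cap_r_mid in the frame of tube_a_top between 0.004 and 0.0115 m and angle between the z axis of cap_r_mid and the z axis of tube_a_top, either way round below 0.08 rad) or (horizontal distance between cap_s_mid and tube_a_top below 0.004 m and z of cap_s_mid in the frame of tube_a_top between 0.004 and 0.0115 m and angle between the z axis of cap_s_mid and the z axis of tube_a_top, either way round below 0.08 rad)) and ((horizontal distance between cap_p_mid and tube_b_top below 0.004 m and z of cap_p_mid in the frame of tube_b_top between 0.004 and 0.0115 m and angle between the z axis of cap_p_mid and the z axis of tube_b_top, either way round below 0.08 rad) or (horizontal distance between cap_q_mid and tube_b_top below 0.004 m and z of cap_q_mid in the frame of tube_b_top between 0.004 and 0.0115 m and angle between the z axis of cap_q_mid and the z axis of tube_b_top, either way round below 0.08 rad) or (horizontal distance between cap_r_mid and tube_b_top below 0.004 m and z of cap_r_mid in the frame of tube_b_top between 0.004 and 0.0115 m and angle between the z axis of cap_r_mid and the z axis of tube_b_top, either way round below 0.08 rad) or (horizontal distance between cap_s_mid and tube_b_top below 0.004 m and z of cap_s_mid in the frame of tube_b_top between 0.004 and 0.0115 m and angle between the z axis of cap_s_mid and the z axis of tube_b_top, either way round below 0.08 rad)) and ((horizontal distance between cap_p_mid and tube_c_top below 0.004 m and z of cap_p_mid in the frame of tube_c_top between 0.004 and 0.0115 m and angle between the z axis of cap_p_mid and the z axis of tube_c_top, either way round below 0.08 rad) or (horizontal distance between cap_q_mid and tube_c_top below 0.004 m and z of cap_q_mid in the frame of tube_c_top between 0.004 and 0.0115 m and angle between the z axis of cap_q_mid and the z axis of tube_c_top, either way round below 0.08 rad) or (horizontal distance between cap_r_mid and tube_c_top below 0.004 m and z of cap_r_mid in the frame of tube_c_top between 0.004 and 0.0115 m and angle between the z axis of cap_r_mid and the z axis of tube_c_top, either way round below 0.08 rad) or (horizontal distance between cap_s_mid and tube_c_top below 0.004 m and z of cap_s_mid in the frame of tube_c_top between 0.004 and 0.0115 m and angle between the z axis of cap_s_mid and the z axis of tube_c_top, either way round below 0.08 rad)) and ((horizontal distance between cap_p_mid and tube_d_top below 0.004 m and z of cap_p_mid in the frame of tube_d_top between 0.004 and 0.0115 m and angle between the z axis of cap_p_mid and the z axis of tube_d_top, either way round below 0.08 rad) or (horizontal distance between cap_q_mid and tube_d_top below 0.004 m and z of cap_q_mid in the frame of tube_d_top between 0.004 and 0.0115 m and angle between the z axis of cap_q_mid and the z axis of tube_d_top, either way round below 0.08 rad) or (horizontal distance between cap_r_mid and tube_d_top below 0.004 m and z of cap_r_mid in the frame of tube_d_top between 0.004 and 0.0115 m and angle between the z axis of cap_r_mid and the z axis of tube_d_top, either way round below 0.08 rad) or (horizontal distance between cap_s_mid and tube_d_top below 0.004 m and z of cap_s_mid in the frame of tube_d_top between 0.004 and 0.0115 m and angle between the z axis of cap_s_mid and the z axis of tube_d_top, either way round below 0.08 rad)) and value of joint selector between 0.5 and 0.9 rad and value of joint selector_push below 0.002 m), for 0.2 s.
4. the selector is in its third position and has sprung out, the tubes still capped (((horizontal distance between cap_p_mid and tube_a_top below 0.004 m and z of cap_p_mid in the frame of tube_a_top between 0.004 and 0.0115 m and angle between the z axis of cap_p_mid and the z axis of tube_a_top, either way round below 0.08 rad) or (horizontal distance between cap_q_mid and tube_a_top below 0.004 m and z of cap_q_mid in the frame of tube_a_top between 0.004 and 0.0115 m and angle between the z axis of cap_q_mid and the z axis of tube_a_top, either way round below 0.08 rad) or (horizontal distance between cap_r_mid and tube_a_top below 0.004 m and z of cap_r_mid in the frame of tube_a_top between 0.004 and 0.0115 m and angle between the z axis of cap_r_mid and the z axis of tube_a_top, either way round below 0.08 rad) or (horizontal distance between cap_s_mid and tube_a_top below 0.004 m and z of cap_s_mid in the frame of tube_a_top between 0.004 and 0.0115 m and angle between the z axis of cap_s_mid and the z axis of tube_a_top, either way round below 0.08 rad)) and ((horizontal distance between cap_p_mid and tube_b_top below 0.004 m and z of cap_p_mid in the frame of tube_b_top between 0.004 and 0.0115 m and angle between the z axis of cap_p_mid and the z axis of tube_b_top, either way round below 0.08 rad) or (horizontal distance between cap_q_mid and tube_b_top below 0.004 m and z of cap_q_mid in the frame of tube_b_top between 0.004 and 0.0115 m and angle between the z axis of cap_q_mid and the z axis of tube_b_top, either way round below 0.08 rad) or (horizontal distance between cap_r_mid and tube_b_top below 0.004 m and z of cap_r_mid in the frame of tube_b_top between 0.004 and 0.0115 m and angle between the z axis of cap_r_mid and the z axis of tube_b_top, either way round below 0.08 rad) or (horizontal distance between cap_s_mid and tube_b_top below 0.004 m and z of cap_s_mid in the frame of tube_b_top between 0.004 and 0.0115 m and angle between the z axis of cap_s_mid and the z axis of tube_b_top, either way round below 0.08 rad)) and ((horizontal distance between cap_p_mid and tube_c_top below 0.004 m and z of cap_p_mid in the frame of tube_c_top between 0.004 and 0.0115 m and angle between the z axis of cap_p_mid and the z axis of tube_c_top, either way round below 0.08 rad) or (horizontal distance between cap_q_mid and tube_c_top below 0.004 m and z of cap_q_mid in the frame of tube_c_top between 0.004 and 0.0115 m and angle between the z axis of cap_q_mid and the z axis of tube_c_top, either way round below 0.08 rad) or (horizontal distance between cap_r_mid and tube_c_top below 0.004 m and z of cap_r_mid in the frame of tube_c_top between 0.004 and 0.0115 m and angle between the z axis of cap_r_mid and the z axis of tube_c_top, either way round below 0.08 rad) or (horizontal distance between cap_s_mid and tube_c_top below 0.004 m and z of cap_s_mid in the frame of tube_c_top between 0.004 and 0.0115 m and angle between the z axis of cap_s_mid and the z axis of tube_c_top, either way round below 0.08 rad)) and ((horizontal distance between cap_p_mid and tube_d_top below 0.004 m and z of cap_p_mid in the frame of tube_d_top between 0.004 and 0.0115 m and angle between the z axis of cap_p_mid and the z axis of tube_d_top, either way round below 0.08 rad) or (horizontal distance between cap_q_mid and tube_d_top below 0.004 m and z of cap_q_mid in the frame of tube_d_top between 0.004 and 0.0115 m and angle between the z axis of cap_q_mid and the z axis of tube_d_top, either way round below 0.08 rad) or (horizontal distance between cap_r_mid and tube_d_top below 0.004 m and z of cap_r_mid in the frame of tube_d_top between 0.004 and 0.0115 m and angle between the z axis of cap_r_mid and the z axis of tube_d_top, either way round below 0.08 rad) or (horizontal distance between cap_s_mid and tube_d_top below 0.004 m and z of cap_s_mid in the frame of tube_d_top between 0.004 and 0.0115 m and angle between the z axis of cap_s_mid and the z axis of tube_d_top, either way round below 0.08 rad)) and value of joint selector above 1.22 rad and value of joint selector_push below 0.002 m), for 0.2 s.
At the end, for the whole second after the job is handed in: Each tube present carries a cap (only its own goes on), centred within 4 mm, within 3.5 mm of fully down and upright; no cap is perched on a tube or held (every cap centre below 63 mm), all caps at rest; the selector is past 1.22 rad and out (in by less than 2 mm) (all of step 4 and height (world z) of each of cap_p_mid, cap_q_mid, cap_r_mid, cap_s_mid below 0.063 m and linear speed of each of cap_p, cap_q, cap_r, cap_s below 0.02 m/s); the robot touches nothing.
It fails at once if the chuck key is moved more than 4 cm (distance of chuck_key from where it was at the start of the episode above 0.04 m).
It fails at once if the grease tin is moved more than 4 cm (distance of grease_tin from where it was at the start of the episode above 0.04 m).
It fails at once if the swarf brush is moved more than 4 cm (distance of swarf_brush from where it was at the start of the episode above 0.04 m).
It fails at once if the selector is forced round without being pushed in (value of joint selector_push below 0.0025 m and (value of joint selector between 0.29 and 0.41 rad or value of joint selector between 0.99 and 1.11 rad)).
Of tube_a, tube_b, tube_c, tube_d only 3 to 4 are there at a start; the rules pass over those that are not, and their reading is None.
At some moment in a run one of cap_p, cap_q, cap_r, cap_s may be knocked a few centimetres aside while the robot is not near it.
It also fails if it takes over 210 s, if anything falls off the work surface, if the arm or the gripper's body presses on something with over 40 N, if the wrist force passes 120 N, or if a joint passes its speed limit or range.

## Working session

There is one attempt and no reset: what is moved stays moved. The work goes in short steps, Python scripts to look and compute and a shell command to move; the robot and the scene stay as the last step left them, time stands still between calls to the robot, and variables do not carry over. Pictures are saved under pics/ and viewed, and the job is handed in when it is done.

```bash
ls; mkdir -p pics; cat > h.py <<'E'
import numpy as np, cv2
from scipy.spatial.transform import Rotation as R
from rig import robot, viewer, spotter
def shot(name, fn=None):
    p=viewer.camera(name)
    if fn: cv2.imwrite('pics/'+fn, cv2.cvtColor(p['img'],cv2.COLOR_RGB2BGR))
    return p
def rot(p):
    a=np.array(p['attitude'],float)
    return a if a.shape==(3,3) else R.from_quat(a).as_matrix()
def ray(p,u,v):
    K=np.array(p['camera_matrix']); d=rot(p)@np.linalg.solve(K,[u,v,1.])
    return np.array(p['xyz']),d
def onz(p,u,v,z):
    o,d=ray(p,u,v); return o+d*(z-o[2])/d[2]
def proj(p,X):
    c=rot(p).T@(np.array(X)-np.array(p['xyz'])); k=np.array(p['camera_matrix'])@c; return k[:2]/k[2]
def tri(obs):
    A=np.zeros((3,3));b=np.zeros(3)
    for p,u,v in obs:
        o,d=ray(p,u,v); d=d/np.linalg.norm(d); M=np.eye(3)-np.outer(d,d); A+=M;b+=M@o
    return np.linalg.solve(A,b)
def toW(p,at): return rot(p)@np.array(at)+np.array(p['xyz'])
E
python3 - <<'E'
from h import *
np.set_printoptions(precision=4,suppress=True)
o=robot.get_obs(); print(o, robot.hold_point_z)
for n in ['scene','top','wrist']:
    p=shot(n,n+'0.png'); print(n,p['shot'],p['camera_matrix'],p['xyz'],p['attitude'])
    for k in ['tube_a_top','cap_p','console','selector_grip']:
        print(k,[(np.round(toW(p,d['at']),3).tolist(),round(d['score'],2),np.round(proj(p,toW(p,d['at']))).tolist()) for d in spotter.boxes_of(k,p)])
E
```

```text
pics
{'time': 0.0, 'q': array([ 0.9945,  0.5285,  1.4339, -0.    ,  1.1814, -0.1785]), 'joint_velocities': array([-0.0004, -0.    , -0.0028,  0.0015,  0.0014, -0.0008]), 'joint_torque': array([ -0.0005, -44.0052, -17.6594,   0.0635,   0.0583,  -0.0002]), 'position': array([0.2417, 0.5756, 0.2216]), 'tool_rot': array([ 0.1976,  0.9803, -0.001 , -0.0004]), 'ft_force': array([-0.0768,  0.823 ,  0.0884]), 'moment': array([ 0.03  ,  0.0506, -0.0049]), 'grip_width': 0.08686714986312948} -0.0187
scene 1 [[393.9363   0.     324.3478]
 [  0.     393.9363 204.141 ]
 [  0.       0.       1.    ]] [ 1.0964 -0.0353  0.6961] [ 0.6796  0.6458 -0.2358 -0.2559]
tube_a_top [([0.678, 0.008, 0.061], 0.64, [332.0, 254.0])]
cap_p [([0.437, 0.281, 0.014], 0.94, [436.0, 177.0]), ([0.587, 0.169, 0.017], 0.91, [402.0, 227.0]), ([0.705, 0.302, 0.015], 0.9, [479.0, 273.0]), ([0.589, 0.316, 0.014], 0.89, [469.0, 226.0]), ([0.459, 0.14, 0.014], 0.67, [380.0, 186.0])]
console [([0.689, 0.003, 0.031], 0.68, [329.0, 267.0])]
selector_grip [([0.676, 0.008, 0.059], 0.77, [332.0, 254.0])]
top 2 [[427.9497   0.     315.2498]
 [  0.     427.9497 208.2773]
 [  0.       0.       1.    ]] [ 0.4179 -0.0039  1.0783] [-0.6944  0.7156 -0.0485  0.0577]
tube_a_top []
cap_p [([0.572, 0.314, 0.018], 0.92, [193.0, 215.0]), ([0.694, 0.122, 0.017], 0.69, [269.0, 165.0]), ([0.572, 0.162, 0.018], 0.66, [254.0, 213.0]), ([0.44, 0.134, 0.018], 0.62, [265.0, 266.0]), ([0.693, 0.303, 0.018], 0.6, [198.0, 168.0])]
console [([0.662, 0.004, 0.031], 0.87, [316.0, 175.0]), ([0.66, 0.213, 0.022], 0.2, [233.0, 179.0])]
selector_grip [([0.675, 0.0, 0.051], 0.63, [317.0, 168.0]), ([0.428, -0.302, 0.018], 0.59, [443.0, 265.0])]
wrist 3 [[290.4976   0.     322.5266]
 [  0.     290.4976 196.6992]
 [  0.       0.       1.    ]] [0.1793 0.6022 0.3847] [0.8262 0.5492 0.0694 0.105 ]
tube_a_top []
cap_p []
console []
selector_grip []
```

View pics/scene0.png

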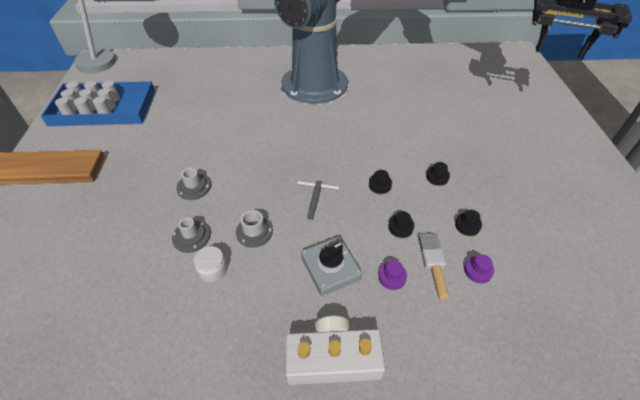

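View pics/top0.png

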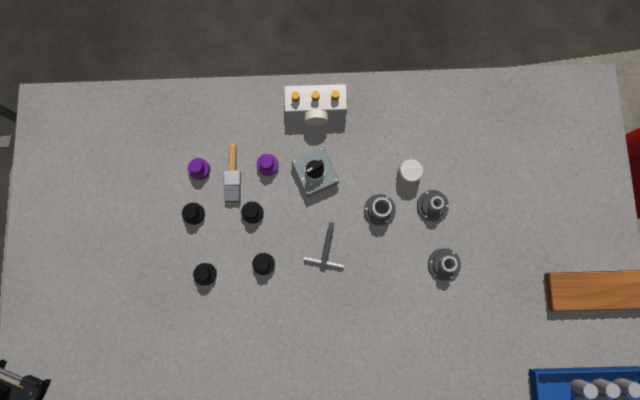

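View pics/wrist0.png

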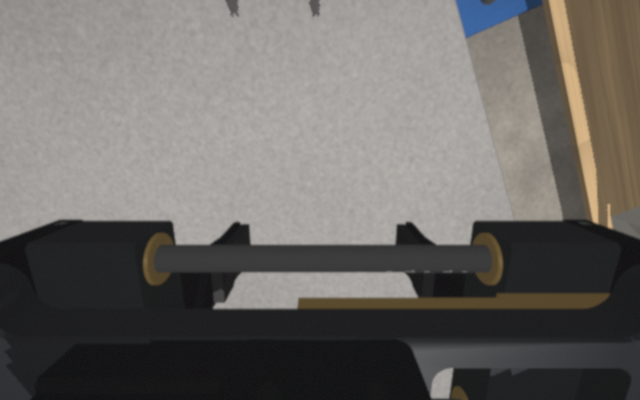

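The views show four black caps at top-view pixels (193,214), (252,213), (263,264) and (205,274). Two purple lookalikes at (199,169) and (267,164) are not meant. The tubes are at (381,209), (436,204) and (448,265); the tubes in the blue tray are decoys. The grey console with the black selector is at (315,170), and the white box with orange knobs at (315,97) is a decoy. The key is at (326,250), the tin at (411,171) and the brush at (232,172). Next I take close crops.

```bash
python3 - <<'E'
import cv2, numpy as np
a=cv2.imread('pics/top0.png'); b=cv2.imread('pics/scene0.png')
c1=cv2.resize(a[140:300,170:470],None,fx=2.6,fy=2.6,interpolation=cv2.INTER_CUBIC); cv2.imwrite('pics/c_top.png',c1)
c2=cv2.resize(b[150:300,290:500],None,fx=3.8,fy=3.8,interpolation=cv2.INTER_CUBIC); cv2.imwrite('pics/c_sc1.png',c2)
c3=cv2.resize(b[160:290,160:290],None,fx=4.5,fy=4.5,interpolation=cv2.INTER_CUBIC); cv2.imwrite('pics/c_sc2.png',c3)
E
```

```text
(no output)
```

View pics/c_top.png

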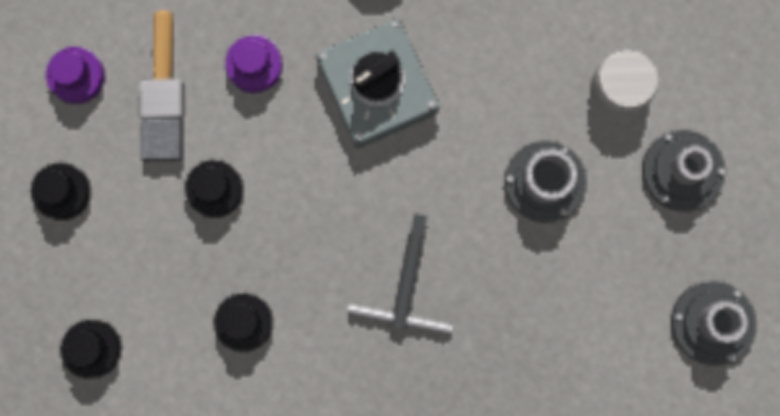

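View pics/c_sc1.png

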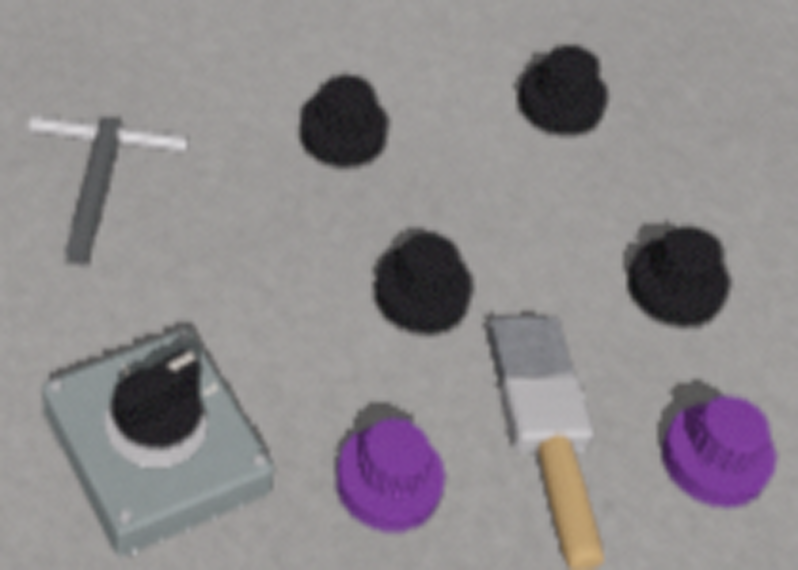

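View pics/c_sc2.png

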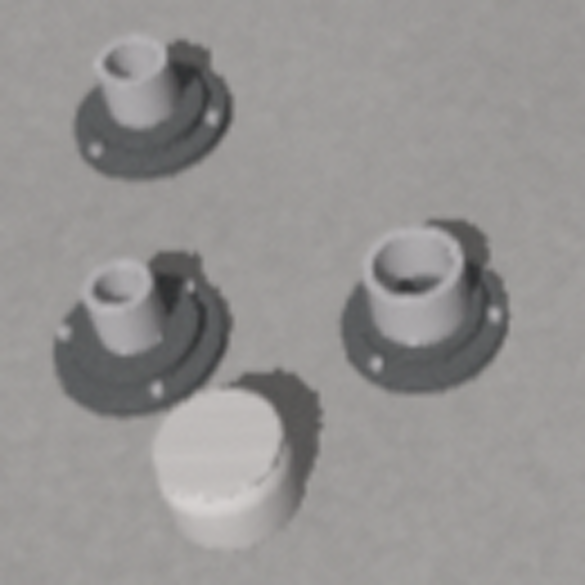

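```bash
cat >> h.py <<'E'
def state():
    o=robot.get_obs(); M=R.from_quat(o['tool_rot']).as_matrix(); return o,np.array(o['position']),M
def psi(M): return np.degrees(np.arctan2(M[1,0],M[0,0]))
def plan(x,y,z,yaw=None):
    o,P,M=state(); s=M.T@(np.array([x,y,z])-P)/0.04
    print('t %.2f P %s psi %.1f q6 %.2f F %s w %.4f'%(o['time'],np.round(P,4),psi(M),o['q'][5],np.round(o['ft_force'],1),o['grip_width']))
    print('tilt vec (tool) units5:',np.round(R.from_matrix(M.T@DOWN(psi(M))).as_rotvec(degrees=True)/5,3))
    if yaw is None: print('shift tool units',np.round(s,3)); return
    dy=(yaw-psi(M)+180)%360-180
    print('shift tool units(now axes)',np.round(s,3),' turn z units',round(-dy/5,2)); 
    # shift in final axes
    Mf=DOWN(yaw); print('shift in final axes',np.round(Mf.T@(np.array([x,y,z])-P)/0.04,3))
def DOWN(yaw):
    c,s=np.cos(np.radians(yaw)),np.sin(np.radians(yaw))
    return np.array([[c,s,0],[s,-c,0],[0,0,-1.]])
E
python3 - <<'E'
from h import *
np.set_printoptions(precision=4,suppress=True)
p=shot('wrist'); o,P,M=state()
print(M.T@(np.array(p['xyz'])-P)); print(M.T@rot(p))
# rough positions
T=cv2.imread('pics/top0.png')
p=shot('top'); s=shot('scene')
for k in ['tube_a_top','cap_p','grease_tin']:
  for q in(p,s): print(k,[(np.round(toW(q,d['at']),3).tolist(),round(d['score'],2)) for d in spotter.boxes_of(k,q)])
cr=lambda u,v:(170+u/2.6,140+v/2.6)
for n,u,v,z in [('selbar',377,69,.06),('tubeBig',553,175,.05),('tubeR',696,163,.05),('tubeLow',726,322,.05),('cap1',56,186,.04),('cap2',210,184,.04),('cap3',240,318,.04),('cap4',85,345,.04)]:
    print(n,onz(p,*cr(u,v),z))
plan(0.68-0.0,-0.03,0.2,117)
E
```

```text
[ 0.068  -0.0003 -0.1622]
[[ 0.0003 -0.9683 -0.2498]
 [ 1.      0.0004 -0.0005]
 [ 0.0006 -0.2498  0.9683]]
tube_a_top []
tube_a_top []
cap_p [([0.443, 0.136, 0.015], 0.94), ([0.687, 0.301, 0.013], 0.91), ([0.573, 0.163, 0.02], 0.84), ([0.421, 0.281, 0.019], 0.73), ([0.575, 0.314, 0.014], 0.57), ([0.694, 0.125, 0.017], 0.55)]
cap_p [([0.711, 0.126, 0.015], 0.92), ([0.458, 0.14, 0.014], 0.81), ([0.587, 0.166, 0.014], 0.75), ([0.59, 0.316, 0.015], 0.7), ([0.437, 0.28, 0.012], 0.66), ([0.704, 0.3, 0.013], 0.63), ([0.68, 0.008, 0.06], 0.31), ([0.59, -0.151, 0.019], 0.2)]
grease_tin [([0.661, -0.222, 0.044], 0.9)]
grease_tin [([0.675, -0.229, 0.043], 0.71)]
selbar [0.6755 0.0048 0.06  ]
tubeBig [ 0.5712 -0.1563  0.05  ]
tubeR [ 0.5783 -0.2899  0.05  ]
tubeLow [ 0.4307 -0.3066  0.05  ]
cap1 [0.5768 0.3121 0.04  ]
cap2 [0.5742 0.166  0.04  ]
cap3 [0.4476 0.1389 0.04  ]
cap4 [0.427  0.2829 0.04  ]
t 1.20 P [0.2421 0.5762 0.2225] psi 157.2 q6 -0.18 F [0.6 0.  0.6] w 0.0871
tilt vec (tool) units5: [-0.  0. -0.]
shift tool units(now axes) [-15.964  -9.73    0.564]  turn z units 8.04
shift in final axes [-18.473   2.874   0.563]
```

```bash
python3 -m crank '0 0 0 -1 -0.61 0.03 -1;0 0 0 -1 -0.61 0.03 -1;0 0 0 -1 -0.61 0.03 -1;0 0 0 -1 -0.61 0.03 -1;0 0 0 -1 -0.61 0.03 -1'; python3 -m crank '0 0 0 -1 -0.61 0.03 -1;0 0 0 -1 -0.61 0.03 -1;0 0 0 -1 -0.61 0.03 -1;0 0 0 -1 -0.61 0.03 -1;0 0 0 -1 -0.61 0.03 -1'; python3 -c "
from h import *
plan(0.675,0.005,0.19,117)"
```

```text
time: 1.82
position: [0.3821, 0.3851, 0.2168]
tool_rot: [0.194, 0.981, 0.002, 0.001]
ft_force: [0.5, 0.9, -0.1]
grip_width: 0.0868
time: 2.45
position: [0.5256, 0.1899, 0.2115]
tool_rot: [0.194, 0.981, 0.003, 0.003]
ft_force: [0.3, -0.8, -1.1]
grip_width: 0.0869
t 2.45 P [0.5256 0.1899 0.2115] psi 157.6 q6 -1.04 F [ 0.3 -0.8 -1.1] w 0.0869
tilt vec (tool) units5: [0.081 0.045 0.   ]
shift tool units(now axes) [-5.21  -2.857  0.538]  turn z units 8.13
shift in final axes [-5.813  1.229  0.538]
```

```bash
python3 -m crank '0 0 1 -1 -0.55 0.1 -1;0 0 1 -1 -0.5 0.1 -1;0 0 1 -1 -0.4 0.1 -1;0 0 1 -1 -0.35 0.1 -1;0 0 1 -1 -0.3 0.1 -1'; python3 -m crank '0 0 1 -1 -0.25 0.1 -1;0 0 1 -1 -0.15 0.1 -1;0 0 1 -1 -0.1 0.1 -1;0 0 1 -1 0 0.1 -1'; python3 -c "
from h import *
plan(0.675,0.005,0.19,117)"
```

```text
time: 3.08
position: [0.6548, 0.0046, 0.1917]
tool_rot: [0.409, 0.913, 0.005, 0.003]
ft_force: [0.2, 0.8, 0.1]
grip_width: 0.0871
time: 3.58
position: [0.7308, -0.1448, 0.1747]
tool_rot: [0.566, 0.824, 0.005, 0.002]
ft_force: [-0.1, 1.1, -0.1]
grip_width: 0.0871
t 3.58 P [ 0.7308 -0.1448  0.1747] psi 111.0 q6 -0.72 F [-0.1  1.1 -0.1] w 0.0871
tilt vec (tool) units5: [ 0.132 -0.025 -0.   ]
shift tool units(now axes) [ 3.998  0.047 -0.374]  turn z units -1.19
shift in final axes [ 3.971  0.458 -0.383]
```

```bash
python3 -m crank '0 0 -0.5 1 0 -0.1 -1;0 0 -0.4 1 0 -0.1 -1;0 0 -0.3 1 0 -0.1 -1;0 0 0 0.6 0.1 -0.1 -1;0 0 0 0 0 0 -1'; python3 - <<'E'
from h import *
plan(0.675,0.005,0.19,117)
p=shot('wrist','w1.png')
for k in ['console','selector_grip']:
    print(k,[(np.round(toW(p,d['at']),3).tolist(),round(d['score'],2),np.round(proj(p,toW(p,d['at']))).tolist()) for d in spotter.boxes_of(k,p)])
E
```

```text
time: 4.2
position: [0.6768, -0.0147, 0.1887]
tool_rot: [0.525, 0.851, 0.005, 0.004]
ft_force: [0.7, -0.1, 0.4]
grip_width: 0.0868
t 4.20 P [ 0.6768 -0.0147  0.1887] psi 116.7 q6 -0.66 F [ 0.7 -0.1  0.4] w 0.0868
tilt vec (tool) units5: [0.137 0.011 0.   ]
shift tool units(now axes) [ 0.461  0.181 -0.031]  turn z units -0.06
shift in final axes [ 0.46   0.183 -0.033]
console [([0.671, 0.012, 0.032], 0.78, [327.0, 160.0])]
selector_grip [([0.675, 0.009, 0.046], 0.88, [330.0, 166.0])]
```

View pics/w1.png

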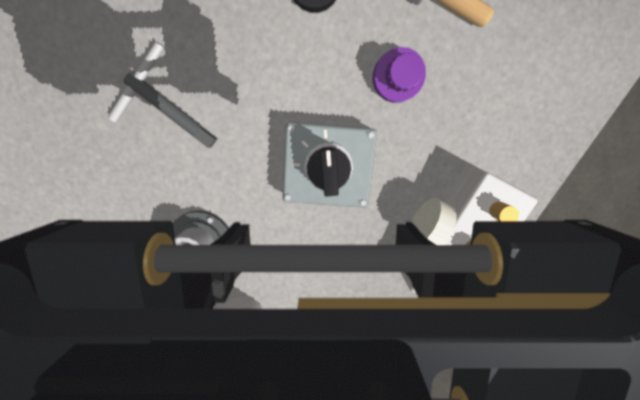

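```bash
python3 - <<'E'
import cv2
a=cv2.imread('pics/w1.png'); cv2.imwrite('pics/w1c.png',cv2.resize(a[110:220,270:390],None,fx=5,fy=5,interpolation=cv2.INTER_CUBIC))
a=cv2.imread('pics/top0.png'); cv2.imwrite('pics/t1c.png',cv2.resize(a[145:200,285:345],None,fx=8,fy=8,interpolation=cv2.INTER_CUBIC))
E
```

```text
(no output)
```

View pics/w1c.png

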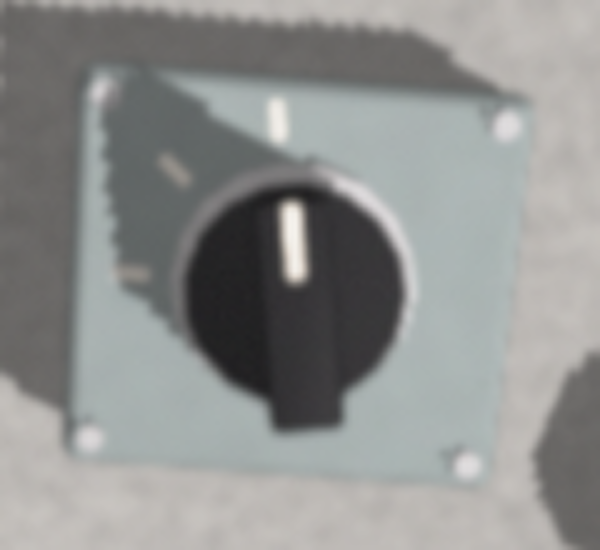

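View pics/t1c.png

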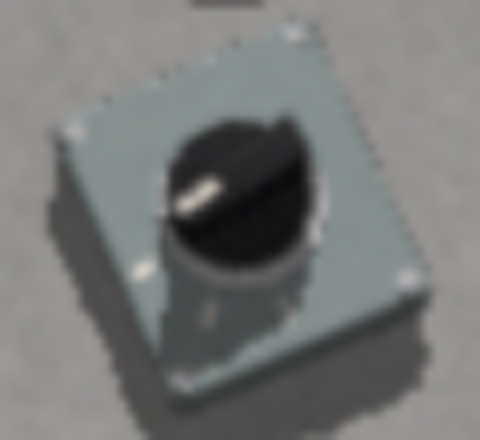

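```bash
python3 - <<'E'
from h import *
np.set_printoptions(precision=4,suppress=True)
w=shot('wrist');t=shot('top')
a=tri([(w,328,150.4),(t,307.5,171.6)]);b=tri([(w,329.2,166),(t,312.5,167.75)]);print(a,b)
for z in (.06,.063,.066):
    A=onz(w,328,150.4,z);B=onz(w,331.6,195.6,z); print(z,A,B,(A+B)/2,np.linalg.norm(A-B),np.degrees(np.arctan2(*(A-B)[[1,0]])))
    A=onz(t,307.5,171.6,z);print(A)
# console top corners (wrist) at z=.03
for u,v in [(102,90),(507,125),(468,463),(90,438)]: print(onz(w,270+u/5,110+v/5,.03))
E
```

```text
[0.6651 0.0223 0.056 ] [0.6721 0.0099 0.0659]
0.06 [0.6655 0.0214 0.06  ] [ 0.6897 -0.0182  0.06  ] [0.6776 0.0016 0.06  ] 0.04642600108419982 121.4195568349669
[0.6634 0.0234 0.06  ]
0.063 [0.6653 0.0216 0.063 ] [ 0.6893 -0.0176  0.063 ] [0.6773 0.002  0.063 ] 0.04594600019133956 121.4195568349669
[0.6627 0.0233 0.063 ]
0.066 [0.6651 0.0219 0.066 ] [ 0.6888 -0.0169  0.066 ] [0.6769 0.0025 0.066 ] 0.045465999298479255 121.4195568349668
[0.662  0.0233 0.066 ]
[0.6208 0.0225 0.03  ]
[0.7022 0.0549 0.03  ]
[ 0.731  -0.0155  0.03  ]
[ 0.6509 -0.0486  0.03  ]
```

```bash
python3 -m crank '0.14 0 -0.8 0.42 0.17 0.7 -0.3;0 0 0 0 0 1 -0.3;0 0 0 0 0 0.8 -0.3;0 0 0 0 0 0 -0.3'; python3 -c "
from h import *
plan(0.677,0.0027,0.045,121)"
```

```text
time: 4.95
position: [0.6796, -0.0045, 0.0857]
tool_rot: [0.498, 0.867, -0.0, 0.002]
ft_force: [0.3, -0.1, -0.4]
grip_width: 0.0595
t 4.95 P [ 0.6796 -0.0045  0.0857] psi 120.3 q6 -0.70 F [ 0.3 -0.1 -0.4] w 0.0595
tilt vec (tool) units5: [0.019 0.055 0.   ]
shift tool units(now axes) [0.193 0.034 1.018]  turn z units -0.14
shift in final axes [0.188 0.038 1.018]
```

```bash
python3 -m crank '0.02 0.05 -0.14 0.19 0.04 0.5 -0.3;0 0 0 0 0 0.5 -0.3;0 0 0 0 0 0 -0.3'; python3 -c "
from h import *
plan(0.677,0.0027,0.041,121)"
```

```text
time: 5.32
position: [0.6793, 0.0018, 0.0455]
tool_rot: [0.493, 0.87, 0.001, 0.002]
ft_force: [-0.3, -0.5, 0.4]
grip_width: 0.0564
t 5.33 P [0.6793 0.0018 0.0455] psi 120.9 q6 -0.70 F [-0.3 -0.5  0.4] w 0.0564
tilt vec (tool) units5: [0.036 0.036 0.   ]
shift tool units(now axes) [ 0.05  -0.038  0.112]  turn z units -0.01
shift in final axes [ 0.049 -0.038  0.112]
```

```bash
python3 -m crank '0 0 0 0.05 -0.04 0.1 1;0 0 0 0 0 0 1;0 0 0 0 0 0 1;0 0 0 0 0 0 1' 12; python3 -c "
from h import *
plan(0.677,0.0027,0.033,121)"
```

```text
time: 5.82
position: [0.6773, 0.0031, 0.0415]
tool_rot: [0.493, 0.87, 0.001, 0.003]
ft_force: [1.0, 0.4, -4.0]
grip_width: 0.0472
t 5.83 P [0.6773 0.0031 0.0415] psi 121.0 q6 -0.70 F [ 1.   0.4 -4. ] w 0.0472
tilt vec (tool) units5: [0.05  0.042 0.   ]
shift tool units(now axes) [-0.005 -0.012  0.212]  turn z units -0.01
shift in final axes [-0.005 -0.012  0.212]
```

```bash
python3 -m crank '0 0 0 0 0 0 1;0 0 0 0 0 0 1;0 0 0 0 0 0 1;0 0 0 0 0 0 1;0 0 0 0 0 0 1' 12
```

```text
time: 6.45
position: [0.6773, 0.0031, 0.0415]
tool_rot: [0.493, 0.87, 0.001, 0.003]
ft_force: [0.4, 0.6, -4.3]
grip_width: 0.047
```

```bash
python3 -m crank '0 0 0 0 0 0 -0.3;0 0 0 0 0 0 -0.3;0 0 0 0 0 -0.15 -0.3;0 0 0 0 0 -0.05 -0.3;0 0 0 0 0 0 1'; python3 -m crank '0 0 0 0 0 0 1;0 0 0 0 0 0 1;0 0 0 0 0 0 1;0 0 0 0 0 0 1;0 0 0 0 0 0 1' 12
```

```text
time: 7.08
position: [0.6788, 0.0024, 0.0528]
tool_rot: [0.493, 0.87, 0.002, 0.005]
ft_force: [-0.1, 0.5, 0.3]
grip_width: 0.052
time: 7.7
position: [0.678, 0.0021, 0.0526]
tool_rot: [0.493, 0.87, 0.001, 0.004]
ft_force: [-0.5, -0.1, 1.0]
grip_width: 0.0147
```

```bash
python3 -m crank '0 0 0 0 0 0.12 1;0 0 0 0 0 0.12 1;0 0 0 0 0 0.12 1' 15;python3 -m crank '0 0 0 0 0 0.1 1;0 0 0 0 0 0.1 1' 15
```

```text
time: 8.07
position: [0.6784, 0.0015, 0.0434]
tool_rot: [0.492, 0.871, 0.0, 0.005]
ft_force: [-6.7, -0.6, 20.5]
grip_width: 0.0146
time: 8.32
position: [0.6785, 0.0013, 0.0427]
tool_rot: [0.492, 0.871, -0.0, 0.005]
ft_force: [-6.8, -0.1, 20.2]
grip_width: 0.0148
```

```bash
python3 -m crank '0 0 -0.5 0 0 0.1 1;0 0 -1 0 0 0.1 1;0 0 -1 0 0 0.1 1' 20;python3 -c "
from h import *
plan(0.678,0.0021,0.041,201)"
```

```text
time: 8.7
position: [0.6796, 0.0022, 0.0427]
tool_rot: [0.391, 0.921, 0.0, 0.007]
ft_force: [-6.3, 1.0, 19.9]
grip_width: 0.015
t 8.70 P [0.6796 0.0022 0.0427] psi 134.0 q6 -0.93 F [-6.3  1.  19.9] w 0.0150
tilt vec (tool) units5: [0.062 0.143 0.   ]
shift tool units(now axes) [ 0.028 -0.03   0.042]  turn z units -13.4
shift in final axes [0.038 0.013 0.043]
```

Turning well, 13° in. Continue.

```bash
python3 -m crank '0 0 -1 0.02 -0.02 0.09 1;0 0 -1 0.02 -0.02 0.09 1;0 0 -1 0 0 0.09 1;0 0 -1 0 0 0.09 1;0 0 -1 0 0 0.09 1';python3 -c "
from h import *
plan(0.678,0.0021,0.041,201)"
```

```text
time: 9.32
position: [0.6812, 0.0044, 0.0426]
tool_rot: [0.175, 0.985, 0.0, 0.012]
ft_force: [-5.7, 2.1, 18.5]
grip_width: 0.0149
t 9.32 P [0.6812 0.0044 0.0426] psi 159.9 q6 -1.38 F [-5.7  2.1 18.5] w 0.0149
tilt vec (tool) units5: [0.053 0.263 0.001]
shift tool units(now axes) [ 0.057 -0.083  0.039]  turn z units -8.23
shift in final axes [ 0.097 -0.025  0.041]
```

```bash
python3 -m crank '0 0 -1 0.02 0 0.09 1;0 0 -1 0.02 0 0.09 1;0 0 -1 0 0 0.09 1;0 0 -1 0 0 0.09 1';python3 -c "
from h import *
plan(0.678,0.0021,0.041,201)"
```

```text
time: 9.82
position: [0.6818, 0.0067, 0.0425]
tool_rot: [-0.004, 1.0, -0.001, 0.015]
ft_force: [-7.5, 2.1, 20.1]
grip_width: 0.0148
t 9.82 P [0.6818 0.0067 0.0425] psi -179.5 q6 -1.74 F [-7.5  2.1 20.1] w 0.0148
tilt vec (tool) units5: [-0.029  0.333 -0.   ]
shift tool units(now axes) [ 0.098 -0.114  0.034]  turn z units -4.1
shift in final axes [ 0.131 -0.073  0.036]
```

```bash
python3 -m crank '0 0.1 -1 0.05 -0.05 0.09 1;0 0.1 -1 0.04 -0.04 0.09 1;0 0.1 -1 0.02 0 0.09 1;0 0 -0.9 0 0 0.09 1';python3 -c "
from h import *
plan(0.678,0.0021,0.041,201)"
```

```text
time: 10.32
position: [0.6814, 0.009, 0.0424]
tool_rot: [-0.178, 0.984, -0.0, 0.007]
ft_force: [-7.3, 0.0, 19.9]
grip_width: 0.0149
t 10.32 P [0.6814 0.009  0.0424] psi -159.5 q6 -2.08 F [-7.3  0.  19.9] w 0.0149
tilt vec (tool) units5: [-0.03   0.152 -0.   ]
shift tool units(now axes) [ 0.141 -0.131  0.033]  turn z units -0.1
shift in final axes [ 0.142 -0.13   0.034]
```

```bash
python3 -m crank '0 0 0 0.05 -0.05 -0.1 0.3;0 0 0 0 0 -0.1 0.3;0 0 0 0 0 0 0.3;0 0 0 0 0 -0.7 0;0 0 0 0 0 -1 -0.5'; python3 -m crank '0 0.1 0 0 0 -1 -1;0 0 0 0.4 0 -0.9 -1;0 0 0 0 0 0 -1';python3 - <<'E'
from h import *
plan(0.678,0.0021,0.18,121)
p=shot('wrist','w2.png'); 
a=cv2.imread('pics/w2.png'); cv2.imwrite('pics/w2c.png',cv2.resize(a[80:240,240:410],None,fx=3.5,fy=3.5,interpolation=cv2.INTER_CUBIC))
E
```

```text
time: 10.95
position: [0.6771, 0.0074, 0.1158]
tool_rot: [-0.178, 0.984, 0.002, 0.004]
ft_force: [0.3, 0.4, 0.3]
grip_width: 0.0433
time: 11.32
position: [0.6624, 0.0016, 0.1941]
tool_rot: [-0.178, 0.984, 0.001, 0.0]
ft_force: [0.7, -0.5, -0.8]
grip_width: 0.0726
t 11.32 P [0.6624 0.0016 0.1941] psi -159.5 q6 -2.10 F [ 0.7 -0.5 -0.8] w 0.0726
tilt vec (tool) units5: [0.015 0.008 0.   ]
shift tool units(now axes) [-0.369 -0.124  0.354]  turn z units 15.9
shift in final axes [-0.189  0.341  0.354]
```

View pics/w2c.png

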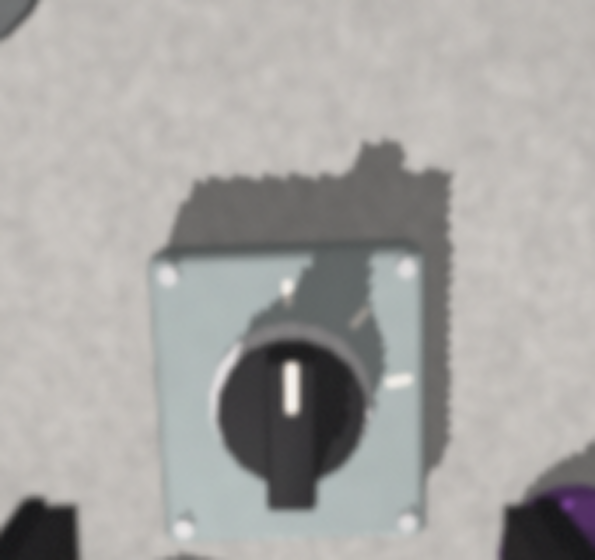

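```bash
python3 - <<'E'
from h import *
np.set_printoptions(precision=4,suppress=True)
w=shot('wrist')
for z in (.06,.067,.074):
    A=onz(w,322.9,182.9,z);B=onz(w,323.1,225.1,z);print(z,A,B,np.linalg.norm(A-B),(A+B)/2,np.degrees(np.arctan2(*(A-B)[[1,0]])))
t=shot('top','t2.png');s=shot('scene','s2.png')
a=cv2.imread('pics/s2.png'); cv2.imwrite('pics/s2c.png',cv2.resize(a[230:300,290:370],None,fx=7,fy=7,interpolation=cv2.INTER_CUBIC))
E
```

```text
0.06 [ 0.6548 -0.0003  0.06  ] [0.6979 0.0161 0.06  ] 0.046189559201749456 [0.6764 0.0079 0.06  ] -159.22176600010295
0.067 [ 0.6534 -0.0008  0.067 ] [0.6956 0.0152 0.067 ] 0.04509175570887884 [0.6745 0.0072 0.067 ] -159.22176600010292
0.074 [ 0.6521 -0.0013  0.074 ] [0.6932 0.0143 0.074 ] 0.04399395221600823 [0.6726 0.0065 0.074 ] -159.2217660001029
```

View pics/s2c.png

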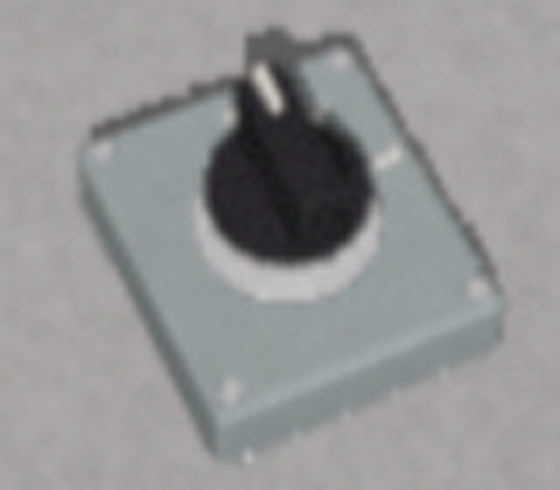

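View pics/t2.png

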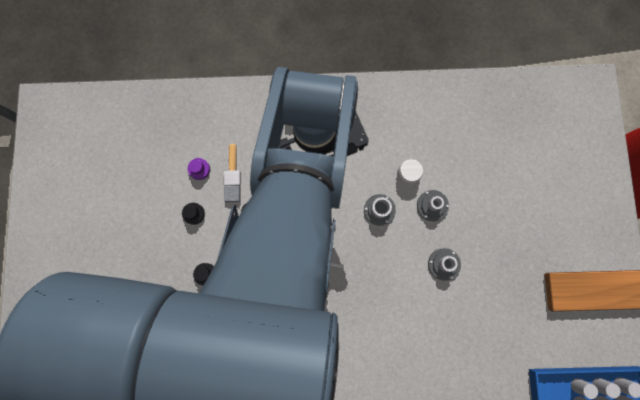

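```bash
python3 -m crank '0 0 1 0.1 0.8 0 -1;0 0 1 0.15 0.8 0 -1;0 0 1 0.2 0.8 0 -1;0 0 1 0.3 0.8 0 -1;0 0 1 0.3 0.7 0 -1'; python3 -m crank '0 0 1 0.2 0.2 0 -1;0 0 1 0 0 0.1 -1;0 0 1 0 0 0.1 -1;0 0 1 0 0 0.1 -1;0 0 1 0 0 0.1 -1';python3 - <<'E'
from h import *
plan(0.574,.166,0.15,90)
E
```

```text
time: 12.15
position: [0.5874, 0.1511, 0.1803]
tool_rot: [0.049, 0.999, 0.001, -0.012]
ft_force: [-0.2, 0.7, -0.3]
grip_width: 0.0869
time: 12.78
position: [0.5741, 0.164, 0.1545]
tool_rot: [0.268, 0.963, -0.004, -0.02]
ft_force: [0.8, 0.6, -1.3]
grip_width: 0.0868
t 12.78 P [0.5741 0.164  0.1545] psi 148.8 q6 -0.94 F [ 0.8  0.6 -1.3] w 0.0868
tilt vec (tool) units5: [-0.21  -0.408  0.004]
shift tool units(now axes) [0.024 0.044 0.113]  turn z units 11.77
shift in final axes [ 0.05  -0.002  0.113]
```

```bash
python3 -m crank '-0.2 -0.4 1 0 0 0 -1;0 0 1 0 0 0 -1;0 0 1 0 0 0 -1;0 0 1 0 0 0 -1;0 0 1 0 0 0 -1'; python3 -m crank '0 0 1 0 0 0 -1;0 0 1 0 0 0 -1;0 0 1 0 0 0 -1;0 0 1 0 0 0 -1;0 0 1 0 0 0 -1';python3 - <<'E'
from h import *
plan(0.574,.166,0.15,90)
p=shot('wrist','w3.png')
E
```

```text
time: 13.4
position: [0.5696, 0.1644, 0.1439]
tool_rot: [0.477, 0.879, -0.006, -0.007]
ft_force: [-0.9, -0.5, -0.2]
grip_width: 0.0869
time: 14.02
position: [0.5654, 0.1647, 0.1341]
tool_rot: [0.661, 0.75, -0.013, -0.012]
ft_force: [-0.1, -0.9, -0.2]
grip_width: 0.0871
t 14.03 P [0.5654 0.1647 0.1341] psi 97.2 q6 -0.03 F [-0.1 -0.9 -0.2] w 0.0871
tilt vec (tool) units5: [-0.408  0.005 -0.   ]
shift tool units(now axes) [ 0.005  0.204 -0.406]  turn z units 1.44
shift in final axes [ 0.032  0.216 -0.399]
```

View pics/w3.png

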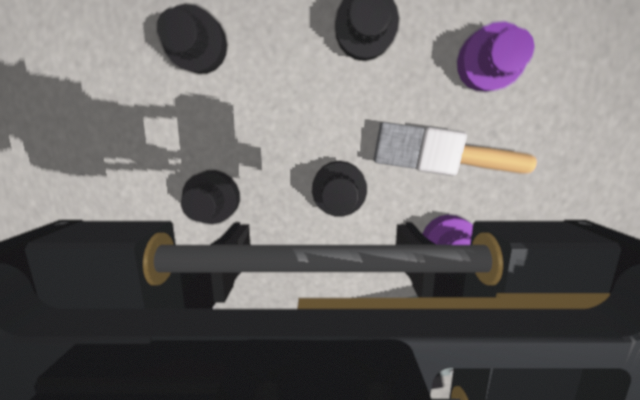

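```bash
cat >> h.py <<'E'
def zoom(fn,out,u,v,w,f,gain=1.0):
    a=cv2.imread('pics/'+fn); h=w
    c=a[max(0,v-h):v+h,max(0,u-w):u+w]; c=np.clip(c.astype(float)*gain,0,255).astype(np.uint8)
    cv2.imwrite('pics/'+out,cv2.resize(c,None,fx=f,fy=f,interpolation=cv2.INTER_CUBIC))
E
python3 - <<'E'
from h import *
zoom('w3.png','w3c.png',340,188,40,7,2.5)
E
```

```text
(no output)
```

View pics/w3c.png

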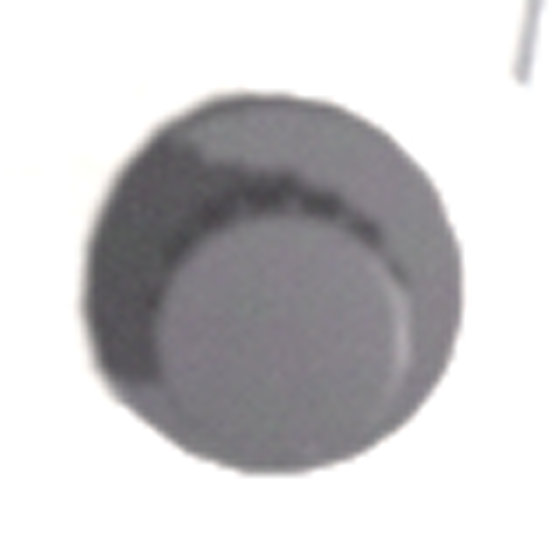

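```bash
cat >> h.py <<'E'
def circ(p,c,r,n=60):
    t=np.linspace(0,2*np.pi,n); return np.array([proj(p,[c[0]+r*np.cos(a),c[1]+r*np.sin(a),c[2]]) for a in t])
def overlay(p,circles,out,u,v,w,f,gain=1.0):
    c=np.clip(p['img'][max(0,v-w):v+w,max(0,u-w):u+w].astype(float)*gain,0,255).astype(np.uint8)
    c=cv2.cvtColor(cv2.resize(c,None,fx=f,fy=f,interpolation=cv2.INTER_CUBIC),cv2.COLOR_RGB2BGR)
    o=np.array([max(0,u-w),max(0,v-w)])
    for i,(ce,r) in enumerate(circles):
        q=((circ(p,ce,r)-o+0.5)*f).astype(int); cv2.polylines(c,[q],True,[(0,0,255),(0,255,0),(255,0,0)][i%3],1)
    cv2.imwrite('pics/'+out,c)
E
python3 - <<'E'
from h import *
np.set_printoptions(precision=4,suppress=True)
plan(0.574,.166,0.15,90)
p=shot('wrist')
c=onz(p,340.3,196.6,.04);print(c)
overlay(p,[([c[0],c[1],.04],.017),([c[0],c[1],.016],.028)],'o3.png',340,188,40,7,2.5)
E
```

```text
t 14.07 P [0.5652 0.1647 0.1338] psi 97.1 q6 -0.03 F [-0.4  0.4 -1.3] w 0.0870
tilt vec (tool) units5: [-0.414  0.004 -0.   ]
shift tool units(now axes) [ 0.005  0.209 -0.413]  turn z units 1.42
shift in final axes [ 0.032  0.221 -0.405]
[0.5774 0.1679 0.04  ]
```

View pics/o3.png

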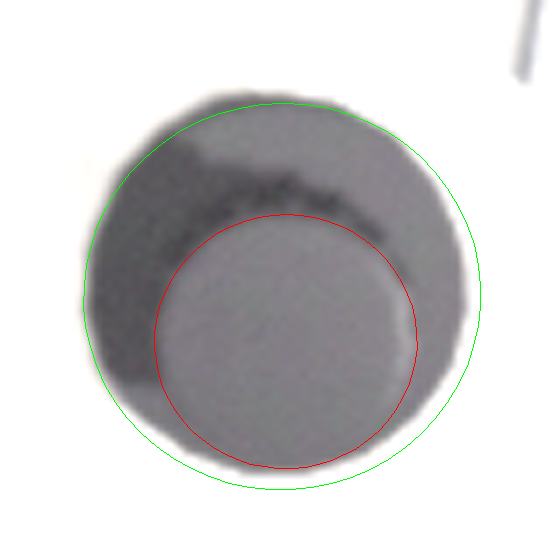

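```bash
python3 -m crank '-0.4 0 0.7 0.03 0.2 0.5 -0.3;0 0 0.7 0 0 0.6 -0.3;0 0 0 0 0 0.5 -0.3;0 0 0 0 0 0 -0.3';python3 - <<'E'
from h import *
plan(0.576,.168,0.021,90)
E
```

```text
time: 14.62
position: [0.5715, 0.167, 0.0646]
tool_rot: [0.704, 0.711, -0.002, -0.001]
ft_force: [0.1, -0.2, 0.2]
grip_width: 0.0589
t 14.62 P [0.5715 0.167  0.0646] psi 90.6 q6 0.09 F [ 0.1 -0.2  0.2] w 0.0589
tilt vec (tool) units5: [-0.051  0.02  -0.   ]
shift tool units(now axes) [0.025 0.119 1.09 ]  turn z units 0.11
shift in final axes [0.024 0.114 1.09 ]
```

```bash
python3 -m crank '-0.05 0 0.1 0.03 0.12 0.3 -0.3;0 0 0 0 0 0.5 -0.3;0 0 0 0 0 0.25 -0.3;0 0 0 0 0 0 -0.3';python3 - <<'E'
from h import *
plan(0.576,.168,0.021,90)
E
```

```text
time: 15.12
position: [0.5789, 0.1687, 0.0218]
tool_rot: [0.706, 0.708, 0.001, 0.002]
ft_force: [0.3, -0.9, -1.2]
grip_width: 0.0567
t 15.12 P [0.5789 0.1687 0.0218] psi 90.1 q6 0.10 F [ 0.3 -0.9 -1.2] w 0.0567
tilt vec (tool) units5: [0.048 0.015 0.   ]
shift tool units(now axes) [-0.018 -0.072  0.019]  turn z units 0.03
shift in final axes [-0.018 -0.071  0.02 ]
```

```bash
python3 -m crank '0 0 0 0 0 0 1;0 0 0 0 0 0 1;0 0 0 0 0 0 1;0 0 0 0 0 0 1;0 0 0 0 0 0 1' 15; python3 -m crank '0 0 0 0 0 0 1;0 0 0 0 0 0 1;0 0 0 0 0 -0.8 1;0 0 0 0 0 -0.8 1;0 0 0 0 0 -0.8 1' 15;python3 - <<'E'
from h import *
plan(0.576,.168,0.021,90)
p=shot('wrist','w4.png')
zoom('w4.png','w4c.png',325,210,70,5,2)
E
```

```text
time: 15.75
position: [0.58, 0.1689, 0.0237]
tool_rot: [0.706, 0.708, 0.002, 0.003]
ft_force: [0.2, -0.3, -0.9]
grip_width: 0.0337
time: 16.38
position: [0.5766, 0.1686, 0.1184]
tool_rot: [0.706, 0.708, -0.001, 0.0]
ft_force: [0.5, -0.0, -1.1]
grip_width: 0.0335
t 16.38 P [0.5766 0.1686 0.1184] psi 90.1 q6 0.10 F [ 0.5 -0.  -1.1] w 0.0335
tilt vec (tool) units5: [-0.017  0.021 -0.   ]
shift tool units(now axes) [-0.011 -0.011  2.435]  turn z units 0.03
shift in final axes [-0.016 -0.014  2.435]
```

View pics/w4c.png

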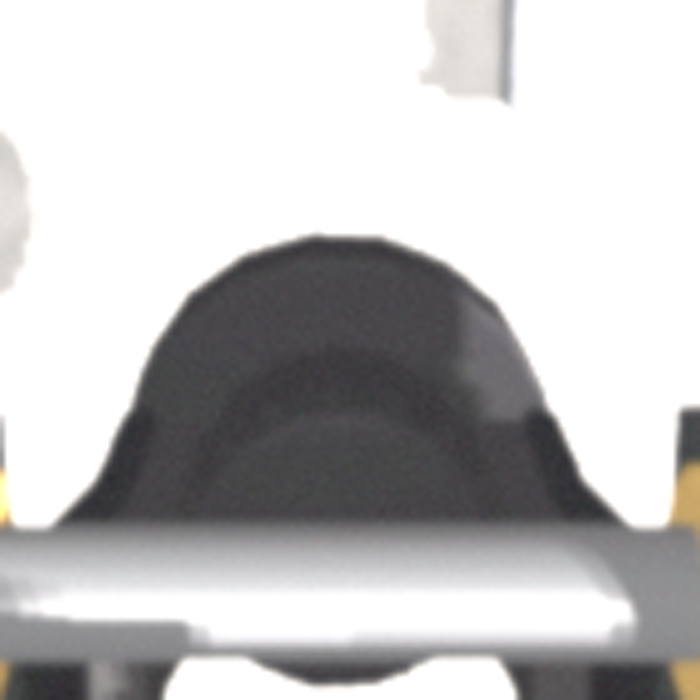

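```bash
cat >> h.py <<'E'
def held(out,dx=0,dy=0,h=0.007,gain=2):
    o,P,M=state(); p=shot('wrist')
    c=P+M@np.array([dx,dy,h]); b=P+M@np.array([dx,dy,h+.016]); t=P+M@np.array([dx,dy,h-.024])
    overlay(p,[(c,.028),(b,.028),(t,.017)],out,325,210,70,5,gain)
    return p
E
python3 - <<'E'
from h import *
held('o4.png')
E
```

```text
(no output)
```

View pics/o4.png

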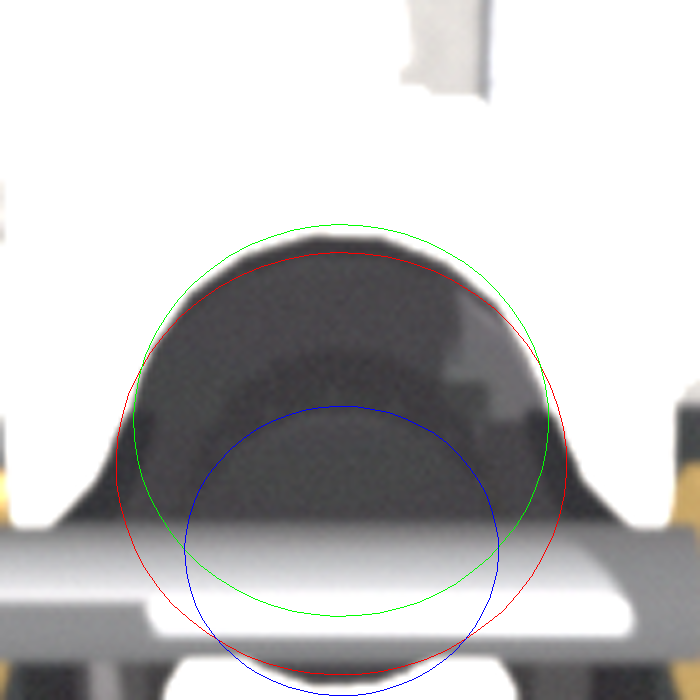

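```bash
python3 -m crank '0 0 0 -1 0 -0.3 1;0 0 0 -1 0 -0.2 1;0 0 0 -1 0 -0.2 1;0 0 0 -1 0 0 1;0 0 0 -1 0 0 1'; python3 -m crank '0 0 0 -1 0 0 1;0 0 0 -1 0 0 1;0 0 0 -1 0 0 1;0 0 0 -0.8 0 0 1;0 0 0 0 0 0 1'; python3 - <<'E'
from h import *
plan(0.571,-.21,0.14,90)
p=shot('wrist','w5.png')
E
```

```text
time: 17.1
position: [0.5779, -0.033, 0.1456]
tool_rot: [0.704, 0.71, 0.001, 0.001]
ft_force: [1.0, -0.6, -0.6]
grip_width: 0.0333
time: 17.73
position: [0.5759, -0.1922, 0.1386]
tool_rot: [0.706, 0.709, -0.001, -0.003]
ft_force: [-0.0, 0.9, -1.2]
grip_width: 0.0336
t 17.73 P [ 0.5759 -0.1922  0.1386] psi 90.2 q6 -0.51 F [-0.   0.9 -1.2] w 0.0336
tilt vec (tool) units5: [-0.057 -0.038  0.   ]
shift tool units(now axes) [-0.445 -0.125 -0.036]  turn z units 0.05
shift in final axes [-0.446 -0.123 -0.035]
```

View pics/w5.png

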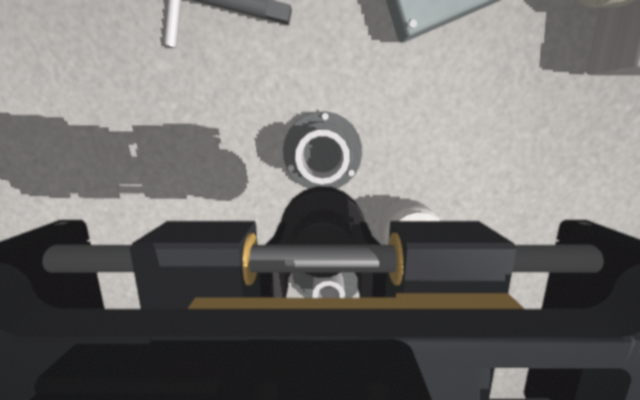

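```bash
cat >> h.py <<'E'
def ring(p,u,v,w=35,th=170,z=.05,out=None):
    g=cv2.cvtColor(p['img'],cv2.COLOR_RGB2GRAY)[v-w:v+w,u-w:u+w]
    g=cv2.resize(g,None,fx=4,fy=4,interpolation=cv2.INTER_CUBIC)
    m=(g>th).astype(np.uint8)
    cs,_=cv2.findContours(m,cv2.RETR_CCOMP,cv2.CHAIN_APPROX_NONE)
    res=[]
    for c in cs:
        if len(c)<60: continue
        e=cv2.fitEllipse(c); cx,cy=(e[0][0]-1.5)/4+u-w,(e[0][1]-1.5)/4+v-w
        X=onz(p,cx,cy,z); d=np.linalg.norm(X-np.array(p['xyz']))
        K=p['camera_matrix'][0][0]; res.append((np.round([cx,cy],2),np.round(np.array(e[1])/4,2),np.round(X,4),np.round(e[1][1]/4*d/K*1000,1)))
    if out: cv2.imwrite('pics/'+out,np.hstack([g,m*255]))
    for r in res: print(*r)
E
python3 - <<'E'
from h import *
p=shot('wrist')
for th in(150,180,210): print(th); ring(p,322,157,32,th,out='r%d.png'%th)
E
```

```text
150
[293.97 185.6 ] [ 6.54 15.7 ] [ 0.5493 -0.1773  0.05  ] 13.9
[348.79 181.48] [11.12 18.8 ] [ 0.5976 -0.1733  0.05  ] 16.6
[323.22 158.54] [54.56 54.76] [ 0.575  -0.1533  0.05  ] 47.6
[323.91 158.48] [39.29 42.27] [ 0.5756 -0.1532  0.05  ] 36.8
180
[293.47 186.02] [ 5.61 14.12] [ 0.5489 -0.1777  0.05  ] 12.5
[350.17 185.63] [ 6.39 11.82] [ 0.5989 -0.177   0.05  ] 10.5
[351.59 174.7 ] [4.34 5.97] [ 0.5999 -0.1672  0.05  ] 5.3
[323.15 158.54] [53.49 53.55] [ 0.5749 -0.1533  0.05  ] 46.6
[323.58 158.66] [41.24 43.23] [ 0.5753 -0.1534  0.05  ] 37.6
210
[323.11 158.53] [51.96 52.14] [ 0.5749 -0.1533  0.05  ] 45.3
[323.37 158.77] [43.3  44.51] [ 0.5751 -0.1535  0.05  ] 38.7
```

View pics/r180.png

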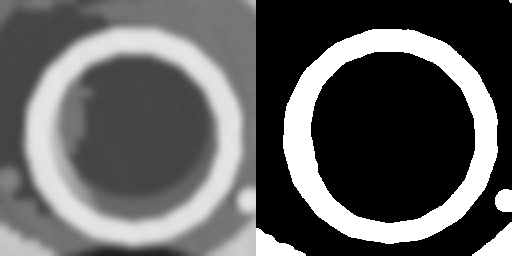

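```bash
python3 -m crank '-0.05 0 0 0.8 0 0 1;0 0 0 0.2 0 0.3 1;0 0 0 0 0 0.5 1;0 0 0 0 0 0.2 1;0 0 0 0 0 0 1'; python3 - <<'E'
from h import *
plan(0.575,-.152,0.085,90)
E
```

```text
time: 18.45
position: [0.5737, -0.1429, 0.0952]
tool_rot: [0.703, 0.712, 0.0, -0.004]
ft_force: [-1.1, 0.6, -0.8]
grip_width: 0.0334
t 18.45 P [ 0.5737 -0.1429  0.0952] psi 90.7 q6 -0.45 F [-1.1  0.6 -0.8] w 0.0334
tilt vec (tool) units5: [-0.063 -0.078  0.   ]
shift tool units(now axes) [-0.23   0.03   0.254]  turn z units 0.15
shift in final axes [-0.228  0.032  0.255]
```

```bash
python3 -m crank '-0.06 -0.08 0.15 -0.23 0.03 0.2 1;0 0 0 0 0 0 1;0 0 0 0 0 0 1'; python3 - <<'E'
from h import *
plan(0.575,-.152,0.08,90)
E
```

```text
time: 18.82
position: [0.576, -0.1537, 0.0875]
tool_rot: [0.708, 0.707, 0.0, 0.001]
ft_force: [0.1, 0.2, -2.1]
grip_width: 0.0332
t 18.82 P [ 0.576  -0.1537  0.0875] psi 89.9 q6 -0.45 F [ 0.1  0.2 -2.1] w 0.0332
tilt vec (tool) units5: [0.024 0.022 0.   ]
shift tool units(now axes) [ 0.042 -0.025  0.186]  turn z units -0.02
shift in final axes [ 0.042 -0.025  0.186]
```

```bash
python3 -m crank '0 0 0 0.05 -0.03 0.1 1;0 0 0 0 0 0 1;0 0 0 0 0 0.1 1;0 0 0 0 0 0 1' 15; python3 - <<'E'
from h import *
plan(0.575,-.152,0.07,90)
E
```

```text
time: 19.32
position: [0.5749, -0.1517, 0.0796]
tool_rot: [0.708, 0.706, 0.0, 0.002]
ft_force: [-0.1, -0.2, -1.5]
grip_width: 0.0335
t 19.32 P [ 0.5749 -0.1517  0.0796] psi 89.9 q6 -0.44 F [-0.1 -0.2 -1.5] w 0.0335
tilt vec (tool) units5: [0.035 0.027 0.   ]
shift tool units(now axes) [-0.007  0.001  0.24 ]  turn z units -0.02
shift in final axes [-0.007  0.002  0.24 ]
```

```bash
python3 -m crank '0 0 0 0 0 0.15 1;0 0 0 0 0 0.1 1;0 0 0 0 0 0.1 1;0 0 0 0 0 0.08 1' 15; python3 - <<'E'
from h import *
plan(0.575,-.152,0.061,90)
E
```

```text
time: 19.82
position: [0.5754, -0.1524, 0.0705]
tool_rot: [0.707, 0.707, -0.0, 0.003]
ft_force: [-5.3, 2.1, 20.7]
grip_width: 0.0335
t 19.82 P [ 0.5754 -0.1524  0.0705] psi 90.0 q6 -0.44 F [-5.3  2.1 20.7] w 0.0335
tilt vec (tool) units5: [0.052 0.055 0.   ]
shift tool units(now axes) [ 0.011 -0.012  0.238]  turn z units -0.0
shift in final axes [ 0.01  -0.011  0.238]
```

```bash
python3 -m crank '0 0 0 0.04 0 0.02 1;0 0 0 0 0.04 0.02 1;0 0 0 -0.06 0 0.03 1;0 0 0 -0.03 0 0.03 1;0 0 0 0 -0.06 0.03 1' 15;python3 -m crank '0 0 0 0 -0.04 0.03 1;0 0 0 0.05 0 0.03 1;0 0 0 0.05 0 0.03 1' 15
```

```text
time: 20.45
position: [0.576, -0.1511, 0.0707]
tool_rot: [0.708, 0.707, 0.003, 0.003]
ft_force: [4.0, 1.3, 4.9]
grip_width: 0.0334
time: 20.82
position: [0.5769, -0.1498, 0.0706]
tool_rot: [0.707, 0.707, 0.002, 0.007]
ft_force: [-3.0, -3.2, 10.0]
grip_width: 0.0336
```

```bash
python3 -m crank '0 0 0 0 0 -0.8 1;0 0 0 -0.7 0 -0.8 1;0 0 0 -1 0 0 1;0 0 0 -1 0 0 1;0 0 0 -1 0 0 1';python3 -m crank '0 0 0 -0.8 0 0 1;0 0 0 0 0 0 1'; python3 - <<'E'
from h import *
plan(0.58,-.345,0.14,90)
p=shot('wrist','w6.png')
E
```

```text
time: 21.45
position: [0.5762, -0.297, 0.1335]
tool_rot: [0.705, 0.709, 0.002, 0.004]
ft_force: [0.4, 0.5, -1.6]
grip_width: 0.0338
time: 21.7
position: [0.5762, -0.3334, 0.1316]
tool_rot: [0.706, 0.708, 0.002, 0.004]
ft_force: [-0.2, -0.3, -1.4]
grip_width: 0.0336
t 21.70 P [ 0.5762 -0.3334  0.1316] psi 90.2 q6 -0.70 F [-0.2 -0.3 -1.4] w 0.0336
tilt vec (tool) units5: [0.097 0.038 0.   ]
shift tool units(now axes) [-0.291  0.097 -0.208]  turn z units 0.03
shift in final axes [-0.29   0.096 -0.21 ]
```

View pics/w6.png

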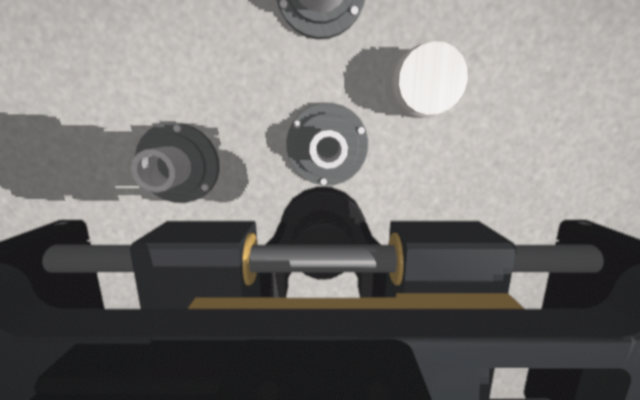

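```bash
python3 - <<'E'
from h import *
held('o6.png',-0.0013,0,0.007)
p=shot('wrist')
for th in(170,200): print(th); ring(p,328,149,24,th)
plan(0.58,-.345,0.14,90)
print(np.round(onz(p,152,170,.05),4))
E
```

```text
170
[329.42 153.4 ] [37.74 38.17] [ 0.5815 -0.2882  0.05  ] 32.2
[329.5  153.45] [25.51 26.16] [ 0.5816 -0.2882  0.05  ] 22.1
200
[329.39 153.32] [36.53 36.78] [ 0.5815 -0.2881  0.05  ] 31.0
[329.5  153.51] [26.72 27.38] [ 0.5815 -0.2883  0.05  ] 23.1
t 21.85 P [ 0.5757 -0.3294  0.1316] psi 90.3 q6 -0.70 F [-0.  -0.  -1.7] w 0.0336
tilt vec (tool) units5: [0.073 0.007 0.   ]
shift tool units(now axes) [-0.39   0.106 -0.21 ]  turn z units 0.07
shift in final axes [-0.39   0.107 -0.211]
[ 0.4321 -0.3028  0.05  ]
```

View pics/o6.png

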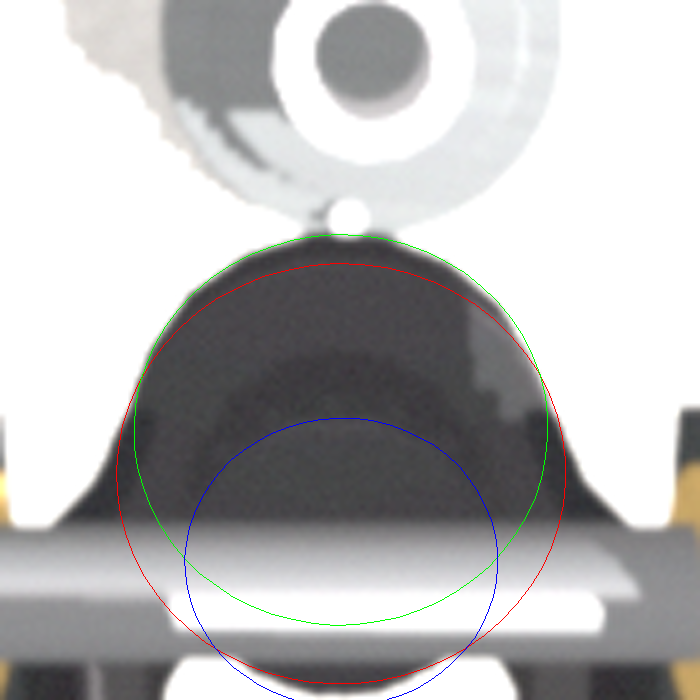

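```bash
python3 -m crank '0.05 0 0 0.7 0.1 0.3 1;0 0 0 0.2 0 0.4 1;0 0 0 0 0 0.2 1;0 0 0 0 0 0 1'; python3 - <<'E'
from h import *
plan(0.5815,-.2869,0.08,90)
E
```

```text
time: 22.35
position: [0.5799, -0.2873, 0.0944]
tool_rot: [0.703, 0.711, 0.001, -0.0]
ft_force: [-1.3, -0.2, -0.7]
grip_width: 0.0338
t 22.35 P [ 0.5799 -0.2873  0.0944] psi 90.6 q6 -0.64 F [-1.3 -0.2 -0.7] w 0.0338
tilt vec (tool) units5: [ 0.006 -0.018 -0.   ]
shift tool units(now axes) [0.009 0.04  0.36 ]  turn z units 0.12
shift in final axes [0.01 0.04 0.36]
```

```bash
python3 -m crank '0 0 0.1 0 0.04 0.15 1;0 0 0 0 0 0 1;0 0 0 0 0 0.1 1;0 0 0 0 0 0 1'; python3 - <<'E'
from h import *
plan(0.5815,-.2869,0.07,90)
E
```

```text
time: 22.85
position: [0.5825, -0.2887, 0.0851]
tool_rot: [0.707, 0.707, 0.001, 0.001]
ft_force: [-0.3, 0.1, -0.2]
grip_width: 0.0335
t 22.85 P [ 0.5825 -0.2887  0.0851] psi 90.0 q6 -0.63 F [-0.3  0.1 -0.2] w 0.0335
tilt vec (tool) units5: [0.034 0.003 0.   ]
shift tool units(now axes) [ 0.044 -0.025  0.377]  turn z units 0.01
shift in final axes [ 0.044 -0.024  0.377]
```

```bash
python3 -m crank '0 0 0 0.05 -0.025 0.15 1;0 0 0 0 0 0.05 1;0 0 0 0 0 0 1' 15; python3 - <<'E'
from h import *
plan(0.5815,-.2869,0.07,90)
E
```

```text
time: 23.22
position: [0.5813, -0.2868, 0.0766]
tool_rot: [0.707, 0.707, 0.001, 0.001]
ft_force: [-0.4, -0.3, -0.1]
grip_width: 0.0335
t 23.23 P [ 0.5813 -0.2868  0.0766] psi 90.0 q6 -0.63 F [-0.4 -0.3 -0.1] w 0.0335
tilt vec (tool) units5: [0.035 0.004 0.   ]
shift tool units(now axes) [-0.003  0.004  0.166]  turn z units 0.0
shift in final axes [-0.003  0.005  0.166]
```

```bash
python3 -m crank '0 0 0 0 0 0.1 1;0 0 0 0 0 0.1 1;0 0 0 0 0 0.1 1;0 0 0 0 0 0.08 1' 15; python3 - <<'E'
from h import *
plan(0.5815,-.2869,0.061,90)
E
```

```text
time: 23.72
position: [0.5819, -0.2902, 0.0667]
tool_rot: [0.706, 0.708, -0.001, 0.004]
ft_force: [-4.1, 0.9, 13.4]
grip_width: 0.0334
t 23.73 P [ 0.5819 -0.2902  0.0667] psi 90.1 q6 -0.63 F [-4.1  0.9 13.4] w 0.0334
tilt vec (tool) units5: [0.051 0.083 0.   ]
shift tool units(now axes) [ 0.084 -0.011  0.142]  turn z units 0.03
shift in final axes [ 0.083 -0.01   0.143]
```

```bash
python3 -m crank '0 0 0 0.05 0 0.05 1;0 0 0 0.04 0 0.05 1;0 0 0 0.04 0 0.05 1;0 0 0 0 0.04 0.05 1;0 0 0 0 -0.06 0.05 1' 15; python3 - <<'E'
from h import *
plan(0.5815,-.2869,0.061,90)
held('o7.png',-0.0013,0,0.007)
E
```

```text
time: 24.35
position: [0.5814, -0.2906, 0.0667]
tool_rot: [0.706, 0.709, -0.004, 0.009]
ft_force: [5.0, 2.8, 4.9]
grip_width: 0.0337
t 24.35 P [ 0.5814 -0.2906  0.0667] psi 90.2 q6 -0.63 F [5.  2.8 4.9] w 0.0337
tilt vec (tool) units5: [0.087 0.207 0.001]
shift tool units(now axes) [0.096 0.001 0.142]  turn z units 0.05
shift in final axes [0.094 0.001 0.143]
```

View pics/o7.png

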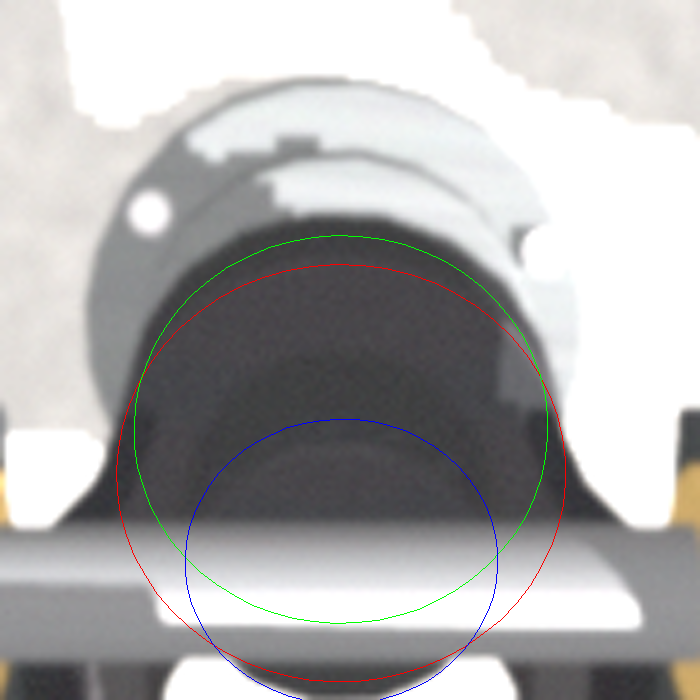

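```bash
python3 -m crank '0 0 0 0 0 -0.6 1;0 0.1 0 0 0 -0.6 1;0 0 0 -0.7 0 -0.5 1;0 0 0 -0.8 0 0 1;0 0 0 0 0 0 1' 30; python3 - <<'E'
from h import *
plan(0.5815,-.3369,0.14,90)
p=held('o8.png',0.0005,0,0.003)
ring(p,*np.round(proj(p,[.5815,-.288,.05])).astype(int),24,170)
E
```

```text
time: 25.02
position: [0.5815, -0.3501, 0.137]
tool_rot: [0.705, 0.709, -0.0, 0.006]
ft_force: [0.3, 0.1, -1.4]
grip_width: 0.0331
t 25.02 P [ 0.5815 -0.3501  0.137 ] psi 90.3 q6 -0.71 F [ 0.3  0.1 -1.4] w 0.0331
tilt vec (tool) units5: [0.093 0.103 0.   ]
shift tool units(now axes) [ 0.328  0.002 -0.079]  turn z units 0.07
shift in final axes [ 0.329 -0.001 -0.076]
[322.31 127.59] [37.87 39.07] [ 0.5815 -0.288   0.05  ] 33.4
[322.43 127.77] [25.34 26.6 ] [ 0.5816 -0.2882  0.05  ] 22.8
```

View pics/o8.png

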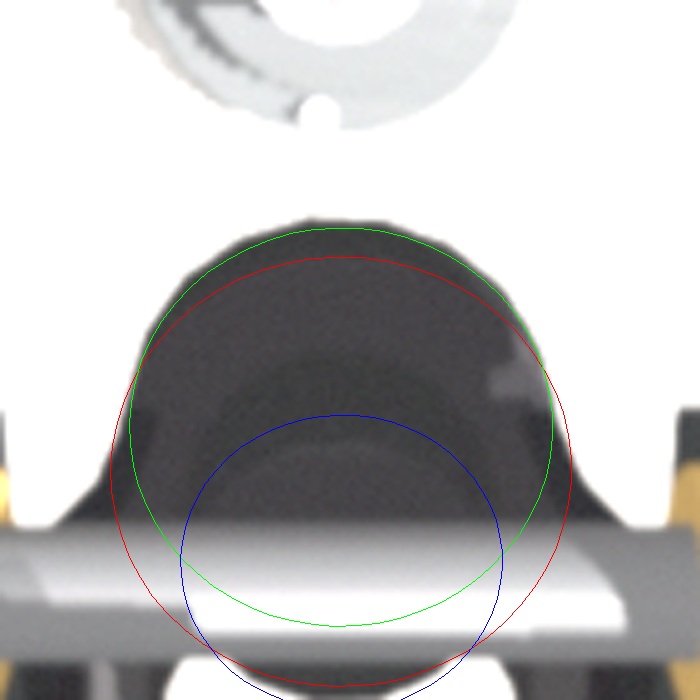

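```bash
python3 -m crank '0.1 0.1 0 0.9 -0.6 0 1;0 0 0 0.9 -0.6 0.3 1;0 0 0 0.9 -0.6 0.5 1;0 0 0 0.6 -0.4 0.5 1;0 0 0 0 0 0 1' 30; python3 - <<'E'
from h import *
plan(0.49,-.21,0.025,90)
E
```

```text
time: 25.7
position: [0.4878, -0.2071, 0.0821]
tool_rot: [0.704, 0.71, 0.001, -0.004]
ft_force: [-0.2, -0.5, -0.6]
grip_width: 0.0334
t 25.70 P [ 0.4878 -0.2071  0.0821] psi 90.5 q6 -0.63 F [-0.2 -0.5 -0.6] w 0.0334
tilt vec (tool) units5: [-0.061 -0.078  0.   ]
shift tool units(now axes) [-0.084  0.062  1.426]  turn z units 0.1
shift in final axes [-0.073  0.055  1.427]
```

```bash
python3 -m crank '-0.06 -0.08 0.1 0 0 0.6 1;0 0 0 0 0 0.5 1;0 0 0 0 0 0.15 1;0 0 0 0 0 0 1';  python3 - <<'E'
from h import *
plan(0.49,-.21,0.022,90)
E
```

```text
time: 26.2
position: [0.4943, -0.2106, 0.0337]
tool_rot: [0.707, 0.707, 0.001, 0.006]
ft_force: [0.4, 0.2, -1.3]
grip_width: 0.0332
t 26.20 P [ 0.4943 -0.2106  0.0337] psi 90.1 q6 -0.61 F [ 0.4  0.2 -1.3] w 0.0332
tilt vec (tool) units5: [0.115 0.082 0.   ]
shift tool units(now axes) [ 0.017 -0.111  0.291]  turn z units 0.01
shift in final axes [ 0.015 -0.108  0.292]
```

```bash
python3 -m crank '0.1 0.08 0 0 0 0.12 1;0 0 0 0 0 0.12 1;0 0 0 0 0 0.1 1';python3 -m crank '0 0 0 0 0 0 0.2;0 0 0 0 0 0 0.1;0 0 0 0 0 0 0.1;0 0 0 0 0 0 0.1' ; python3 - <<'E'
from h import *
plan(0.49,-.21,0.022,90)
E
```

```text
time: 26.58
position: [0.4962, -0.2117, 0.0216]
tool_rot: [0.707, 0.707, 0.001, 0.002]
ft_force: [-1.1, 8.1, 17.7]
grip_width: 0.0333
time: 27.08
position: [0.4965, -0.2119, 0.0218]
tool_rot: [0.707, 0.707, 0.001, 0.003]
ft_force: [-0.4, 0.2, -0.4]
grip_width: 0.0388
t 27.07 P [ 0.4965 -0.2119  0.0218] psi 90.0 q6 -0.61 F [-0.4  0.2 -0.4] w 0.0388
tilt vec (tool) units5: [0.06  0.025 0.   ]
shift tool units(now axes) [ 0.047 -0.162 -0.005]  turn z units 0.0
shift in final axes [ 0.047 -0.162 -0.004]
```

```bash
python3 -m crank '0 0 0 0 0 0 1;0 0 0 0 0 0 1;0 0 0 0 0 0 1;0 0 0 0 0 0 1' 35;python3 -m crank '0 0 0 0 0 -0.7 1;0 0 0 0 0 -0.8 1;0 0 0 -0.3 -0.5 -0.8 1;0 0 0 -0.9 -0.6 -0.2 1;0 0 0 -0.9 -0.3 0 1' ;python3 -m crank '0 0 0 -1 0 0 1;0 0 0 -0.3 0 0 1;0 0 0 0 0 0 1' ;  python3 - <<'E'
from h import *
plan(0.432,-.355,0.13,90)
p=held('o9.png',-0.001,0,0.006)
cv2.imwrite('pics/w9.png',p['img'][:,:,::-1])
E
```

```text
time: 27.58
position: [0.4965, -0.212, 0.0218]
tool_rot: [0.707, 0.707, 0.001, 0.003]
ft_force: [0.8, -0.9, -0.1]
grip_width: 0.033
time: 28.2
position: [0.4384, -0.2944, 0.1234]
tool_rot: [0.705, 0.709, 0.001, 0.001]
ft_force: [1.2, -0.7, -0.6]
grip_width: 0.0335
time: 28.58
position: [0.437, -0.349, 0.1233]
tool_rot: [0.706, 0.708, 0.001, 0.0]
ft_force: [0.4, 0.5, -0.7]
grip_width: 0.033
t 28.57 P [ 0.437  -0.349   0.1233] psi 90.1 q6 -0.88 F [ 0.4  0.5 -0.7] w 0.0330
tilt vec (tool) units5: [ 0.015 -0.01  -0.   ]
shift tool units(now axes) [-0.151 -0.124 -0.168]  turn z units 0.02
shift in final axes [-0.151 -0.124 -0.168]
```

View pics/o9.png

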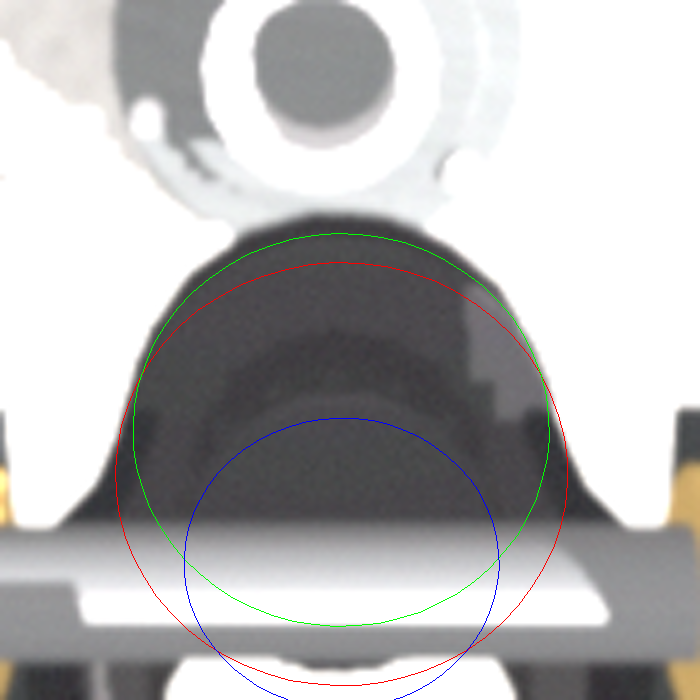

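View pics/w9.png

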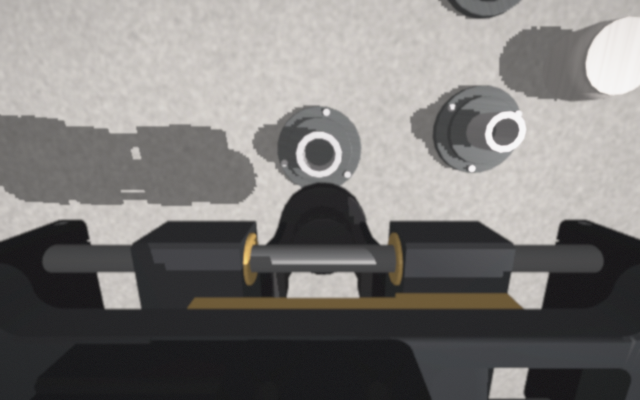

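```bash
python3 - <<'E'
from h import *
p=held('o10.png',0.0013,0,0.0055)
ring(p,319,154,27,180)
plan(0.432,-.355,0.13,90)
E
```

```text
[318.76 154.73] [44.95 45.29] [ 0.4337 -0.3065  0.05  ] 36.9
[319.15 154.79] [31.73 33.54] [ 0.434  -0.3065  0.05  ] 27.4
t 28.68 P [ 0.437  -0.3477  0.1233] psi 90.2 q6 -0.88 F [-0.5  1.2 -1.1] w 0.0335
tilt vec (tool) units5: [ 0.009 -0.017 -0.   ]
shift tool units(now axes) [-0.182 -0.125 -0.169]  turn z units 0.04
shift in final axes [-0.183 -0.125 -0.169]
```

View pics/o10.png

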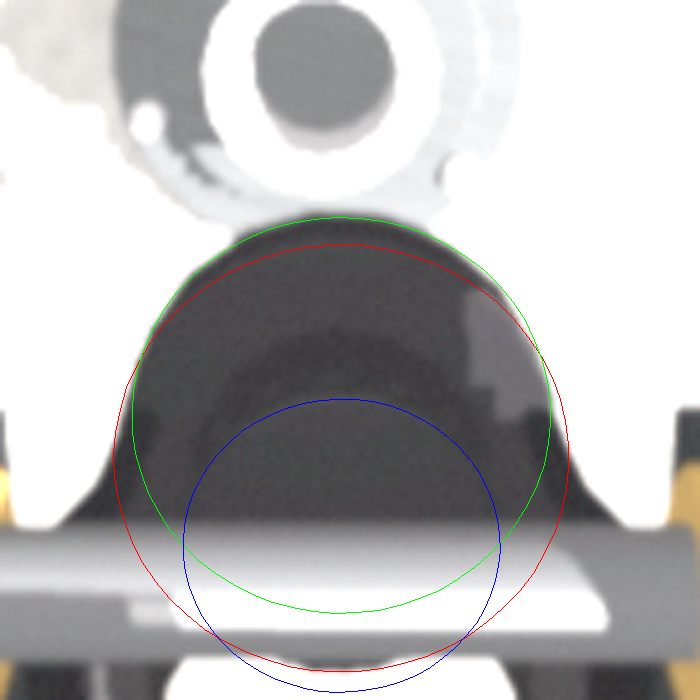

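```bash
python3 -m crank '0 0 0 0.75 -0.08 0.3 1;0 0 0 0.2 0 0.35 1;0 0 0 0 0 0.1 1;0 0 0 0 0 0 1;0 0 0 0 0 0 1'; python3 - <<'E'
from h import *
plan(0.4338,-.3078,0.075,90)
E
```

```text
time: 29.3
position: [0.434, -0.3032, 0.093]
tool_rot: [0.704, 0.71, 0.001, -0.002]
ft_force: [-0.2, -0.8, 0.2]
grip_width: 0.033
t 29.30 P [ 0.434  -0.3032  0.093 ] psi 90.5 q6 -0.83 F [-0.2 -0.8  0.2] w 0.0330
tilt vec (tool) units5: [-0.009 -0.049  0.   ]
shift tool units(now axes) [-0.118 -0.005  0.449]  turn z units 0.11
shift in final axes [-0.116 -0.004  0.45 ]
```

```bash
python3 -m crank '0 -0.05 0.1 -0.11 0 0.25 1;0 0 0 0 0 0 1;0 0 0 0 0 0 1'; python3 - <<'E'
from h import *
plan(0.4338,-.3078,0.075,90)
E
```

```text
time: 29.68
position: [0.4345, -0.3092, 0.0829]
tool_rot: [0.707, 0.707, -0.001, 0.001]
ft_force: [0.1, -0.0, -0.3]
grip_width: 0.0331
t 29.68 P [ 0.4345 -0.3092  0.0829] psi 89.9 q6 -0.83 F [ 0.1 -0.  -0.3] w 0.0331
tilt vec (tool) units5: [0.006 0.023 0.   ]
shift tool units(now axes) [ 0.034 -0.017  0.196]  turn z units -0.01
shift in final axes [ 0.034 -0.017  0.196]
```

```bash
python3 -m crank '0 0 0 0.04 -0.02 0.12 1;0 0 0 0 0 0 1'; python3 -m crank '0 0 0 0 0 0.08 1;0 0 0 0 0 0 1;0 0 0 0 0 0.06 1;0 0 0 0 0 0 1'; python3 - <<'E'
from h import *
plan(0.4338,-.3078,0.061,90)
E
```

```text
time: 29.92
position: [0.4335, -0.3076, 0.0778]
tool_rot: [0.708, 0.707, -0.001, 0.001]
ft_force: [-0.2, 0.6, -1.2]
grip_width: 0.033
time: 30.42
position: [0.4336, -0.3076, 0.0719]
tool_rot: [0.708, 0.707, -0.001, 0.001]
ft_force: [0.6, 0.6, -1.1]
grip_width: 0.0332
t 30.43 P [ 0.4336 -0.3076  0.0719] psi 89.9 q6 -0.82 F [ 0.6  0.6 -1.1] w 0.0332
tilt vec (tool) units5: [0.008 0.024 0.   ]
shift tool units(now axes) [-0.004  0.005  0.271]  turn z units -0.01
shift in final axes [-0.005  0.005  0.271]
```

```bash
python3 -m crank '0 0 0 0 0 0.06 1;0 0 0 0 0 0.06 1;0 0 0 0 0 0.06 1;0 0 0 0 0 0 1'; python3 - <<'E'
from h import *
plan(0.4338,-.3078,0.061,90)
E
```

```text
time: 30.92
position: [0.4337, -0.3079, 0.0642]
tool_rot: [0.708, 0.707, -0.001, 0.001]
ft_force: [-0.7, 0.6, -1.3]
grip_width: 0.033
t 30.93 P [ 0.4337 -0.3079  0.0642] psi 89.9 q6 -0.82 F [-0.7  0.6 -1.3] w 0.0330
tilt vec (tool) units5: [0.011 0.03  0.   ]
shift tool units(now axes) [0.003 0.002 0.08 ]  turn z units -0.01
shift in final axes [0.003 0.002 0.08 ]
```

It slides on freely: cap 2 fits T3 (37 mm).

```bash
python3 -m crank '0 0 0 0 0 0.07 1;0 0 0 0 0 0.07 1;0 0 0 0 0 0.07 1'; python3 - <<'E'
from h import *
plan(0.4338,-.3078,0.061,90)
E
```

```text
time: 31.3
position: [0.4338, -0.308, 0.0596]
tool_rot: [0.707, 0.707, -0.001, 0.002]
ft_force: [-6.8, 3.2, 33.6]
grip_width: 0.0326
t 31.30 P [ 0.4338 -0.308   0.0596] psi 90.0 q6 -0.82 F [-6.8  3.2 33.6] w 0.0326
tilt vec (tool) units5: [0.014 0.037 0.   ]
shift tool units(now axes) [ 0.005  0.    -0.036]  turn z units -0.01
shift in final axes [ 0.005  0.    -0.036]
```

```bash
python3 -m crank '0 0 0 0 0 -0.05 0;0 0 0 0 0 0 -0.3;0 0 0 0 0 0 -0.3;0 0 0 0 0 0 -0.3;0 0 0 0 0 -0.5 -0.3' ;python3 -m crank '0 0 0 0 0 -1 -0.3;0 0 0 1 0 -0.3 -0.3;0 0 0 1 0 -0.1 -0.3;0 0 0 1 0 0 -0.3;0 0 0 1 0 0 -0.3'; python3 - <<'E'
from h import *
plan(0.45,.08,0.14,90)
p=shot('wrist','w11.png')
s=shot('scene','s11.png')
zoom('s11.png','s11c.png',210,210,70,5)
E
```

```text
time: 31.92
position: [0.4331, -0.3072, 0.0809]
tool_rot: [0.707, 0.707, -0.001, 0.0]
ft_force: [0.2, -0.4, 0.0]
grip_width: 0.0563
time: 32.55
position: [0.4353, -0.1474, 0.1381]
tool_rot: [0.71, 0.705, -0.0, 0.003]
ft_force: [0.6, 0.2, 0.2]
grip_width: 0.0567
t 32.55 P [ 0.4353 -0.1474  0.1381] psi 89.6 q6 -0.56 F [0.6 0.2 0.2] w 0.0567
tilt vec (tool) units5: [0.04  0.046 0.   ]
shift tool units(now axes) [ 5.687  0.326 -0.07 ]  turn z units -0.08
shift in final axes [ 5.684  0.367 -0.048]
```

View pics/s11c.png

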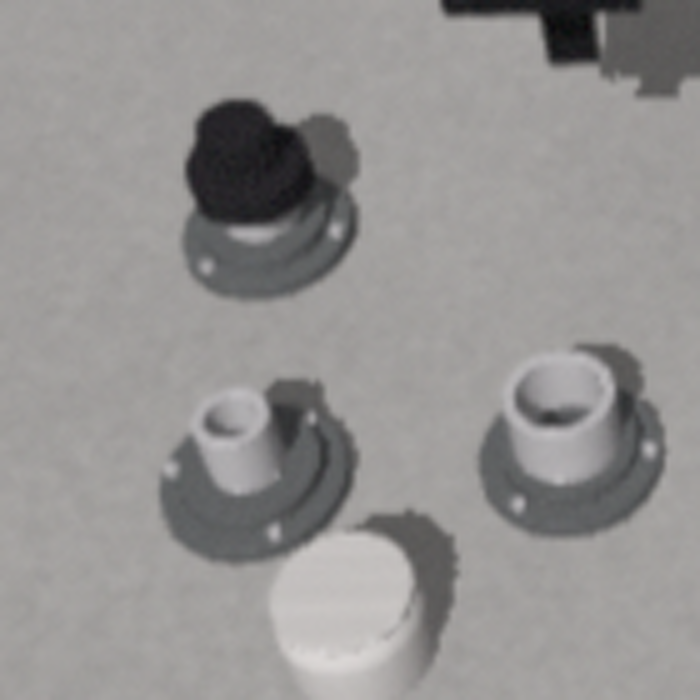

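T3 is capped, with the cap sitting level. Next, cap 3.

```bash
python3 -m crank '0 0 0 1 0.07 0 -0.3;0 0 0 1 0.07 0 -0.3;0 0 0 1 0.07 0 -0.3;0 0 0 1 0.07 0 -0.3;0 0 0 0.7 0 0 -0.3';python3 -m crank '0 0 0 0 0 0 -0.3;0 0 0 0 0 0 -0.3'; python3 - <<'E'
from h import *
plan(0.45,.08,0.14,90)
p=shot('wrist','w12.png')
E
```

```text
time: 33.28
position: [0.4501, 0.0433, 0.1366]
tool_rot: [0.71, 0.704, 0.0, 0.003]
ft_force: [0.2, -0.1, -0.3]
grip_width: 0.0565
time: 33.52
position: [0.4508, 0.0433, 0.1362]
tool_rot: [0.709, 0.705, 0.0, 0.004]
ft_force: [0.6, -0.8, 0.2]
grip_width: 0.0564
t 33.52 P [0.4508 0.0433 0.1362] psi 89.7 q6 -0.14 F [ 0.6 -0.8  0.2] w 0.0564
tilt vec (tool) units5: [0.059 0.058 0.   ]
shift tool units(now axes) [ 0.916 -0.025 -0.099]  turn z units -0.05
shift in final axes [ 0.916 -0.021 -0.094]
```

View pics/w12.png

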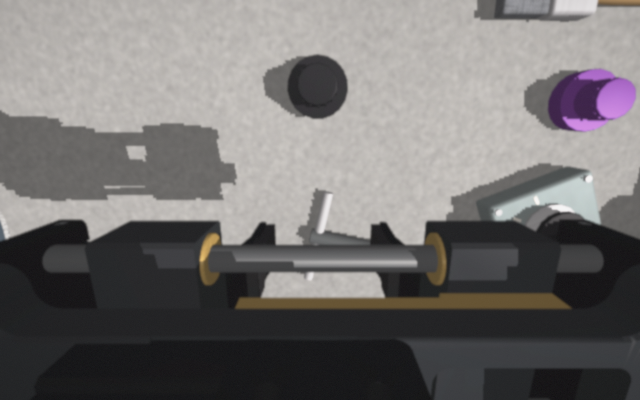

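```bash
cat >> h.py <<'E'
from scipy.optimize import minimize
def capfit(p,u,v,w=45,th=75,zb=0.0):
    g=p['img'].max(axis=2)[max(0,v-w):v+w,u-w:u+w]; f=4
    m=cv2.resize((g<th).astype(np.float32),None,fx=f,fy=f,interpolation=cv2.INTER_LINEAR)>.5
    n,l,st,ce=cv2.connectedComponentsWithStats(m.astype(np.uint8))
    i=l[m.shape[0]//2,m.shape[1]//2]
    if i==0: i=1+np.argmax(st[1:,4])
    m=(l==i); o=np.array([u-w,max(0,v-w)])
    def sil(x,y):
        pts=np.vstack([circ(p,(x,y,zb),.028),circ(p,(x,y,zb+.016),.028),circ(p,(x,y,zb+.04),.017)])
        a=np.zeros(m.shape,np.uint8)
        q=((pts-o+.5)*f)
        cv2.fillConvexPoly(a,cv2.convexHull(q[:120].astype(np.int32)),1)
        cv2.fillConvexPoly(a,cv2.convexHull(q[120:].astype(np.int32)),1)
        b=a>0; return (b&m).sum()/(b|m).sum()
    x0=onz(p,u,v,zb+.02)[:2]
    r=minimize(lambda s:-sil(*(x0+s*0.001)),[0,0],method='Nelder-Mead',options=dict(initial_simplex=[[0,0],[4,0],[0,4]],xatol=.05,fatol=1e-4))
    X=x0+r.x*.001; print('cap',np.round(X,4),'iou',round(-r.fun,3)); return X
E
python3 - <<'E'
from h import *
p=shot('wrist')
X=capfit(p,318,87)
overlay(p,[((*X,.04),.017),((*X,.016),.028),((*X,0),.028)],'o12.png',318,87,40,7,2)
plan(X[0],X[1],.08,90)
E
```

```text
cap [0.4461 0.1397] iou 0.908
t 33.62 P [0.4506 0.0431 0.1362] psi 89.7 q6 -0.14 F [ 0.1 -0.2 -0.4] w 0.0561
tilt vec (tool) units5: [0.055 0.056 0.   ]
shift tool units(now axes) [ 2.422 -0.134  1.394]  turn z units -0.07
shift in final axes [ 2.416 -0.112  1.406]
```

View pics/o12.png

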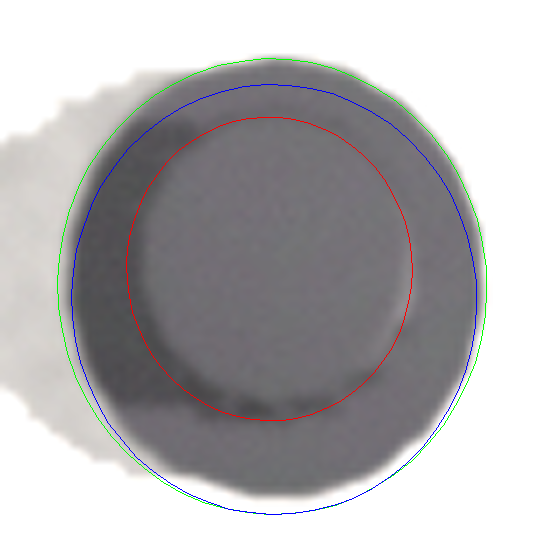

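```bash
python3 -m crank '0.05 0.05 0 1 -0.1 0 -0.3;0 0 0 1 0 0.3 -0.3;0 0 0 0.45 0 0.4 -0.3;0 0 0 0 0 0.4 -0.3;0 0 0 0 0 0 -0.3'; python3 - <<'E'
from h import *
plan(0.4467,.1408,.0215,90)
E
```

```text
time: 34.25
position: [0.4514, 0.138, 0.0913]
tool_rot: [0.713, 0.701, 0.001, 0.002]
ft_force: [0.5, 0.4, 0.2]
grip_width: 0.0565
t 34.25 P [0.4514 0.138  0.0913] psi 89.1 q6 0.08 F [0.5 0.4 0.2] w 0.0565
tilt vec (tool) units5: [0.053 0.014 0.   ]
shift tool units(now axes) [ 0.07  -0.128  1.744]  turn z units -0.19
shift in final axes [ 0.07  -0.118  1.745]
```

```bash
python3 -m crank '0.05 0 -0.2 0.07 -0.12 0.6 -0.3;0 0 0 0 0 0.5 -0.3;0 0 0 0 0 0.4 -0.3;0 0 0 0 0 0 -0.3'; python3 - <<'E'
from h import *
plan(0.4467,.1408,.0215,90)
E
```

```text
time: 34.75
position: [0.4507, 0.1374, 0.0321]
tool_rot: [0.709, 0.706, 0.002, 0.003]
ft_force: [-0.1, -0.3, 1.4]
grip_width: 0.0568
t 34.75 P [0.4507 0.1374 0.0321] psi 89.7 q6 0.07 F [-0.1 -0.3  1.4] w 0.0568
tilt vec (tool) units5: [0.069 0.013 0.   ]
shift tool units(now axes) [ 0.084 -0.103  0.265]  turn z units -0.05
shift in final axes [ 0.084 -0.101  0.266]
```

```bash
python3 -m crank '0.06 0 0 0.1 -0.12 0.25 -0.3;0 0 0 0 0 0 -0.3;0 0 0 0 0 0 -0.3'; python3 - <<'E'
from h import *
plan(0.4467,.1408,.0215,90)
E
```

```text
time: 35.12
position: [0.4473, 0.141, 0.0232]
tool_rot: [0.709, 0.705, 0.001, 0.002]
ft_force: [0.3, 0.3, -0.5]
grip_width: 0.0565
t 35.12 P [0.4473 0.141  0.0232] psi 89.7 q6 0.08 F [ 0.3  0.3 -0.5] w 0.0565
tilt vec (tool) units5: [0.044 0.011 0.   ]
shift tool units(now axes) [-0.006 -0.015  0.043]  turn z units -0.07
shift in final axes [-0.006 -0.015  0.043]
```

```bash
python3 -m crank '0 0 0 0 0 0.03 1;0 0 0 0 0 0 1;0 0 0 0 0 0 1;0 0 0 0 0 0 1;0 0 0 0 0 0 1' 35; python3 -m crank '0 0 0 0 0 0 1;0 0 0 0 0 0 1;0 0 0 0 0 -0.8 1;0 0 0 0 0 -0.8 1;0 0 0 0 0 -0.8 1';python3 - <<'E'
from h import *
plan(0.575,-.152,.12,90)
held('o13.png',0,0,.0055)
E
```

```text
time: 35.75
position: [0.4477, 0.1412, 0.0226]
tool_rot: [0.709, 0.705, 0.002, 0.002]
ft_force: [0.4, -0.2, -0.7]
grip_width: 0.0333
time: 36.38
position: [0.445, 0.141, 0.1183]
tool_rot: [0.709, 0.705, -0.002, -0.001]
ft_force: [0.7, -0.2, -1.7]
grip_width: 0.033
t 36.38 P [0.445  0.141  0.1183] psi 89.7 q6 0.07 F [ 0.7 -0.2 -1.7] w 0.0330
tilt vec (tool) units5: [-0.033  0.017 -0.   ]
shift tool units(now axes) [-7.305  3.293 -0.041]  turn z units -0.07
shift in final axes [-7.325  3.25  -0.042]
```

View pics/o13.png

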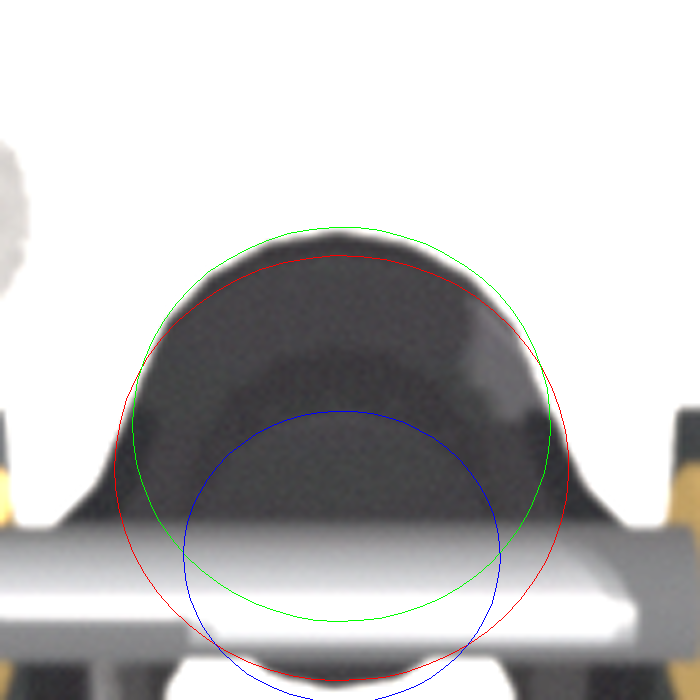

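```bash
python3 -m crank '0 0 0 -1 0.38 -0.2 1;0 0 0 -1 0.38 -0.1 1;0 0 0 -1 0.38 0 1;0 0 0 -1 0.38 0 1;0 0 0 -1 0.38 0 1'; python3 -m crank '0 0 0 -1 0.38 0 1;0 0 0 -1 0.38 0 1;0 0 0 -1 0.38 0 1;0 0 0 -0.6 0.2 0 1;0 0 0 0 0 0 1';python3 - <<'E'
from h import *
plan(0.575,-.205,.135,90)
p=shot('wrist')
u,v=np.round(proj(p,[.575,-.1533,.05])).astype(int);print(u,v)
ring(p,u,v,32,180)
held('o14.png',-.0011,0,.0055)
E
```

```text
time: 37.05
position: [0.5229, -0.0613, 0.1349]
tool_rot: [0.707, 0.708, 0.002, 0.002]
ft_force: [0.8, 1.1, -1.0]
grip_width: 0.0328
time: 37.67
position: [0.5772, -0.2131, 0.1319]
tool_rot: [0.708, 0.706, 0.002, 0.001]
ft_force: [0.1, 0.3, -1.4]
grip_width: 0.033
t 37.67 P [ 0.5772 -0.2131  0.1319] psi 89.8 q6 -0.53 F [ 0.1  0.3 -1.4] w 0.0330
tilt vec (tool) units5: [ 0.041 -0.01  -0.   ]
shift tool units(now axes) [ 0.202 -0.054 -0.077]  turn z units -0.04
shift in final axes [ 0.202 -0.054 -0.077]
320 132
[349.5  161.51] [4.11 7.07] [ 0.6001 -0.1779  0.05  ] 6.0
[349.34 151.94] [4.83 6.3 ] [ 0.5998 -0.1699  0.05  ] 5.3
[319.28 131.69] [56.26 57.64] [ 0.5748 -0.1533  0.05  ] 48.5
[319.82 131.95] [43.18 46.12] [ 0.5752 -0.1536  0.05  ] 38.8
```

View pics/o14.png

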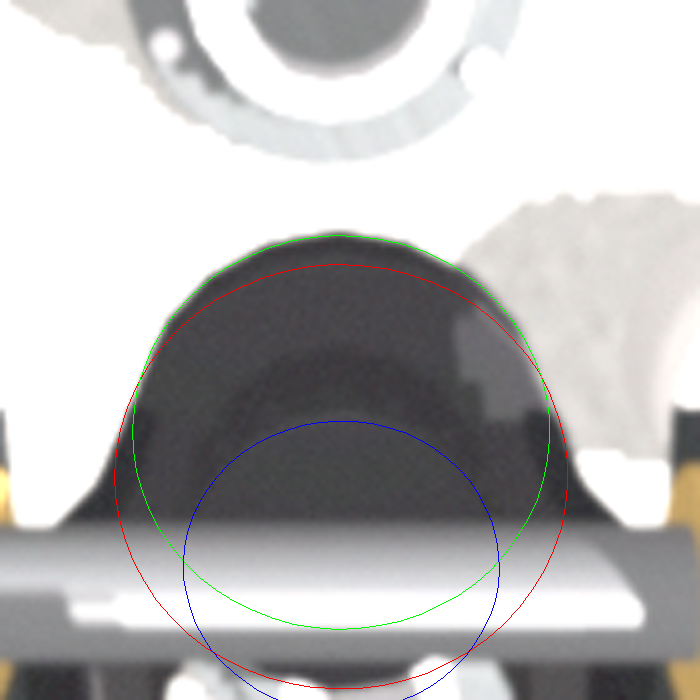

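```bash
python3 -m crank '0 0 0 0.9 -0.05 0.3 1;0 0 0 0.35 0 0.4 1;0 0 0 0 0 0.2 1;0 0 0 0 0 0 1;0 0 0 0 0 0 1';python3 - <<'E'
from h import *
plan(0.575,-.1523,.078,90)
E
```

```text
time: 38.4
position: [0.5714, -0.154, 0.0953]
tool_rot: [0.706, 0.708, 0.001, -0.002]
ft_force: [0.1, -0.6, -0.7]
grip_width: 0.0326
t 38.40 P [ 0.5714 -0.154   0.0953] psi 90.1 q6 -0.46 F [ 0.1 -0.6 -0.7] w 0.0326
tilt vec (tool) units5: [-0.02  -0.056  0.   ]
shift tool units(now axes) [0.04  0.09  0.433]  turn z units 0.03
shift in final axes [0.043 0.089 0.433]
```

```bash
python3 -m crank '0 -0.05 0 0.04 0.09 0.25 1;0 0 0 0 0 0 1;0 0 0 0 0 0.1 1;0 0 0 0 0 0 1';python3 - <<'E'
from h import *
plan(0.575,-.1523,.073,90)
E
```

```text
time: 38.9
position: [0.5761, -0.1539, 0.0812]
tool_rot: [0.707, 0.707, -0.0, 0.0]
ft_force: [-0.5, 0.4, -0.6]
grip_width: 0.033
t 38.90 P [ 0.5761 -0.1539  0.0812] psi 90.0 q6 -0.45 F [-0.5  0.4 -0.6] w 0.0330
tilt vec (tool) units5: [0.005 0.011 0.   ]
shift tool units(now axes) [ 0.04  -0.027  0.206]  turn z units 0.01
shift in final axes [ 0.039 -0.027  0.206]
```

```bash
python3 -m crank '0 0 0 0.04 -0.03 0.1 1;0 0 0 0 0 0 1;0 0 0 0 0 0.1 1;0 0 0 0 0 0 1;0 0 0 0 0 0 1';python3 - <<'E'
from h import *
plan(0.575,-.1523,.073,90)
E
```

```text
time: 39.52
position: [0.5749, -0.1524, 0.0729]
tool_rot: [0.707, 0.707, -0.0, 0.001]
ft_force: [0.6, 0.0, -1.4]
grip_width: 0.033
t 39.52 P [ 0.5749 -0.1524  0.0729] psi 90.0 q6 -0.45 F [ 0.6  0.  -1.4] w 0.0330
tilt vec (tool) units5: [0.01  0.013 0.   ]
shift tool units(now axes) [ 0.002  0.002 -0.003]  turn z units 0.01
shift in final axes [ 0.002  0.002 -0.003]
```

```bash
python3 -m crank '0 0 0 0 0 0.06 1;0 0 0 0 0 0 1;0 0 0 0 0 0.05 1'; python3 -m crank '0 0 0 0 0 0.04 1;0 0 0 0 0 0 1';python3 - <<'E'
from h import *
plan(0.575,-.1523,.061,90)
E
```

```text
time: 39.9
position: [0.5756, -0.1527, 0.0725]
tool_rot: [0.707, 0.707, 0.0, 0.002]
ft_force: [-3.6, 1.0, 16.5]
grip_width: 0.0329
time: 40.15
position: [0.5756, -0.1527, 0.0728]
tool_rot: [0.707, 0.707, 0.0, 0.002]
ft_force: [-0.1, -0.5, -0.7]
grip_width: 0.0332
t 40.15 P [ 0.5756 -0.1527  0.0728] psi 90.1 q6 -0.45 F [-0.1 -0.5 -0.7] w 0.0332
tilt vec (tool) units5: [0.037 0.031 0.   ]
shift tool units(now axes) [ 0.011 -0.016  0.296]  turn z units 0.01
shift in final axes [ 0.01  -0.015  0.296]
```

```bash
python3 -m crank '0 0 0 0 0 -0.6 1;0 0 0 0 0 -0.6 1;0 0 0 -1 0.05 0 1;0 0 0 -1 0.05 0 1;0 0 0 -0.9 0.05 0 1';python3 -m crank '0 0 0 0 0 0 1;0 0 0 0 0 0 1;0 0 0 0 0 0 1';python3 - <<'E'
from h import *
plan(0.5815,-.287,.078,90)
held('o15.png',-.001,0,.0055)
E
```

```text
time: 40.78
position: [0.5809, -0.2675, 0.1194]
tool_rot: [0.705, 0.709, -0.0, -0.0]
ft_force: [0.4, -0.2, -1.1]
grip_width: 0.033
time: 41.15
position: [0.5801, -0.2689, 0.1176]
tool_rot: [0.706, 0.708, -0.0, -0.001]
ft_force: [-0.6, 0.1, -1.1]
grip_width: 0.0329
t 41.15 P [ 0.5801 -0.2689  0.1176] psi 90.2 q6 -0.61 F [-0.6  0.1 -1.1] w 0.0329
tilt vec (tool) units5: [-0.03  -0.016  0.   ]
shift tool units(now axes) [-0.454  0.035  0.988]  turn z units 0.04
shift in final axes [-0.453  0.034  0.989]
```

View pics/o15.png

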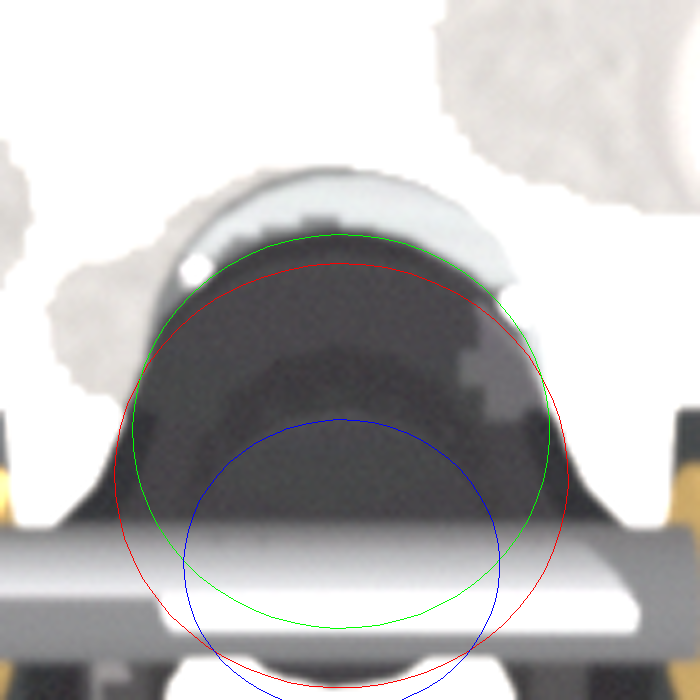

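```bash
python3 -m crank '0 0 0 -0.45 0.03 0.4 1;0 0 0 0 0 0.3 1;0 0 0 0 0 0 1;0 0 0 0 0 0 1';python3 - <<'E'
from h import *
plan(0.5815,-.2872,.075,90)
E
```

```text
time: 41.7
position: [0.581, -0.2861, 0.0865]
tool_rot: [0.705, 0.709, -0.001, -0.003]
ft_force: [-0.4, -0.4, -0.4]
grip_width: 0.0329
t 41.70 P [ 0.581  -0.2861  0.0865] psi 90.3 q6 -0.63 F [-0.4 -0.4 -0.4] w 0.0329
tilt vec (tool) units5: [-0.052 -0.033  0.   ]
shift tool units(now axes) [-0.029  0.013  0.287]  turn z units 0.06
shift in final axes [-0.028  0.012  0.287]
```

```bash
python3 -m crank '-0.05 -0.03 0.05 -0.01 0 0.15 1;0 0 0 0 0 0 1;0 0 0 0 0 0.08 1;0 0 0 0 0 0 1;0 0 0 0 0 0 1';python3 - <<'E'
from h import *
plan(0.5815,-.2872,.073,90)
E
```

```text
time: 42.32
position: [0.5814, -0.2863, 0.0776]
tool_rot: [0.707, 0.708, 0.0, 0.001]
ft_force: [0.1, -0.1, -0.7]
grip_width: 0.0334
t 42.33 P [ 0.5814 -0.2863  0.0776] psi 90.1 q6 -0.63 F [ 0.1 -0.1 -0.7] w 0.0334
tilt vec (tool) units5: [0.015 0.007 0.   ]
shift tool units(now axes) [-0.023  0.001  0.114]  turn z units 0.01
shift in final axes [-0.023  0.002  0.114]
```

```bash
python3 -m crank '0 0 0 -0.023 0 0.1 1;0 0 0 0 0 0 1;0 0 0 0 0 0.06 1;0 0 0 0 0 0.05 1';python3 - <<'E'
from h import *
plan(0.5815,-.2872,.073,90)
E
```

```text
time: 42.82
position: [0.5816, -0.2875, 0.0689]
tool_rot: [0.707, 0.708, 0.0, 0.001]
ft_force: [0.3, 0.7, -0.8]
grip_width: 0.0327
t 42.83 P [ 0.5816 -0.2875  0.0689] psi 90.1 q6 -0.63 F [ 0.3  0.7 -0.8] w 0.0327
tilt vec (tool) units5: [0.021 0.012 0.   ]
shift tool units(now axes) [ 0.007 -0.003 -0.102]  turn z units 0.01
shift in final axes [ 0.007 -0.004 -0.102]
```

Below the 0.0725 stop height with no force, so it fits T2. Push home.

```bash
python3 -m crank '0 0 0 0 0 0.08 1;0 0 0 0 0 0.08 1;0 0 0 0 0 0.08 1;0 0 0 0 0 0.08 1;0 0 0 0 0 0.04 1';python3 - <<'E'
from h import *
plan(0.5815,-.2872,.061,90)
E
```

```text
time: 43.45
position: [0.5817, -0.2875, 0.0607]
tool_rot: [0.706, 0.708, 0.0, 0.001]
ft_force: [-0.6, 0.6, 2.1]
grip_width: 0.0332
t 43.45 P [ 0.5817 -0.2875  0.0607] psi 90.1 q6 -0.63 F [-0.6  0.6  2.1] w 0.0332
tilt vec (tool) units5: [0.021 0.02  0.   ]
shift tool units(now axes) [ 0.008 -0.005 -0.008]  turn z units 0.02
shift in final axes [ 0.008 -0.005 -0.008]
```

```bash
python3 -m crank '0 0 0 0 0 0.08 1;0 0 0 0 0 0.08 1'; python3 -m crank '0 0 0 0 0 -0.05 0;0 0 0 0 0 0 -0.3;0 0 0 0 0 0 -0.3;0 0 0 0 0 0 -0.3;0 0 0 0 0 -0.6 -0.3' ;python3 -m crank '0 0 0 0 0 -1 -0.3;0 0 0 1 0 -0.4 -0.3;0 0 0 1 0 0 -0.3;0 0 0 1 0 0 -0.3;0 0 0 1 0 0 -0.3'; python3 - <<'E'
from h import *
s=shot('scene','s16.png')
zoom('s16.png','s16c.png',210,210,70,5)
plan(0.577,.25,0.14,90)
t=shot('top','t16.png')
E
```

```text
time: 43.7
position: [0.5817, -0.2875, 0.0605]
tool_rot: [0.706, 0.708, -0.0, 0.002]
ft_force: [-4.6, 2.9, 17.8]
grip_width: 0.0329
time: 44.32
position: [0.5804, -0.2866, 0.0845]
tool_rot: [0.706, 0.708, -0.0, -0.0]
ft_force: [1.2, -0.5, 0.1]
grip_width: 0.0563
time: 44.95
position: [0.5822, -0.1272, 0.1422]
tool_rot: [0.709, 0.706, 0.0, 0.002]
ft_force: [0.8, 0.5, 0.0]
grip_width: 0.0563
t 45.00 P [ 0.5807 -0.1215  0.1418] psi 89.9 q6 -0.40 F [-1.9  2.6  0.5] w 0.0564
tilt vec (tool) units5: [ 0.002 -0.025 -0.   ]
shift tool units(now axes) [ 9.286 -0.109  0.066]  turn z units -0.02
shift in final axes [ 9.286 -0.093  0.046]
```

View pics/s16.png

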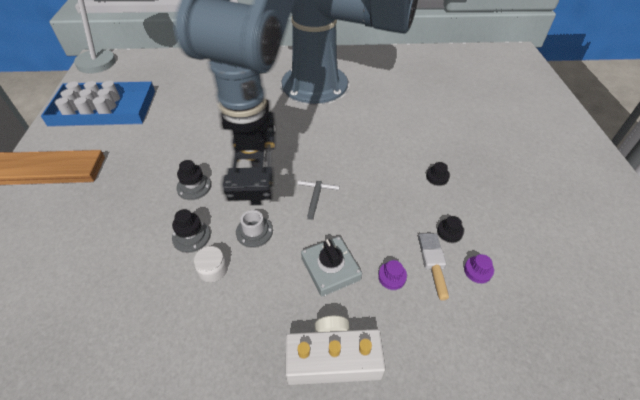

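View pics/s16c.png

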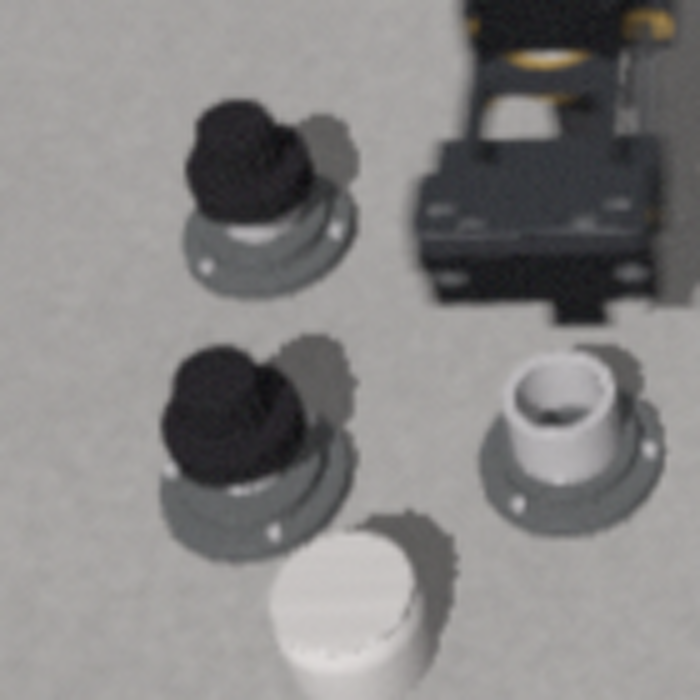

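```bash
python3 -m crank '0 0 0 1 -0.45 0 -0.3;0 0 0 1 -0.45 0 -0.3;0 0 0 1 -0.45 0 -0.3;0 0 0 1 -0.45 0 -0.3;0 0 0 1 -0.45 0 -0.3'; python3 -m crank '0 0 0 1 -0.45 0 -0.3;0 0 0 1 -0.45 0 -0.3;0 0 0 1 -0.45 0 -0.3;0 0 0 0 0 0 -0.3;0 0 0 0 0 0 -0.3';python3 - <<'E'
from h import *
p=shot('wrist','w17.png')
plan(0.43,.215,0.14,90)
E
```

```text
time: 45.68
position: [0.4931, 0.076, 0.1402]
tool_rot: [0.709, 0.705, 0.001, 0.003]
ft_force: [-0.8, 0.2, -0.2]
grip_width: 0.0564
time: 46.3
position: [0.4397, 0.1995, 0.139]
tool_rot: [0.708, 0.706, 0.001, 0.004]
ft_force: [-0.4, -0.3, 0.1]
grip_width: 0.0565
t 46.35 P [0.4395 0.1993 0.1389] psi 89.8 q6 0.21 F [ 0.6 -0.1 -0.7] w 0.0565
tilt vec (tool) units5: [0.079 0.044 0.   ]
shift tool units(now axes) [ 0.391 -0.24  -0.03 ]  turn z units -0.05
shift in final axes [ 0.392 -0.238 -0.027]
```

View pics/w17.png

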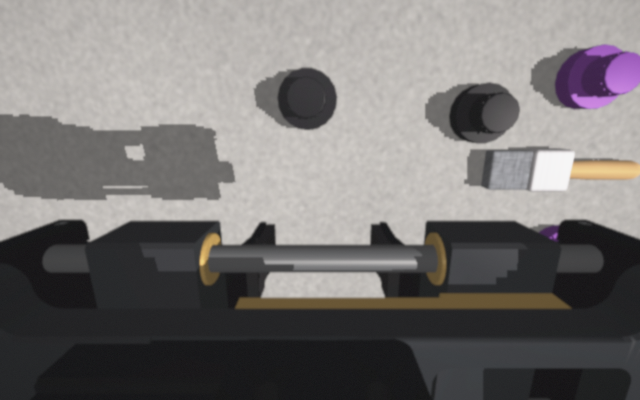

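```bash
python3 - <<'E'
from h import *
p=shot('wrist')
X=capfit(p,307,98,60); X=X+np.array([.0006,.0010])
overlay(p,[((*X,.04),.017),((*X,.016),.028),((*X,0),.028)],'o17.png',307,98,40,7,2)
plan(X[0],X[1],.08,90)
print(onz(p,497,113,.04))
E
```

```text
cap [0.4253 0.2859] iou 0.907
t 46.40 P [0.4396 0.199  0.1389] psi 89.7 q6 0.21 F [-0.6  0.9 -0.7] w 0.0564
tilt vec (tool) units5: [0.078 0.044 0.   ]
shift tool units(now axes) [ 2.2   -0.363  1.462]  turn z units -0.06
shift in final axes [ 2.196 -0.343  1.473]
[0.59151081 0.27320548 0.04      ]
```

View pics/o17.png

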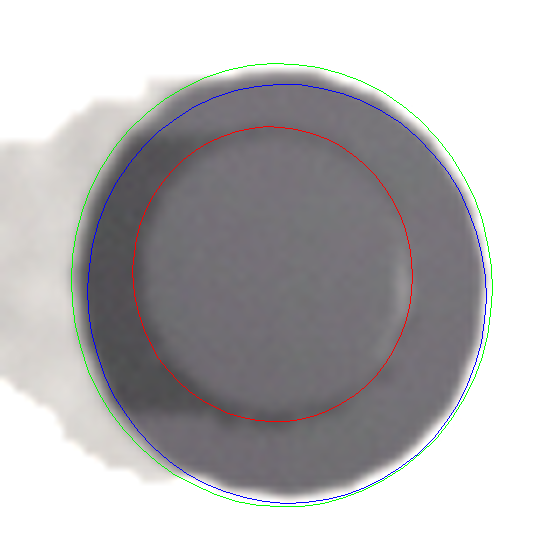

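Good fit; the cap is at (0.4262, 0.2865). Approach.

```bash
python3 -m crank '0.07 0.04 0 1 -0.2 0 -0.3;0 0 0 0.9 -0.15 0.3 -0.3;0 0 0 0.3 0 0.5 -0.3;0 0 0 0 0 0.4 -0.3;0 0 0 0 0 0 -0.3'; python3 - <<'E'
from h import *
plan(0.4262,.2867,.0225,90)
E
```

```text
time: 47.02
position: [0.4328, 0.2844, 0.0897]
tool_rot: [0.713, 0.701, 0.002, 0.002]
ft_force: [0.3, -0.7, 0.3]
grip_width: 0.0564
t 47.02 P [0.4328 0.2844 0.0897] psi 89.0 q6 0.38 F [ 0.3 -0.7  0.3] w 0.0564
tilt vec (tool) units5: [ 0.059 -0.003 -0.   ]
shift tool units(now axes) [ 0.054 -0.174  1.679]  turn z units -0.19
shift in final axes [ 0.058 -0.165  1.68 ]
```

```bash
python3 -m crank '0.05 0 -0.2 0.07 -0.2 0.6 -0.3;0 0 0 0 0 0.5 -0.3;0 0 0 0 0 0.35 -0.3;0 0 0 0 0 0 -0.3'; python3 - <<'E'
from h import *
plan(0.4262,.2867,.0225,90)
E
```

```text
time: 47.52
position: [0.4299, 0.2853, 0.0324]
tool_rot: [0.709, 0.705, 0.003, 0.001]
ft_force: [-0.3, 0.1, 0.2]
grip_width: 0.0563
t 47.52 P [0.4299 0.2853 0.0324] psi 89.7 q6 0.37 F [-0.3  0.1  0.2] w 0.0563
tilt vec (tool) units5: [ 0.073 -0.025 -0.   ]
shift tool units(now axes) [ 0.035 -0.094  0.248]  turn z units -0.06
shift in final axes [ 0.036 -0.092  0.248]
```

```bash
python3 -m crank '0.07 -0.02 0 0.04 -0.1 0.25 -0.3;0 0 0 0 0 0 -0.3;0 0 0 0 0 0.03 1;0 0 0 0 0 0 1;0 0 0 0 0 0 1' 35; python3 -m crank '0 0 0 0 0 0 1;0 0 0 0 0 0 1;0 0 0 0 0 0 1;0 0 0 0 0 -0.8 1;0 0 0 0 0 -0.8 1';python3 -m crank '0 0 0 0 0 -0.8 1;0 0 0 0 0 0 1';python3 - <<'E'
from h import *
plan(0.575,-.205,.135,90)
held('o18.png',0,0,.0055)
E
```

```text
time: 48.15
position: [0.4273, 0.2874, 0.0224]
tool_rot: [0.709, 0.705, 0.002, 0.001]
ft_force: [0.5, -0.3, -0.2]
grip_width: 0.0345
time: 48.78
position: [0.4251, 0.2864, 0.0853]
tool_rot: [0.709, 0.705, -0.001, -0.001]
ft_force: [-0.4, -0.2, -0.4]
grip_width: 0.033
time: 49.02
position: [0.4263, 0.2869, 0.1201]
tool_rot: [0.709, 0.705, 0.001, 0.0]
ft_force: [0.1, 0.5, 0.5]
grip_width: 0.0333
t 49.02 P [0.4263 0.2869 0.1201] psi 89.7 q6 0.38 F [0.1 0.5 0.5] w 0.0333
tilt vec (tool) units5: [ 0.011 -0.008 -0.   ]
shift tool units(now axes) [-12.278   3.783  -0.378]  turn z units -0.06
shift in final axes [-12.298   3.717  -0.373]
```

View pics/o18.png

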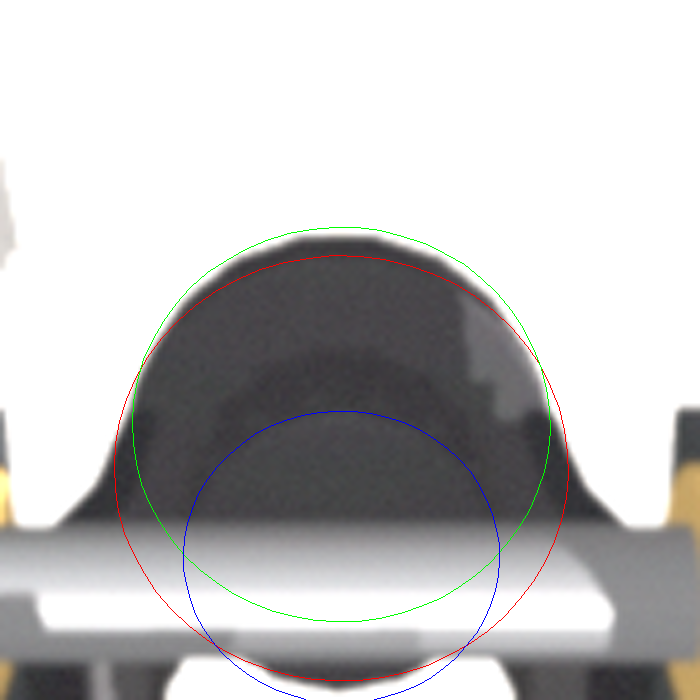

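```bash
python3 -m crank '0 0 0 -1 0.34 -0.1 1;0 0 0 -1 0.34 0 1;0 0 0 -1 0.34 0 1;0 0 0 -1 0.34 0 1;0 0 0 -1 0.34 0 1'; python3 -m crank '0 0 0 -1 0.34 0 1;0 0 0 -1 0.34 0 1;0 0 0 -1 0.34 0 1;0 0 0 -1 0.34 0 1;0 0 0 -1 0.3 0 1'; python3 -m crank '0 0 0 0 0 0 1;0 0 0 0 0 0 1';python3 - <<'E'
from h import *
plan(0.575,-.1519,.09,90)
E
```

```text
time: 49.7
position: [0.489, 0.0829, 0.1161]
tool_rot: [0.706, 0.708, -0.005, -0.005]
ft_force: [0.5, 0.7, -1.7]
grip_width: 0.0331
time: 50.32
position: [0.5516, -0.1228, 0.106]
tool_rot: [0.707, 0.707, -0.009, -0.012]
ft_force: [-0.4, 0.3, -0.4]
grip_width: 0.0334
time: 50.58
position: [0.5506, -0.125, 0.1027]
tool_rot: [0.708, 0.706, -0.01, -0.014]
ft_force: [0.4, 0.2, -0.5]
grip_width: 0.0331
t 50.58 P [ 0.5506 -0.125   0.1027] psi 89.8 q6 -0.41 F [ 0.4  0.2 -0.5] w 0.0331
tilt vec (tool) units5: [-0.387 -0.064  0.001]
shift tool units(now axes) [-0.672  0.624  0.293]  turn z units -0.05
shift in final axes [-0.673  0.611  0.317]
```

```bash
python3 -m crank '-0.38 -0.06 0 -0.67 0.6 0.2 1;0 0 0 0 0 0 1;0 0 0 0 0 0 1;0 0 0 0 0 0 1';python3 - <<'E'
from h import *
plan(0.575,-.1519,.08,90)
held('o19.png',-.0014,0,.0055)
E
```

```text
time: 51.08
position: [0.5703, -0.1456, 0.0912]
tool_rot: [0.707, 0.707, -0.001, -0.005]
ft_force: [0.0, 0.1, -1.4]
grip_width: 0.0332
t 51.08 P [ 0.5703 -0.1456  0.0912] psi 90.1 q6 -0.44 F [ 0.   0.1 -1.4] w 0.0332
tilt vec (tool) units5: [-0.1   -0.062  0.   ]
shift tool units(now axes) [-0.159  0.119  0.278]  turn z units 0.01
shift in final axes [-0.157  0.117  0.28 ]
```

View pics/o19.png

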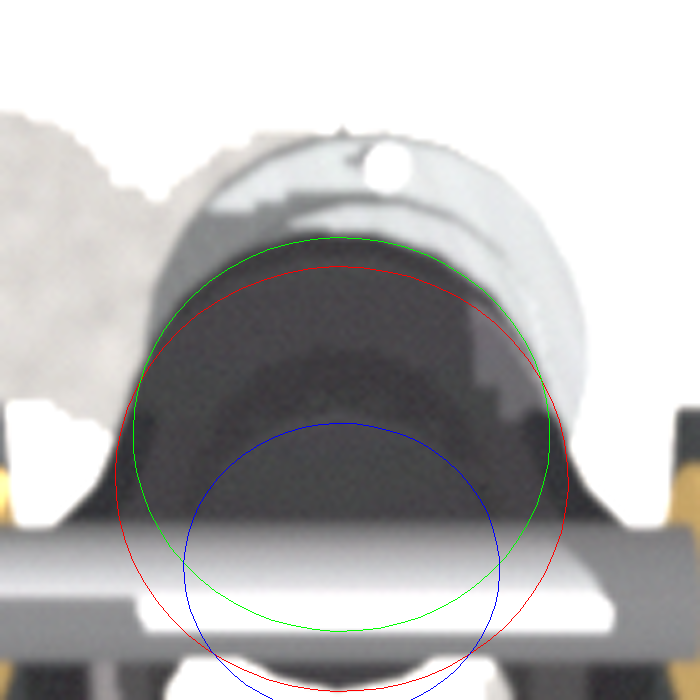

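```bash
python3 -m crank '-0.1 -0.06 0 -0.17 0.13 0.15 1;0 0 0 0 0 0 1;0 0 0 0 0 0 1';python3 - <<'E'
from h import *
plan(0.575,-.1519,.075,90)
E
```

```text
time: 51.5
position: [0.5755, -0.1519, 0.085]
tool_rot: [0.706, 0.708, 0.0, 0.0]
ft_force: [0.3, -0.2, -1.2]
grip_width: 0.0331
t 51.50 P [ 0.5755 -0.1519  0.085 ] psi 90.1 q6 -0.45 F [ 0.3 -0.2 -1.2] w 0.0331
tilt vec (tool) units5: [ 0.003 -0.    -0.   ]
shift tool units(now axes) [-0.    -0.011  0.25 ]  turn z units 0.02
shift in final axes [-0.    -0.011  0.25 ]
```

```bash
python3 -m crank '0 0 0 0 -0.01 0.15 1;0 0 0 0 0 0 1;0 0 0 0 0 0.1 1;0 0 0 0 0 0 1;0 0 0 0 0 0 1';python3 - <<'E'
from h import *
plan(0.575,-.1519,.073,90)
E
```

```text
time: 52.12
position: [0.5749, -0.1519, 0.0742]
tool_rot: [0.707, 0.708, 0.0, -0.0]
ft_force: [0.8, -0.7, -0.7]
grip_width: 0.0332
t 52.12 P [ 0.5749 -0.1519  0.0742] psi 90.1 q6 -0.45 F [ 0.8 -0.7 -0.7] w 0.0332
tilt vec (tool) units5: [ 0.    -0.002 -0.   ]
shift tool units(now axes) [0.001 0.003 0.031]  turn z units 0.02
shift in final axes [0.001 0.003 0.031]
```

```bash
python3 -m crank '0 0 0 0 0 0.07 1;0 0 0 0 0 0 1;0 0 0 0 0 0.05 1;0 0 0 0 0 0 1';python3 - <<'E'
from h import *
plan(0.575,-.1519,.061,90)
E
```

```text
time: 52.62
position: [0.5755, -0.1518, 0.0725]
tool_rot: [0.707, 0.708, 0.001, 0.001]
ft_force: [0.2, 0.2, -0.8]
grip_width: 0.0329
t 52.62 P [ 0.5755 -0.1518  0.0725] psi 90.1 q6 -0.45 F [ 0.2  0.2 -0.8] w 0.0329
tilt vec (tool) units5: [0.024 0.002 0.   ]
shift tool units(now axes) [-0.003 -0.014  0.286]  turn z units 0.02
shift in final axes [-0.003 -0.013  0.287]
```

```bash
python3 -m crank '0 0 0 0.03 0 0.02 1;0 0 0 0.02 0 0.03 1;0 0 0 -0.04 0 0.03 1;0 0 0 -0.04 0 0.03 1;0 0 0 0.03 0.04 0.03 1';python3 -m crank '0 0 0 0 0.03 0.03 1;0 0 0 0 -0.05 0.03 1;0 0 0 0 -0.05 0.03 1;0 0 0 0 0 0 1';python3 - <<'E'
from h import *
plan(0.575,-.1519,.061,90)
E
```

```text
time: 53.25
position: [0.5764, -0.1506, 0.0718]
tool_rot: [0.707, 0.708, 0.001, 0.0]
ft_force: [-3.5, -3.2, 8.6]
grip_width: 0.033
time: 53.75
position: [0.5766, -0.151, 0.0724]
tool_rot: [0.707, 0.708, 0.002, 0.003]
ft_force: [-0.7, -0.1, 0.1]
grip_width: 0.0332
t 53.75 P [ 0.5766 -0.151   0.0724] psi 90.1 q6 -0.45 F [-0.7 -0.1  0.1] w 0.0332
tilt vec (tool) units5: [0.091 0.019 0.   ]
shift tool units(now axes) [-0.022 -0.041  0.284]  turn z units 0.01
shift in final axes [-0.022 -0.039  0.284]
```

```bash
python3 -m crank '0.09 0 0 0 0 -0.6 1;0 0 0 -0.2 -0.3 -0.3 1;0 0 0 -0.7 -0.8 0 1;0 0 0 -0.6 -0.8 0.4 1;0 0 0 -0.1 -0.2 0.5 1';python3 -m crank '0 0 0 0 0 0.4 1;0 0 0 0 0 0 1';python3 - <<'E'
from h import *
plan(0.485,-.215,.0225,90)
E
```

```text
time: 54.38
position: [0.4884, -0.217, 0.0714]
tool_rot: [0.706, 0.708, -0.001, 0.0]
ft_force: [0.1, 1.2, -0.8]
grip_width: 0.0331
time: 54.62
position: [0.4838, -0.2172, 0.0531]
tool_rot: [0.707, 0.707, -0.002, -0.003]
ft_force: [-0.1, 0.5, -1.2]
grip_width: 0.0329
t 54.62 P [ 0.4838 -0.2172  0.0531] psi 90.0 q6 -0.63 F [-0.1  0.5 -1.2] w 0.0329
tilt vec (tool) units5: [-0.073 -0.021  0.   ]
shift tool units(now axes) [0.053 0.035 0.764]  turn z units 0.0
shift in final axes [0.055 0.03  0.765]
```

```bash
python3 -m crank '-0.07 0 0 0.05 0.03 0.4 1;0 0 0 0 0 0.25 1;0 0 0 0 0 0.08 1;0 0 0 0 0 0.04 1;0 0 0 0 0 0 1';python3 - <<'E'
from h import *
plan(0.485,-.215,.0225,90)
E
```

```text
time: 55.25
position: [0.4853, -0.2161, 0.0229]
tool_rot: [0.707, 0.707, 0.001, 0.001]
ft_force: [-0.3, 0.5, -1.7]
grip_width: 0.0329
t 55.25 P [ 0.4853 -0.2161  0.0229] psi 90.0 q6 -0.63 F [-0.3  0.5 -1.7] w 0.0329
tilt vec (tool) units5: [ 0.02  -0.003 -0.   ]
shift tool units(now axes) [ 0.027 -0.007  0.011]  turn z units 0.01
shift in final axes [ 0.027 -0.007  0.011]
```

```bash
python3 -m crank '0 0 0 0 0 0.03 0;0 0 0 0 0 0 -0.3;0 0 0 0 0 0 -0.3;0 0 0 0 0 0 -0.3;0 0 0 0 0 -0.7 -0.3';python3 -m crank '0 0 0 0 0 -1 -0.3;0 0 0 0.8 0.1 -1 -0.3;0 0 0 1 0.22 -0.5 -0.3;0 0 0 1 0.22 0 -0.3;0 0 0 1 0.22 0 -0.3';python3 -m crank '0 0 0 1 0.22 0 -0.3;0 0 0 1 0.22 0 -0.3;0 0 0 1 0.22 0 -0.3;0 0 0 1 0.22 0 -0.3;0 0 0 1 0.22 0 -0.3';python3 - <<'E'
from h import *
plan(0.58,.2,.14,90)
E
```

```text
time: 55.88
position: [0.4847, -0.2157, 0.0496]
tool_rot: [0.707, 0.707, 0.001, -0.0]
ft_force: [0.2, -0.9, -0.8]
grip_width: 0.0565
time: 56.5
position: [0.5179, -0.0639, 0.1555]
tool_rot: [0.709, 0.705, 0.002, 0.003]
ft_force: [0.1, -0.3, 0.2]
grip_width: 0.0562
time: 57.12
position: [0.5637, 0.1425, 0.1561]
tool_rot: [0.709, 0.705, 0.002, 0.004]
ft_force: [0.1, -0.2, 0.3]
grip_width: 0.0561
t 57.12 P [0.5637 0.1425 0.1561] psi 89.6 q6 0.07 F [ 0.1 -0.2  0.3] w 0.0561
tilt vec (tool) units5: [0.095 0.026 0.   ]
shift tool units(now axes) [1.441 0.396 0.403]  turn z units -0.07
shift in final axes [1.437 0.409 0.403]
```

```bash
python3 -m crank '0.09 0 0 1 0.3 0.2 -0.3;0 0 0 0.3 0.1 0.2 -0.3;0 0 0 0 0 0 -0.3;0 0 0 0 0 0 -0.3';python3 - <<'E'
from h import *
p=shot('wrist','w20.png')
plan(0.58,.2,.14,90)
E
```

```text
time: 57.62
position: [0.5793, 0.1971, 0.1393]
tool_rot: [0.708, 0.706, -0.002, 0.001]
ft_force: [-0.9, -0.1, 0.1]
grip_width: 0.0562
t 57.67 P [0.5792 0.197  0.1393] psi 89.8 q6 0.15 F [ 0.3 -0.1 -1.4] w 0.0566
tilt vec (tool) units5: [-0.012  0.039 -0.   ]
shift tool units(now axes) [ 0.076  0.019 -0.018]  turn z units -0.03
shift in final axes [ 0.076  0.019 -0.018]
```

View pics/w20.png

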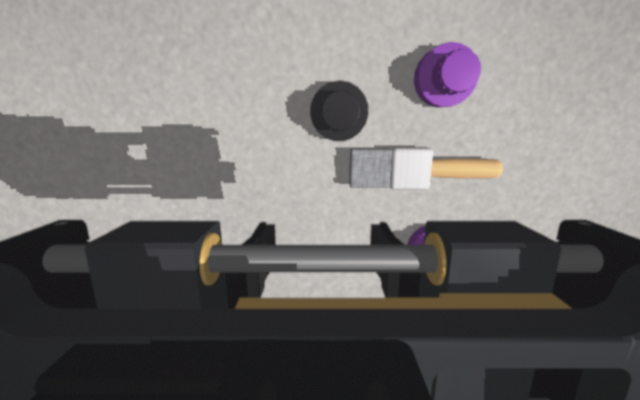

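```bash
python3 - <<'E'
from h import *
p=shot('wrist')
X=capfit(p,340,110,60); X=X+np.array([.0006,.0010])
overlay(p,[((*X,.04),.017),((*X,.016),.028),((*X,0),.028)],'o20.png',340,110,40,7,2)
plan(X[0],X[1],.08,90)
E
```

```text
cap [0.5937 0.2724] iou 0.904
t 57.73 P [0.5794 0.1969 0.1395] psi 89.8 q6 0.15 F [-0.2  0.5  0. ] w 0.0567
tilt vec (tool) units5: [-0.007  0.037 -0.   ]
shift tool units(now axes) [1.919 0.368 1.48 ]  turn z units -0.04
shift in final axes [1.913 0.373 1.487]
```

View pics/o20.png

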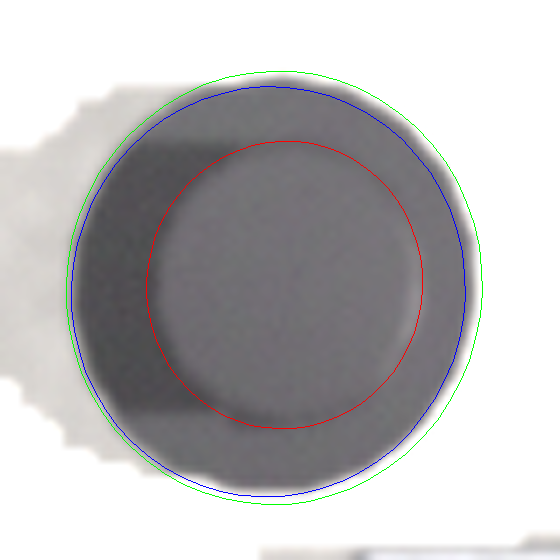

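Cap 1 is at (0.594, 0.2737).

```bash
python3 -m crank '0 0 0 1 0.2 0 -0.3;0 0 0 0.8 0.17 0.3 -0.3;0 0 0 0 0 0.4 -0.3;0 0 0 0 0 0.3 -0.3;0 0 0 0 0 0 -0.3'; python3 - <<'E'
from h import *
plan(0.594,.2737,.0225,90)
E
```

```text
time: 58.35
position: [0.5953, 0.2631, 0.0989]
tool_rot: [0.711, 0.703, -0.002, 0.001]
ft_force: [-0.2, -0.3, -0.8]
grip_width: 0.0566
t 58.35 P [0.5953 0.2631 0.0989] psi 89.3 q6 0.26 F [-0.2 -0.3 -0.8] w 0.0566
tilt vec (tool) units5: [-0.012  0.06  -0.   ]
shift tool units(now axes) [ 0.274 -0.033  1.908]  turn z units -0.13
shift in final axes [ 0.264 -0.032  1.91 ]
```

```bash
python3 -m crank '0 0.06 -0.1 0.27 -0.03 0.5 -0.3;0 0 0 0 0 0.5 -0.3;0 0 0 0 0 0.4 -0.3;0 0 0 0 0 0 -0.3'; python3 - <<'E'
from h import *
plan(0.594,.2737,.0225,90)
E
```

```text
time: 58.85
position: [0.5938, 0.2732, 0.0394]
tool_rot: [0.709, 0.705, -0.0, -0.001]
ft_force: [0.9, 0.3, 0.5]
grip_width: 0.0565
t 58.85 P [0.5938 0.2732 0.0394] psi 89.7 q6 0.26 F [0.9 0.3 0.5] w 0.0565
tilt vec (tool) units5: [-0.021 -0.009  0.   ]
shift tool units(now axes) [0.013 0.005 0.423]  turn z units -0.06
shift in final axes [0.014 0.004 0.423]
```

```bash
python3 -m crank '0 0 0 0.02 0 0.3 -0.3;0 0 0 0 0 0.1 -0.3;0 0 0 0 0 0 -0.3'; python3 - <<'E'
from h import *
plan(0.594,.2737,.0225,90)
E
```

```text
time: 59.22
position: [0.5946, 0.2743, 0.0231]
tool_rot: [0.709, 0.705, 0.0, -0.001]
ft_force: [-0.7, -0.7, -1.0]
grip_width: 0.0564
t 59.23 P [0.5946 0.2743 0.0231] psi 89.7 q6 0.26 F [-0.7 -0.7 -1. ] w 0.0564
tilt vec (tool) units5: [-0.001 -0.016  0.   ]
shift tool units(now axes) [-0.016 -0.015  0.014]  turn z units -0.06
shift in final axes [-0.016 -0.015  0.014]
```

```bash
python3 -m crank '0 0 0 0 0 0.02 1;0 0 0 0 0 0 1;0 0 0 0 0 0 1;0 0 0 0 0 0 1;0 0 0 0 0 0 1' 35; python3 -m crank '0 0 0 0 0 0 1;0 0 0 0 0 -0.8 1;0 0 0 0 0 -0.8 1;0 0 0 0 0 -0.8 1;0 0 0 0 0 0 1';python3 - <<'E'
from h import *
plan(0.575,-.205,.135,90)
held('o21.png',-.0011,0,.0055)
E
```

```text
time: 59.85
position: [0.5952, 0.2746, 0.0233]
tool_rot: [0.709, 0.705, 0.001, -0.0]
ft_force: [0.8, -0.5, -1.0]
grip_width: 0.0328
time: 60.48
position: [0.5942, 0.2741, 0.1203]
tool_rot: [0.709, 0.705, -0.0, -0.001]
ft_force: [0.4, -0.5, -1.6]
grip_width: 0.0333
t 60.48 P [0.5942 0.2741 0.1203] psi 89.7 q6 0.27 F [ 0.4 -0.5 -1.6] w 0.0333
tilt vec (tool) units5: [-0.016 -0.012  0.   ]
shift tool units(now axes) [-11.978  -0.42   -0.38 ]  turn z units -0.06
shift in final axes [-11.976  -0.479  -0.368]
```

View pics/o21.png

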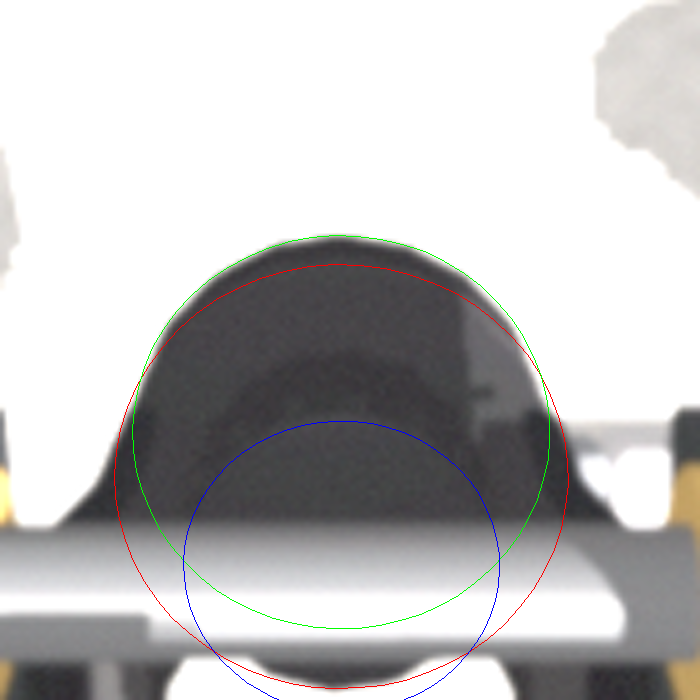

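```bash
python3 -m crank '0 0 0 -1 -0.1 -0.3 1;0 0 0 -1 -0.1 -0.2 1;0 0 0 -1 -0.1 0 1;0 0 0 -1 -0.1 0 1;0 0 0 -1 0 0 1'; python3 -m crank '0 0 0 -1 0 0 1;0 0 0 -1 0 0 1;0 0 0 -1 0 0 1;0 0 0 -1 0 0 1;0 0 0 -1 0 0 1'; python3 -m crank '0 0 0 -1 0 0 1;0 0 0 -0.5 0 0 1;0 0 0 0 0 0 1;0 0 0 0 0 0 1';python3 - <<'E'
from h import *
plan(0.575,-.205,.135,90)
p=shot('wrist')
u,v=np.round(proj(p,[.575,-.1533,.05])).astype(int);print(u,v)
ring(p,u,v,30,190)
ring(p,u,v,30,175)
held('o22.png',-.0013,0,.0055)
E
```

```text
time: 61.15
position: [0.5696, 0.071, 0.1302]
tool_rot: [0.707, 0.708, -0.007, -0.007]
ft_force: [-0.3, -0.0, -1.5]
grip_width: 0.033
time: 61.78
position: [0.5629, -0.134, 0.1207]
tool_rot: [0.707, 0.707, -0.012, -0.015]
ft_force: [0.6, -0.7, -0.4]
grip_width: 0.0335
time: 62.28
position: [0.5594, -0.1953, 0.1149]
tool_rot: [0.708, 0.706, -0.013, -0.02]
ft_force: [-0.3, -0.0, -1.5]
grip_width: 0.0329
t 62.27 P [ 0.5594 -0.1953  0.1149] psi 89.8 q6 -0.51 F [-0.3 -0.  -1.5] w 0.0329
tilt vec (tool) units5: [-0.528 -0.12   0.003]
shift tool units(now axes) [-0.236  0.367 -0.522]  turn z units -0.03
shift in final axes [-0.243  0.39  -0.502]
347 156
[346.61 156.66] [58.76 59.93] [ 0.5751 -0.1534  0.05  ] 47.2
[346.85 156.98] [46.45 47.69] [ 0.5753 -0.1537  0.05  ] 37.6
[374.97 174.88] [3.49 7.22] [ 0.5976 -0.1676  0.05  ] 5.8
[346.63 156.63] [59.22 60.43] [ 0.5751 -0.1534  0.05  ] 47.6
[346.95 156.91] [45.68 47.17] [ 0.5754 -0.1536  0.05  ] 37.2
```

View pics/o22.png

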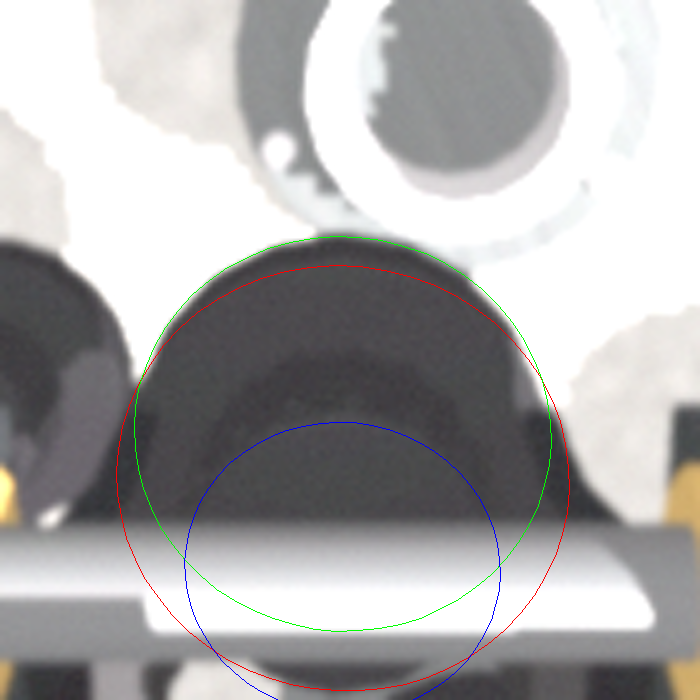

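```bash
python3 -m crank '-0.5 -0.1 0 0.3 0.37 0 1;0 0 0 0.8 0 0.1 1;0 0 0 0 0 0.3 1;0 0 0 0 0 0 1;0 0 0 0 0 0 1';python3 - <<'E'
from h import *
plan(0.5751,-.1522,.08,90)
E
```

```text
time: 63.0
position: [0.5757, -0.1458, 0.0991]
tool_rot: [0.706, 0.709, 0.0, -0.0]
ft_force: [-1.1, 0.5, -1.1]
grip_width: 0.0334
t 63.00 P [ 0.5757 -0.1458  0.0991] psi 90.2 q6 -0.44 F [-1.1  0.5 -1.1] w 0.0334
tilt vec (tool) units5: [ 0.008 -0.008 -0.   ]
shift tool units(now axes) [-0.161 -0.016  0.478]  turn z units 0.05
shift in final axes [-0.16  -0.015  0.478]
```

```bash
python3 -m crank '0 0 0.05 -0.16 -0.02 0.3 1;0 0 0 0 0 0 1;0 0 0 0 0 0.05 1;0 0 0 0 0 0 1';python3 - <<'E'
from h import *
plan(0.5751,-.1522,.075,90)
E
```

```text
time: 63.5
position: [0.5752, -0.1546, 0.0843]
tool_rot: [0.708, 0.706, 0.001, 0.001]
ft_force: [-0.3, 1.4, -1.5]
grip_width: 0.0333
t 63.50 P [ 0.5752 -0.1546  0.0843] psi 89.8 q6 -0.45 F [-0.3  1.4 -1.5] w 0.0333
tilt vec (tool) units5: [0.017 0.001 0.   ]
shift tool units(now axes) [ 0.061 -0.002  0.233]  turn z units -0.03
shift in final axes [ 0.061 -0.002  0.233]
```

```bash
python3 -m crank '0 0 0 0.06 0 0.15 1;0 0 0 0 0 0 1;0 0 0 0 0 0.06 1;0 0 0 0 0 0 1';python3 - <<'E'
from h import *
plan(0.5751,-.1522,.075,90)
E
```

```text
time: 64.0
position: [0.5753, -0.1519, 0.0755]
tool_rot: [0.708, 0.706, 0.001, 0.001]
ft_force: [0.4, 0.0, -1.0]
grip_width: 0.0332
t 64.00 P [ 0.5753 -0.1519  0.0755] psi 89.9 q6 -0.44 F [ 0.4  0.  -1. ] w 0.0332
tilt vec (tool) units5: [0.021 0.001 0.   ]
shift tool units(now axes) [-0.008 -0.005  0.014]  turn z units -0.03
shift in final axes [-0.008 -0.005  0.014]
```

```bash
python3 -m crank '0 0 0 -0.008 0 0.08 1;0 0 0 0 0 0 1;0 0 0 0 0 0.06 1;0 0 0 0 0 0.05 1';python3 - <<'E'
from h import *
plan(0.5751,-.1522,.061,90)
E
```

```text
time: 64.5
position: [0.5756, -0.1525, 0.0678]
tool_rot: [0.708, 0.706, 0.001, 0.001]
ft_force: [-0.6, 0.4, -0.8]
grip_width: 0.0333
t 64.50 P [ 0.5756 -0.1525  0.0678] psi 89.9 q6 -0.44 F [-0.6  0.4 -0.8] w 0.0333
tilt vec (tool) units5: [0.028 0.008 0.   ]
shift tool units(now axes) [ 0.007 -0.012  0.17 ]  turn z units -0.03
shift in final axes [ 0.007 -0.011  0.17 ]
```

It fits T1. Push home and release.

```bash
python3 -m crank '0 0 0 0 0 0.08 1;0 0 0 0 0 0.08 1;0 0 0 0 0 0.08 1;0 0 0 0 0 0.08 1;0 0 0 0 0 0.08 1';python3 -m crank '0 0 0 0 0 -0.05 0;0 0 0 0 0 0 -0.3;0 0 0 0 0 0 -0.3;0 0 0 0 0 0 -0.3;0 0 0 0 0 -0.6 -0.3';python3 -m crank '0 0 0 0 0 -1 -0.3;0 0 0 0 0 -1 -0.3;0 0 0 1 0.5 0 -0.3;0 0 0 1 0.6 0 -0.3;0 0 0 1 0.6 0 -0.3';python3 - <<'E'
from h import *
plan(0.677,.0027,.16,90)
s=shot('scene','s23.png')
zoom('s23.png','s23c.png',220,210,75,5)
E
```

```text
time: 65.12
position: [0.5757, -0.1526, 0.0612]
tool_rot: [0.708, 0.707, 0.0, 0.002]
ft_force: [-5.6, 1.0, 18.1]
grip_width: 0.0331
time: 65.75
position: [0.5746, -0.152, 0.0858]
tool_rot: [0.708, 0.707, -0.0, 0.0]
ft_force: [0.8, 0.1, -0.3]
grip_width: 0.0563
time: 66.38
position: [0.6446, -0.0334, 0.1683]
tool_rot: [0.71, 0.704, 0.0, 0.001]
ft_force: [0.4, 0.1, -0.6]
grip_width: 0.0564
t 66.38 P [ 0.6446 -0.0334  0.1683] psi 89.5 q6 -0.21 F [ 0.4  0.1 -0.6] w 0.0564
tilt vec (tool) units5: [0.012 0.01  0.   ]
shift tool units(now axes) [0.909 0.802 0.207]  turn z units -0.1
shift in final axes [0.902 0.811 0.207]
```

View pics/s23c.png

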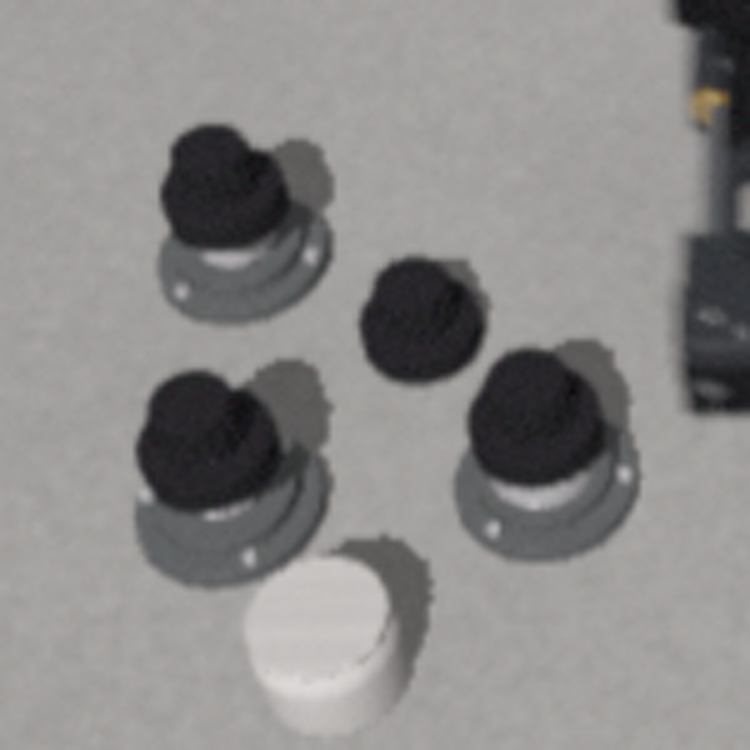

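```bash
python3 -m crank '0 0 -1 0.6 0.5 0 -0.3;0 0 -1 0.2 0.2 0 -0.3;0 0 -1 0 0 0 -0.3;0 0 -1 0 0 0 -0.3;0 0 -1 0 0 0 -0.3';python3 -m crank '0 0 -1 0 0 0 -0.3;0 0 -1 0 0 0 -0.3;0 0 -1 0 0 0 -0.3;0 0 -1 0 0 0 -0.3;0 0 -1 0 0 0 -0.3';python3 -c "
from h import *
plan(0.677,.0027,.16,200.5)"
```

```text
time: 67.05
position: [0.6749, 0.0088, 0.1647]
tool_rot: [0.532, 0.847, 0.002, -0.001]
ft_force: [-0.9, -0.3, 0.1]
grip_width: 0.0568
time: 67.68
position: [0.6728, 0.0084, 0.1608]
tool_rot: [0.329, 0.944, 0.001, -0.004]
ft_force: [-0.3, 0.2, -0.3]
grip_width: 0.0561
t 67.67 P [0.6728 0.0084 0.1608] psi 141.6 q6 -1.06 F [-0.3  0.2 -0.3] w 0.0561
tilt vec (tool) units5: [-0.002 -0.097  0.   ]
shift tool units(now axes) [-0.17  -0.047  0.019]  turn z units -11.77
shift in final axes [-0.048 -0.17   0.021]
```

```bash
python3 -m crank '0 -0.1 -1 0 0 0 -0.3;0 0 -1 0 0 0 -0.3;0 0 -1 0 0 0 -0.3;0 0 -1 0 0 0 -0.3;0 0 -1 0 0 0 -0.3';python3 -m crank '0 0 -1 0 0 0 -0.3;0 0 -1 0 0 0 -0.3;0 0 -1 0 0 0 -0.3;0 0 -1 0 0 0 -0.3;0 0 -1 0 0 0 -0.3';python3 -m crank '0 0 -0.9 0 0 0 -0.3;0 0 0 0 0 0 -0.3;0 0 0 0 0 0 -0.3';python3 -c "
from h import *
plan(0.677,.0045,.16,200.7)
p=shot('wrist','w24.png')
zoom('w24.png','w24c.png',322,190,60,6,1)"
```

```text
time: 68.3
position: [0.6707, 0.0078, 0.157]
tool_rot: [0.109, 0.994, 0.0, -0.003]
ft_force: [0.0, -0.2, 0.4]
grip_width: 0.0565
time: 68.92
position: [0.6686, 0.0073, 0.1532]
tool_rot: [-0.116, 0.993, 0.002, -0.006]
ft_force: [0.2, 0.2, 0.9]
grip_width: 0.0564
time: 69.3
position: [0.6676, 0.007, 0.1514]
tool_rot: [-0.155, 0.988, 0.002, -0.007]
ft_force: [0.6, -0.2, 0.6]
grip_width: 0.0568
t 69.30 P [0.6676 0.007  0.1514] psi -162.1 q6 -2.04 F [ 0.6 -0.2  0.6] w 0.0568
tilt vec (tool) units5: [ 0.083 -0.16  -0.001]
shift tool units(now axes) [-0.202 -0.131 -0.22 ]  turn z units -0.56
shift in final axes [-0.198 -0.142 -0.216]
```

View pics/w24c.png

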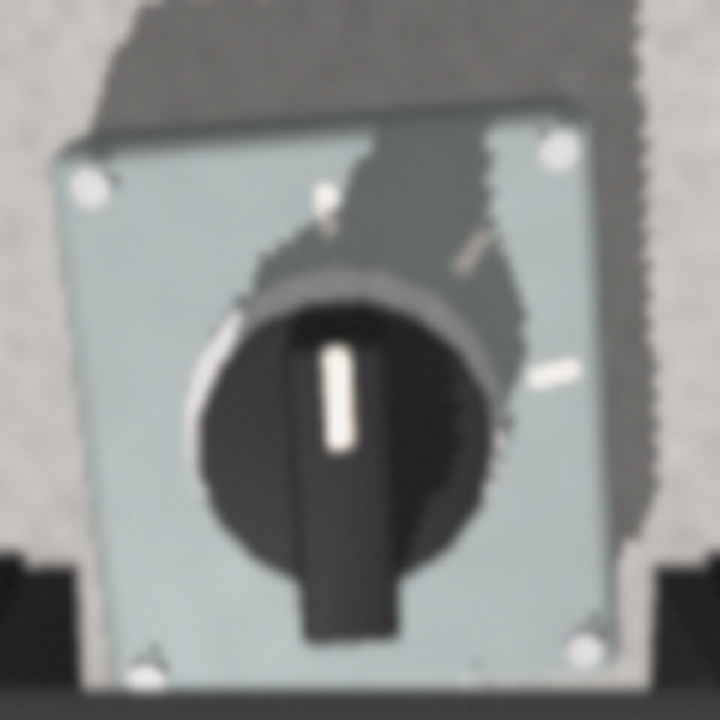

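```bash
python3 - <<'E'
from h import *
p=shot('wrist')
for z in (.063,.068,.073):
    A=onz(p,318.3,187.5,z);B=onz(p,320.3,236.7,z);print(z,(A+B)/2,np.linalg.norm(A-B),np.degrees(np.arctan2(*(A-B)[[1,0]]))%360)
E
```

```text
0.063 [0.67782236 0.00755836 0.063     ] 0.04633506991392347 199.98997448850193
0.068 [0.67638042 0.00711841 0.068     ] 0.04541381390549551 199.9899744885019
0.073 [0.67493849 0.00667845 0.073     ] 0.044492557897067436 199.98997448850193
```

```bash
python3 -m crank '0.08 -0.16 -0.5 -0.2 -0.09 0.6 -0.3;0 0 0 0 0 0.7 -0.3;0 0 0 0 0 0.5 -0.3;0 0 0 0 0 0 -0.3';python3 -c "
from h import *
plan(0.676,.006,.053,200.3)"
```

```text
time: 69.9
position: [0.6774, 0.0059, 0.0786]
tool_rot: [-0.177, 0.984, -0.0, 0.002]
ft_force: [1.0, -0.7, -1.2]
grip_width: 0.0566
t 69.90 P [0.6774 0.0059 0.0786] psi -159.6 q6 -2.08 F [ 1.  -0.7 -1.2] w 0.0566
tilt vec (tool) units5: [-0.013  0.037 -0.   ]
shift tool units(now axes) [0.035 0.015 0.639]  turn z units 0.02
shift in final axes [0.033 0.014 0.64 ]
```

```bash
python3 -m crank '0 0.04 0 0.03 0.01 0.4 -0.3;0 0 0 0 0 0.2 -0.3;0 0 0 0 0 0 0.3;0 0 0 0 0 0 1;0 0 0 0 0 0 1' 15;python3 -m crank '0 0 0 0 0 0 1;0 0 0 0 0 0 1;0 0 0 0 0 0 1;0 0 0 0 0 0 1';python3 -c "
from h import *
plan(0.676,.006,.043,200.3)"
```

```text
time: 70.53
position: [0.6781, 0.0056, 0.0557]
tool_rot: [-0.177, 0.984, -0.001, 0.002]
ft_force: [0.5, 0.5, 0.4]
grip_width: 0.0344
time: 71.03
position: [0.6778, 0.0076, 0.0564]
tool_rot: [-0.176, 0.984, 0.0, 0.002]
ft_force: [0.5, -0.3, 0.2]
grip_width: 0.015
t 71.03 P [0.6778 0.0076 0.0564] psi -159.7 q6 -2.08 F [ 0.5 -0.3  0.2] w 0.0150
tilt vec (tool) units5: [-0.005  0.051 -0.   ]
shift tool units(now axes) [ 0.056 -0.022  0.334]  turn z units 0.0
shift in final axes [ 0.055 -0.022  0.334]
```

```bash
python3 -m crank '0 0 0 0.03 0 0.15 1;0 0 0 0 0 0.12 1;0 0 0 0 0 0.1 1;0 0 0 0 0 0.1 1' 20;python3 -c "
from h import *
plan(0.6755,.0067,.043,160.2)"
```

```text
time: 71.53
position: [0.6781, 0.0076, 0.0489]
tool_rot: [-0.176, 0.984, -0.0, 0.004]
ft_force: [-6.5, 1.1, 20.5]
grip_width: 0.0148
t 71.53 P [0.6781 0.0076 0.0489] psi -159.7 q6 -2.08 F [-6.5  1.1 20.5] w 0.0148
tilt vec (tool) units5: [-0.017  0.09  -0.   ]
shift tool units(now axes) [0.07  0.001 0.147]  turn z units 8.03
shift in final axes [ 0.053 -0.044  0.148]
```

```bash
python3 -m crank '0 0 0.5 0 0 0.09 1;0 0 1 0 0 0.09 1;0 0 1 0 0 0.09 1;0 0 1 0 0 0.09 1' 20;python3 -c "
from h import *
plan(0.6755,.0067,.043,160.2)"
```

```text
time: 72.03
position: [0.6783, 0.0068, 0.0489]
tool_rot: [-0.021, 1.0, -0.001, 0.005]
ft_force: [-6.1, 0.6, 17.6]
grip_width: 0.0147
t 72.03 P [0.6783 0.0068 0.0489] psi -177.6 q6 -1.77 F [-6.1  0.6 17.6] w 0.0147
tilt vec (tool) units5: [-0.017  0.115 -0.   ]
shift tool units(now axes) [0.07  0.002 0.147]  turn z units 4.43
shift in final axes [ 0.064 -0.025  0.148]
```

```bash
python3 -m crank '0 0.1 1 0 0 0.09 1;0 0 1 0 0 0.09 1;0 0 1 0 0 0.09 1;0 0 1 0 0 0.09 1' 20;python3 -c "
from h import *
plan(0.6755,.0067,.043,160.2)"
```

```text
time: 72.53
position: [0.6781, 0.0058, 0.0489]
tool_rot: [0.158, 0.987, -0.002, 0.002]
ft_force: [-5.9, 1.0, 17.9]
grip_width: 0.0145
t 72.53 P [0.6781 0.0058 0.0489] psi 161.8 q6 -1.41 F [-5.9  1.  17.9] w 0.0145
tilt vec (tool) units5: [-0.028  0.044 -0.   ]
shift tool units(now axes) [0.07  0.002 0.148]  turn z units 0.32
shift in final axes [ 0.07  -0.     0.148]
```

```bash
python3 -m crank '0 0 0.35 0 0 0.08 1;0 0 0 0 0 0.05 1' 20;python3 -c "
from h import *
plan(0.6755,.0067,.043,160.2)"
```

```text
time: 72.78
position: [0.678, 0.0056, 0.0491]
tool_rot: [0.174, 0.985, -0.002, 0.002]
ft_force: [-3.2, 1.6, 7.5]
grip_width: 0.0151
t 72.78 P [0.678  0.0056 0.0491] psi 159.9 q6 -1.37 F [-3.2  1.6  7.5] w 0.0151
tilt vec (tool) units5: [-0.027  0.056 -0.   ]
shift tool units(now axes) [0.069 0.004 0.152]  turn z units -0.05
shift in final axes [0.068 0.004 0.152]
```

Ease up with it still gripped so it springs out, then open and look.

```bash
python3 -m crank '0 0 0 0 0 -0.1 1;0 0 0 0 0 -0.1 1;0 0 0 0 0 0 1;0 0 0 0 0 0 0.3;0 0 0 0 0 0 0.3';python3 -m crank '0 0 0 0 0 0 0;0 0 0 0 0 0 -0.3;0 0 0 0 0 -0.6 -0.3;0 0 0 0 0 -0.8 -0.3;0 0 0 0.2 0 -0.8 -0.3';python3 -m crank '0 0 0 0.2 0 -0.5 -0.3;0 0 0 0 0 0 -0.3;0 0 0 0 0 0 -0.3';python3 -c "
from h import *
plan(0.676,.0065,.05,160.2)
p=shot('wrist','w25.png')
zoom('w25.png','w25c.png',322,190,60,6,1)
s=shot('scene','s25.png')
zoom('s25.png','s25c.png',330,262,45,7)"
```

```text
time: 73.4
position: [0.678, 0.005, 0.0567]
tool_rot: [0.174, 0.985, -0.002, 0.003]
ft_force: [0.1, -0.5, -0.9]
grip_width: 0.0264
time: 74.03
position: [0.6682, 0.0077, 0.1437]
tool_rot: [0.175, 0.985, -0.002, -0.001]
ft_force: [0.6, 0.4, -0.1]
grip_width: 0.0559
time: 74.4
position: [0.6609, 0.0107, 0.1663]
tool_rot: [0.174, 0.985, -0.002, 0.001]
ft_force: [-0.2, 0.2, -0.1]
grip_width: 0.0563
t 74.40 P [0.6609 0.0107 0.1663] psi 159.9 q6 -1.37 F [-0.2  0.2 -0.1] w 0.0563
tilt vec (tool) units5: [-0.045  0.029 -0.   ]
shift tool units(now axes) [-0.383  0.042  2.91 ]  turn z units -0.06
shift in final axes [-0.391  0.029  2.909]
```

View pics/w25c.png

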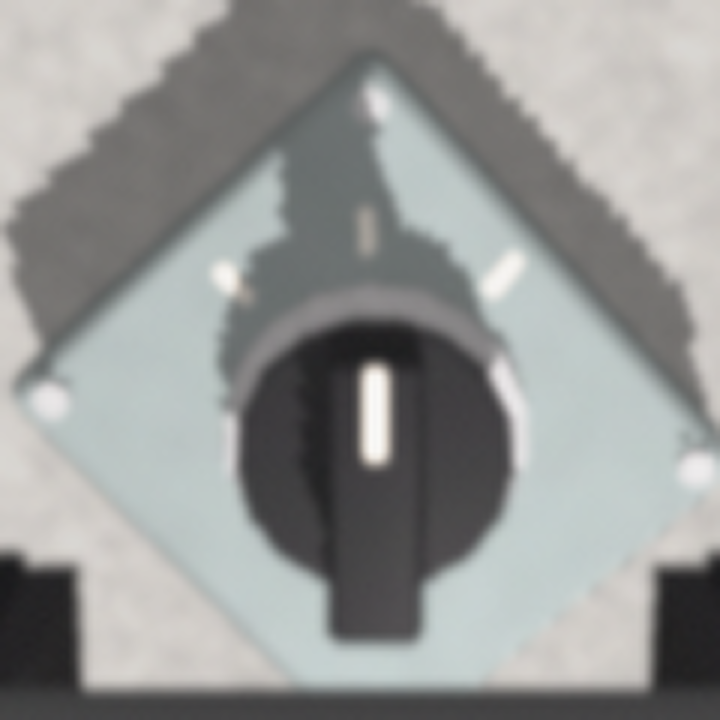

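View pics/s25c.png

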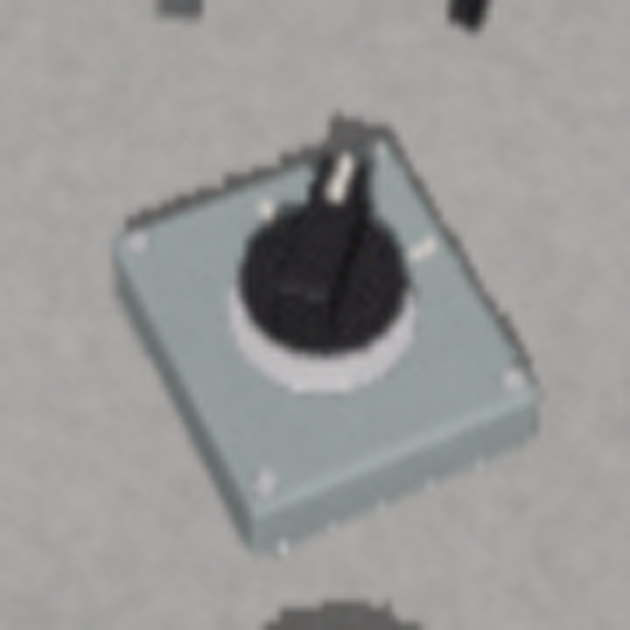

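Second position, and it has sprung out (collar visible). Now the third.

```bash
python3 -m crank '0 0 0 -0.38 0.03 0.6 -0.3;0 0 0 0 0 0.9 -0.3;0 0 0 0 0 0.7 -0.3;0 0 0 0 0 0 -0.3;0 0 0 0 0 0 -0.3';python3 -c "
from h import *
plan(0.677,.006,.054,160.2)"
```

```text
time: 75.12
position: [0.6754, 0.0057, 0.0716]
tool_rot: [0.175, 0.985, -0.002, -0.002]
ft_force: [-0.3, -0.4, 0.0]
grip_width: 0.0568
t 75.12 P [0.6754 0.0057 0.0716] psi 159.9 q6 -1.37 F [-0.3 -0.4  0. ] w 0.0568
tilt vec (tool) units5: [-0.058 -0.033  0.   ]
shift tool units(now axes) [-0.035  0.023  0.439]  turn z units -0.07
shift in final axes [-0.034  0.02   0.439]
```

```bash
python3 -m crank '-0.05 0 0 -0.03 0.02 0.35 -0.3;0 0 0 0 0 0.05 -0.3;0 0 0 0 0 0 0.3;0 0 0 0 0 0 1;0 0 0 0 0 0 1' 15;python3 -m crank '0 0 0 0 0 0 1;0 0 0 0 0 0 1;0 0 0 0 0 0 1;0 0 0 0 0 0 1';python3 -m crank '0 0 0 0 0 0.12 1;0 0 0 0 0 0.12 1;0 0 0 0 0 0.1 1;0 0 0 0 0 0.1 1' 20;python3 -c "
from h import *
plan(0.6755,.0067,.043,120.1)"
```

```text
time: 75.75
position: [0.6789, 0.0057, 0.0578]
tool_rot: [0.175, 0.985, 0.0, 0.001]
ft_force: [0.3, -0.6, -0.3]
grip_width: 0.0346
time: 76.25
position: [0.679, 0.0053, 0.0583]
tool_rot: [0.175, 0.985, -0.0, 0.002]
ft_force: [0.5, -0.5, 0.1]
grip_width: 0.0146
time: 76.75
position: [0.6794, 0.0052, 0.0507]
tool_rot: [0.174, 0.985, -0.001, 0.002]
ft_force: [-7.1, 1.2, 22.7]
grip_width: 0.0146
t 76.75 P [0.6794 0.0052 0.0507] psi 160.0 q6 -1.38 F [-7.1  1.2 22.7] w 0.0146
tilt vec (tool) units5: [-0.01   0.053 -0.   ]
shift tool units(now axes) [0.106 0.003 0.192]  turn z units 7.97
shift in final axes [ 0.082 -0.066  0.193]
```

Travel 7.6 mm, 22 N at the stop, so it is fully in. Turn clockwise.

```bash
python3 -m crank '0 0 0.5 0 0 0.09 1;0 0 1 0 0 0.09 1;0 0 1 0 0 0.09 1;0 0 1 0 0 0.09 1' 20;python3 -m crank '0 0.05 1 0 0 0.09 1;0 0 1 0 0 0.09 1;0 0 1 0 0 0.09 1;0 0 1 0 0 0.09 1' 20;python3 -c "
from h import *
plan(0.6755,.0067,.043,120.1)"
```

```text
time: 77.25
position: [0.6787, 0.004, 0.0507]
tool_rot: [0.325, 0.946, -0.002, 0.003]
ft_force: [-7.0, -0.3, 18.3]
grip_width: 0.0145
time: 77.75
position: [0.6776, 0.003, 0.0507]
tool_rot: [0.488, 0.873, -0.003, 0.002]
ft_force: [-6.4, -0.6, 18.2]
grip_width: 0.0143
t 77.75 P [0.6776 0.003  0.0507] psi 121.6 q6 -0.70 F [-6.4 -0.6 18.2] w 0.0143
tilt vec (tool) units5: [-0.042  0.069 -0.   ]
shift tool units(now axes) [0.108 0.005 0.192]  turn z units 0.3
shift in final axes [0.107 0.001 0.193]
```

```bash
python3 -m crank '0 0 0.3 0 0 0.08 1;0 0 0 0 0 0.05 1' 20;python3 -m crank '0 0 0 0 0 -0.1 1;0 0 0 0 0 -0.1 1;0 0 0 0 0 0 1;0 0 0 0 0 0 0.3;0 0 0 0 0 0 0.3';python3 -m crank '0 0 0 0 0 0 0;0 0 0 0 0 0 -0.3;0 0 0 0 0 -0.6 -0.3;0 0 0 0 0 -0.8 -0.3;0 0 0 0.2 0 -0.8 -0.3';python3 -m crank '0 0 0 0.2 0 -0.5 -0.3;0 0 0 0 0 0 -0.3;0 0 0 0 0 0 -0.3';python3 -c "
from h import *
plan(0.676,.0065,.05,120.2)
p=shot('wrist','w26.png')
zoom('w26.png','w26c.png',322,190,60,6,1)
s=shot('scene','s26.png')
zoom('s26.png','s26c.png',330,262,45,7)"
```

```text
time: 78.0
position: [0.6774, 0.003, 0.0509]
tool_rot: [0.499, 0.866, -0.003, 0.002]
ft_force: [-2.6, 1.2, 9.1]
grip_width: 0.0147
time: 78.62
position: [0.6774, 0.0032, 0.0583]
tool_rot: [0.499, 0.866, -0.003, 0.002]
ft_force: [0.3, -0.0, -0.8]
grip_width: 0.0264
time: 79.25
position: [0.671, 0.0109, 0.1452]
tool_rot: [0.5, 0.866, -0.004, -0.001]
ft_force: [-0.0, -0.0, 0.7]
grip_width: 0.0561
time: 79.62
position: [0.6676, 0.0187, 0.1677]
tool_rot: [0.499, 0.866, -0.004, 0.0]
ft_force: [-0.9, -0.1, -0.7]
grip_width: 0.0566
t 79.62 P [0.6676 0.0187 0.1677] psi 120.1 q6 -0.66 F [-0.9 -0.1 -0.7] w 0.0566
tilt vec (tool) units5: [-0.07   0.052 -0.   ]
shift tool units(now axes) [-0.355  0.047  2.944]  turn z units -0.02
shift in final axes [-0.368  0.028  2.943]
```

View pics/w26c.png

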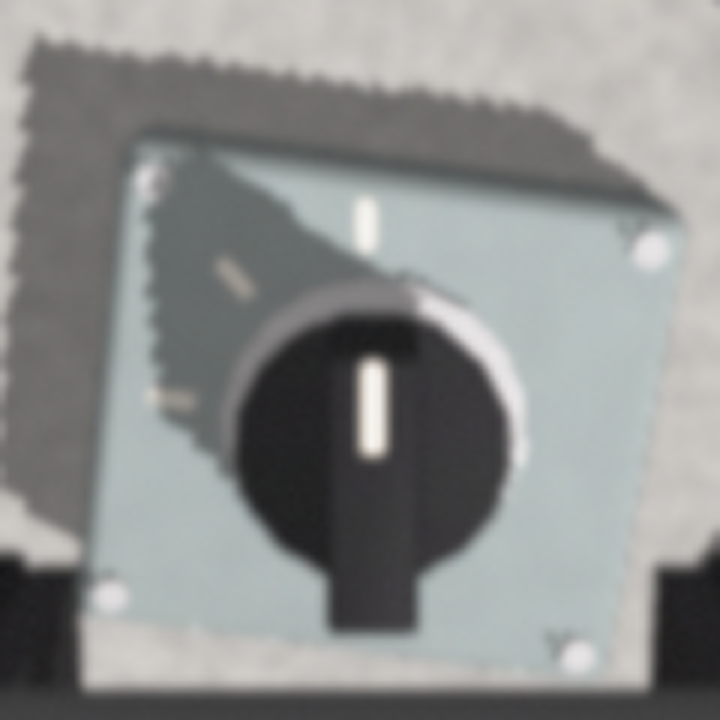

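View pics/s26c.png

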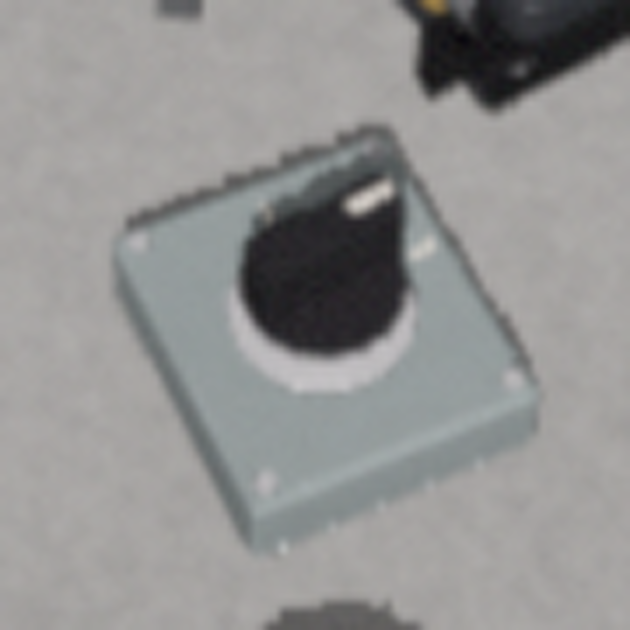

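View pics/s26.png

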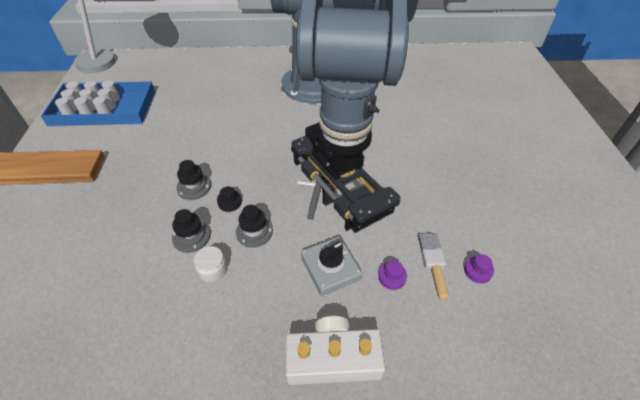

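The selector points at the third tick with its collar showing, so it is out. All three tubes are capped, the spare cap is on the bench, and the key, tin and brush look undisturbed. The arm is clear.

```bash
python3 -c "
from rig import robot
print(robot.hand_in(), robot.get_obs()['time'])"
```

```text
the job is handed in; nothing more can be done
the job is handed in; nothing more can be done
```

I completed the whole sequence and handed the job in at about 80 s of the 210 s allowed. `hand_in` gives no verdict.

- **Venting:** I pushed the selector in, turned it anticlockwise from the third position to the first, and it sprang out. Images confirmed this.
- **Capping:** Three tubes were present, measuring 47, 32 and 37 mm. By trial, each got its own cap:
  - The 37 mm and 32 mm caps went on freely and were pushed home.
  - The cap for the 47 mm tube had been knocked toward the brush during the run. I found it again, and it also went on and down fully.
  - The fourth cap did not go onto the 47 mm tube, the only one still open, and is left standing on the bench.
- **Turning on:** I then pushed and turned the selector clockwise to the second position, where it sprang out, and on to the third, where it sprang out again.

**Last checks:**
- The final images show the white line at the third tick, with the collar visible under the disc, so the selector is out.
- All three caps sit level. The pushes stopped at hand heights of 59.6, 60.5 and 61.2 mm, against about 72.5 mm where a wrong cap stopped on the 47 mm tube.
- The key, tin and brush look unmoved by eye; I did not measure them. The gripper was open and clear at about 0.17 m.

**Not to plan:**
- The first selector grip closed on the disc instead of the bar, so I raised the hand and gripped again.
- The first cap tilted in the grip when I pressed it on a wrong tube, so I set it down upright and gripped it again.
- Top-camera positions differed from the wrist camera's by 3–4 mm; I used the wrist camera.

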